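# Put the dried breakfast boards away in a squared pile

## Task

Take the two breakfast boards from the drying rack and lay them flat on the one in the corner stand, letting each down gently rather than letting it slap down. Then square up the whole pile so that all three boards lie flush against both steel fences, without shoving the stand along or disturbing the things around.

Things in the scene. Friction and masses are not known exactly. Their poses are not given: they have to be found in the camera images.
- stand: Corner stand, loose: dark wooden base 162x162 mm with steel fences at two sides, their tops 90 mm above its underside. Origin at the underside, z up, straight below point stand_seat. Sides towards its -x and +y are open. 2.2 kg (weighted base): it starts to slip when pushed with 11 to 17 N; the pile of three slides on it with 4 to 9 N if nothing bears down on it.
- stand_seat (a point): Point on the stand's floor, 30 mm above the range top, where the centre of a board lies that is flush with both fences; axes as the stand's. Inner face of the back fence: x = +70 mm from here; of the side fence: y = -70 mm. Fences 142 mm long, 4 mm thick, 60 mm high above the floor.
- rack: Drying rack of pale wood, 112x215 mm, does not move. Origin at its underside, middle. Three slots across it at y = -70, 0 (empty) and +70 mm in its frame, each 15 mm wide between dowels 10 mm thick that reach z = 0.079; boards stand on its rails at z = 0.030, thickness along the rack's y axis.
- board_a: Rigid square wooden breakfast board, 140x140x12 mm, about 0.2 kg, mid-brown with a pale middle stripe; origin at its centre. At the start it lies flat and askew on the stand's floor, 8 to 37 mm away from the back fence and up to 18 mm from the side fence; z axis = its thickness.
- board_b: Rigid square wooden breakfast board, 140x140x12 mm, about 0.2 kg, pale with a dark middle stripe; origin at its centre. At the start it stands on edge in an outer slot of the rack: y axis = its thickness, along the rack's y; z up; lower edge at z 0.030, top edge at 0.170, upper 90 mm clear of the dowels. Too wide to grip across its face, but it can be pinched by its thickness. Lying in the pile its y axis is vertical (either face up).
- board_c: Rigid square wooden breakfast board, 140x140x12 mm, about 0.2 kg, mid-brown, dark middle stripe; origin at its centre. At the start it stands on edge in an outer slot of the rack: y axis = its thickness, along the rack's y; z up; lower edge at z 0.030, top edge at 0.170, upper 90 mm clear of the dowels. Too wide to grip across its face, but it can be pinched by its thickness. Lying in the pile its y axis is vertical (either face up).
- pasta_jar: Bystander: glass jar of pasta with grey lid, 91x91x181 mm. Origin at the centre of its underside.
- pepper_mill: Bystander: brown wooden pepper mill, 58x58x150 mm. Origin at the centre of its underside.
- salt_shaker: Bystander: glass salt shaker, 44x44x90 mm. Origin at the centre of its underside.
- tumbler: Bystander: clear glass tumbler, 80x80x91 mm. Origin at the centre of its underside.
- candle_jar: Bystander: candle in a glass jar, 76x76x90 mm. Origin at the centre of its underside.
- teaspoon: Bystander: teaspoon lying flat, 139x30x10 mm. Origin at the centre of its underside.
- honey_jar: Bystander: honey jar with grey lid, 63x63x95 mm. Origin at the centre of its underside.

How it is judged:
By the outcome, as a careful person would: the job done as asked, in the order asked, and still so for the second after the job is handed in, with the robot touching nothing.
It also fails if it takes over 72 s, if anything falls off the work surface, if the arm or the gripper's body presses on something with over 40 N, if the wrist force passes 120 N, or if a joint passes its speed limit or range.

## Robot

A 6-joint arm with a two-finger parallel gripper is mounted at the origin on a cart in front of the work surface, level with it; the furniture and walls round the work are solid. World frame = base frame: x ahead of the robot, y to its left, z up, the work surface at z = 0. Lengths are in m, angles in rad, forces in N, time in s.
With the tool pointing down it reaches from about 0.325 to 0.9 m from the base axis. Payload 3.5 kg.
Tool frame: the origin (TCP) lies at the very end of the fingers, on their centre line; the grasp point (between the pads) lies 19 mm behind it; z points along the fingers, x is the direction in which the jaws open and shut, and the axes are right-handed (so a half turn about z gives the same grasp; the last joint's range is limited). The gripper opens to 85 mm and grips with 20 to 120 N. Pads are 22 mm wide; open, the fingers measure 114 mm over their backs; the gripper's body (76 mm by 85 mm) begins 54 mm behind the grasp point. The pads swing forward as they close: fully open they stand 13 mm farther back than shut.
Start: joints at [-1.281, 0.276, -0.026, 1.268, 0, 1.467], TCP at [0.239, -0.577, 0.231] pointing down, gripper open.
Joint ranges: [-3.12, 3.12], [-0.85, 1.88], [-1.08, 1.24], [-1.95, 2.15], [-1.57, 1.53], [-3.14, 3.14]. Speed limits (rad/s): [2.57, 2.57, 3.14, 3.14, 3.14, 3.14].

## Interface

Orientations are given as a unit quaternion [x, y, z, w].
In Python, from workcell import observe, grab_frame, hand_in gives the robot as it stands. The module is installed in compiled form; this text tells all that it offers.
- The arm moves only by the tool drive_tool, never from a script. Its argument "commands" is a list of rows, each an object of numbers: "ax", "ay", "az": the turn, a rotation vector about the tool's x, y, z in degrees; "dx", "dy", "dz": the shift along the tool's x, y, z in cm; "claw": the opening, from -1 (shut) to 1 (fully open), so that 0 is half open. A call has 1 to 20 rows; each row shifts and turns the commanded pose from where the row before left it, along the tool's axes as they then stand; what a row does not reach is not made up. A row lasts 1/12 s, in which the tool goes at most 41.7 mm and 7.16 degrees, less where a joint would pass 70% of its speed; a pose out of reach is approached as far as the arm can. A call is refused whole if a number of a shift passes 4.17 or a number of a turn 7.16, either way. A call with a gripper value outside its range is refused whole. The fingers move at their own pace and stop on an object; "grip_force" is the grip in N (left out, the last holds). Time passes only in rows, so rows that do not move let the fingers close. It gives the time, the measured TCP pose, the force and the opening at its end, in the units of the state.
- observe(): the state, without advancing time (a new reading comes with each control period).
- grab_frame(name): name is "side" or "top"; returns a dict with "img" (480x640x3 uint8, red, green, blue), "vfov" (degrees; the focal length in pixels is half the picture's height over the tangent of half this angle, whatever the lens; pixels are square), "cx", "cy" (the principal point, pixels), "k1" (the pictures are not rectified: a ray, as slopes to the right and down, at radius r is drawn at 1 + k1 r^2 times it, then the intrinsics apply), "pose" (4x4, takes a point from camera to world coordinates). Camera axes: x right, y down, z forward; pixel columns grow to the right and rows downward; lengths in m; the calibration is good to about 2 mm. A picture is of the moment at which its call begins. There is no depth.
- hand_in(): hands the job in, once; it reports no verdict.
The state is a dict: "time_s": time; "joints": joint angles; "qd": joint speeds; "tau": joint torques, N m; "ee_pos": TCP position; "tcp_rot": TCP orientation; "contact_force": force on the tool from outside, world axes, zero at the start; "moment": the same for the moment, N m; "grip_width": finger opening in m.
Only numpy, scipy, OpenCV 4.12 (cv2) and the standard library are available. Lean on these libraries where they do the work, as an engineer would, in place of code of your own. Each camera call takes 0.05 s, during which the arm holds its last target.

## Working session

There is one attempt and no reset: what is moved stays moved. The work goes in short steps, Python scripts to look and compute and a tool call to move; the robot and the scene stay as the last step left them, time stands still between calls to the robot, and variables do not carry over. Pictures are saved under pics/ and viewed, and the job is handed in when it is done.

Besides the shell and the picture viewer there is one more tool, called as name(argument=value, ...), one argument or row to a line, values as JSON. drive_tool: Moves the arm, as the interface text tells. Its arguments: {"type":"object","properties":{"commands":{"type":"array"},"grip_force":{"type":"number"}},"required":["commands"]}

```bash
mkdir -p pics
cat > h.py <<'E'
import numpy as np, cv2
from workcell import observe, grab_frame, hand_in
def save(name,fn):
    f=grab_frame(name); cv2.imwrite('pics/'+fn,f['img'][:,:,::-1]); np.save('pics/'+fn+'.npy',f,allow_pickle=True); return f
def load(fn): return np.load('pics/'+fn+'.npy',allow_pickle=True).item()
def K(f):
    F=240/np.tan(np.radians(f['vfov'])/2); return F
def ray(f,u,v):
    F=K(f); xd=np.array([(u-f['cx'])/F,(v-f['cy'])/F]); x=xd.copy()
    for _ in range(50): x=xd/(1+f['k1']*(x@x))
    T=np.array(f['pose']); return T[:3,3],T[:3,:3]@np.array([x[0],x[1],1])
def atz(f,u,v,z):
    o,d=ray(f,u,v); return o+d*(z-o[2])/d[2]
def proj(f,p):
    T=np.array(f['pose']); c=T[:3,:3].T@(np.array(p)-T[:3,3]); x=c[:2]/c[2]; x=x*(1+f['k1']*(x@x)); return x*K(f)+[f['cx'],f['cy']]
def crop(fn,u0,v0,u1,v1,s,out):
    im=cv2.imread('pics/'+fn)[v0:v1,u0:u1]; cv2.imwrite('pics/'+out,cv2.resize(im,None,fx=s,fy=s,interpolation=cv2.INTER_CUBIC))
E
python3 - <<'E'
from h import *
for n in('side','top'):
    f=save(n,n+'0.png'); print(n,f['vfov'],f['cx'],f['cy'],f['k1'],np.round(f['pose'],3).tolist())
print(observe())
E
```

```text
side 49.82506900020813 309.60571111664683 244.5459824336604 0.015745902920288435 [[-0.877, -0.304, 0.371, 0.253], [-0.48, 0.543, -0.689, 0.711], [0.008, -0.783, -0.622, 0.747], [0.0, 0.0, 0.0, 1.0]]
top 42.72671651149496 313.08828686045103 236.54555007775207 -0.1678157345347641 [[-0.014, -0.991, 0.132, 0.509], [-1.0, 0.015, 0.004, -0.032], [-0.006, -0.132, -0.991, 1.246], [0.0, 0.0, 0.0, 1.0]]
{'time_s': 0.1, 'joints': array([-1.28141484e+00,  2.77099239e-01, -2.77148967e-02,  1.26799864e+00,
       -2.09075526e-06,  1.46739464e+00]), 'qd': array([ 0.00047156, -0.00134427,  0.00181924, -0.00097192, -0.00098869,
        0.00296641]), 'tau': array([-2.01885641e-04, -4.46708429e+01,  2.96128714e+01,  8.49167729e-03,
       -1.12142238e-04,  1.31440650e-06]), 'ee_pos': array([ 0.23901723, -0.57674493,  0.23025883]), 'tcp_rot': array([ 8.31492549e-01, -5.55534989e-01, -7.76707676e-04, -6.42837691e-04]), 'contact_force': array([ 0.28862699, -0.38589194, -0.16700916]), 'moment': array([-0.00756644, -0.01365673,  0.04169646]), 'grip_width': 0.0854150378062317}
```

View pics/side0.png

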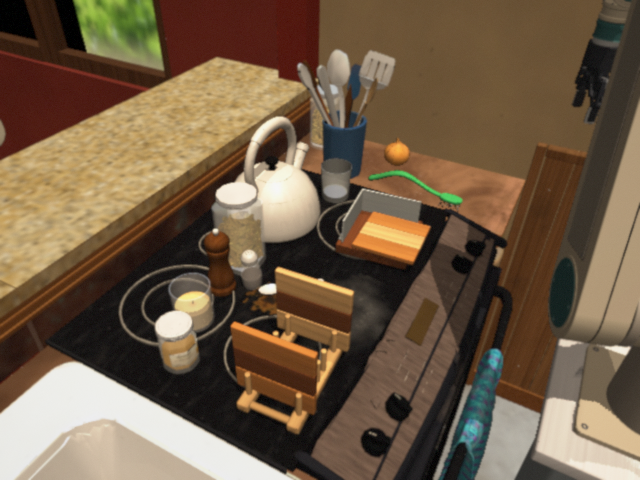

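View pics/top0.png

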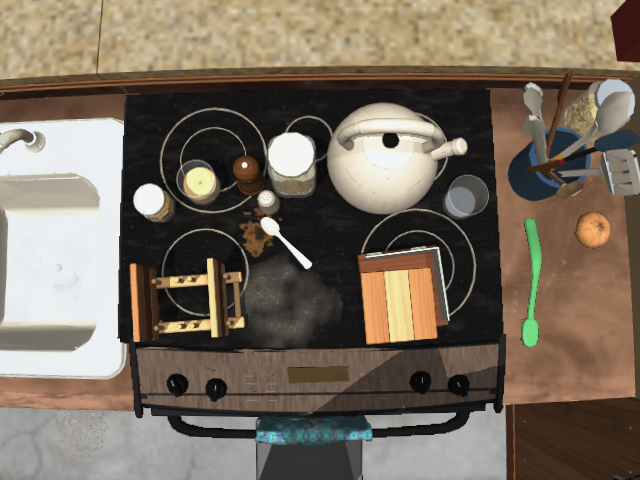

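The stand is at right in the top view (about 400,295) and the rack at left (about 190,300). The board at left (145,300) has a dark stripe on a mid-brown board, and the one near (215,297) is pale with a dark stripe.

Run:
```python
from h import *
crop('top0.png',340,220,470,360,5,'t_stand.png')
crop('top0.png',120,240,260,360,5,'t_rack.png')
crop('side0.png',310,170,450,290,5,'s_stand.png')
crop('side0.png',220,260,370,440,3,'s_rack.png')
```

```text
(no output)
```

View pics/t_stand.png

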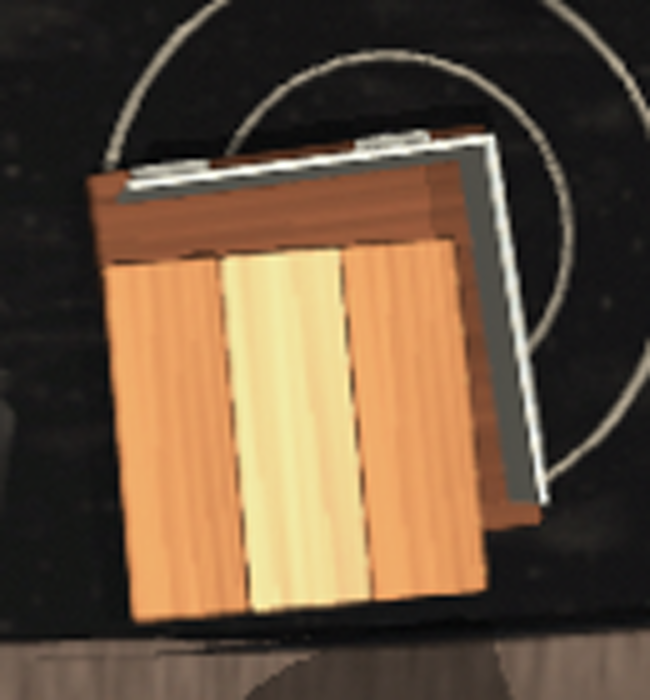

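View pics/t_rack.png

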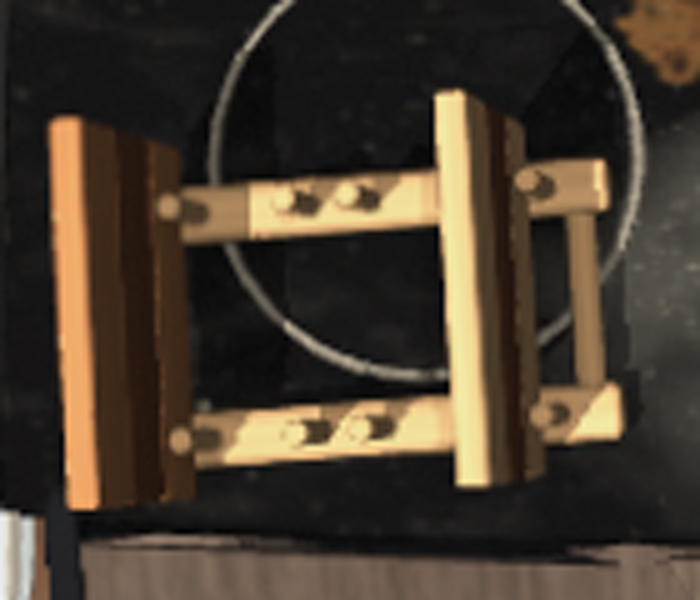

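View pics/s_stand.png

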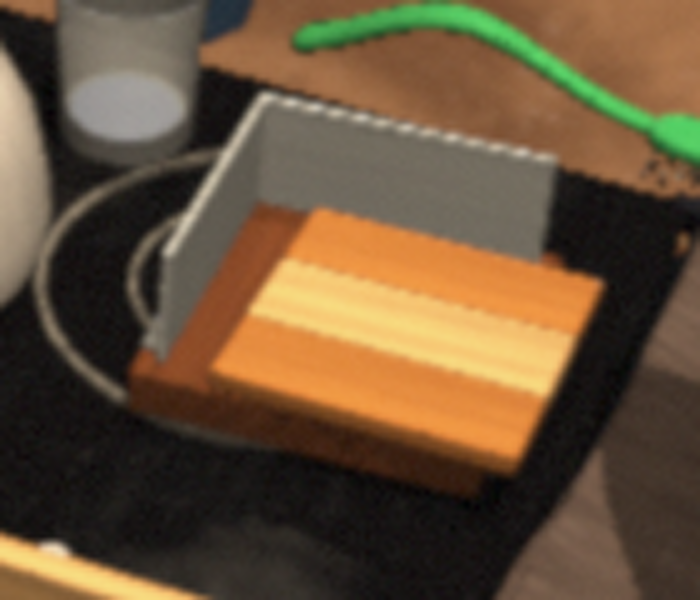

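View pics/s_rack.png

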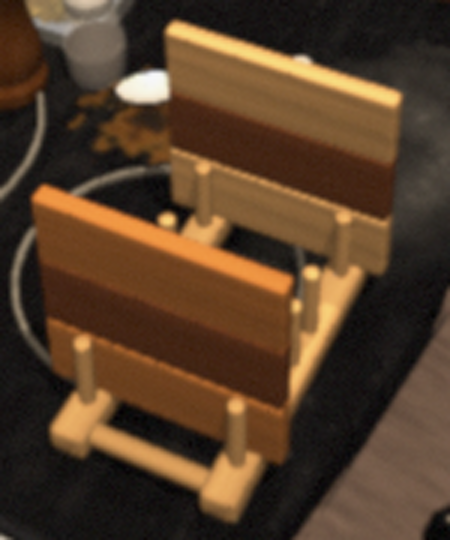

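```bash
cat > fit.py <<'E'
from h import *
from scipy.optimize import least_squares
def fit(obs,x0,tilt=False):
    # obs: (frame, u,v, local xyz)
    def r(p):
        c,s=np.cos(p[2]),np.sin(p[2])
        o=[]
        for f,u,v,l in obs:
            w=[p[0]+c*l[0]-s*l[1],p[1]+s*l[0]+c*l[1],l[2]]
            o+=list(proj(f,w)-[u,v])
        return np.array(o)
    s=least_squares(r,x0,loss='soft_l1'); return s.x,r(s.x)
E
cat > f1.py <<'E'
from fit import *
t=load('top0.png');s=load('side0.png')
T=lambda u,v:(t,340+u/5-.4,220+v/5-.4)
S=lambda u,v:(s,310+u/5-.4,170+v/5-.4)
R=lambda u,v:(t,120+u/5-.4,240+v/5-.4)
Q=lambda u,v:(s,220+u/3-.33,260+v/3-.33)
def show(n,o,x0):
    p,r=fit(o,x0); print(n,np.round(p[:2],4),round(np.degrees(p[2]),2),np.round(r,1).tolist())
st_t=[(*T(493,135),(.074,-.074,.09)),(*T(130,186),(.072,.071,.09)),(*T(545,502),(-.071,-.072,.09))]
st_t2=[(*T(90,178),(.081,.081,.03)),(*T(540,522),(-.081,-.081,.03))]
st_s=[(*S(265,97),(.074,-.074,.09)),(*S(170,248),(.072,.071,.09)),(*S(555,157),(-.071,-.072,.09)),(*S(132,378),(.081,.081,.03))]
show('st t',st_t,[.45,-.2,0]);show('st tops',st_t+st_s[:3],[.45,-.2,0]); show('all',st_t+st_t2+st_s,[.45,-.2,0])
h=.07
a_t=[(*T(105,267),(h,h,.042)),(*T(452,240),(h,-h,.042)),(*T(486,590),(-h,-h,.042)),(*T(133,618),(-h,h,.042))]
a_s=[(*S(213,365),(h,h,.042)),(*S(318,210),(h,-h,.042)),(*S(604,285),(-h,-h,.042)),(*S(517,463),(-h,h,.042))]
show('a t',a_t,[.4,-.2,0]);show('a s',a_s,[.4,-.2,0]);show('a',a_t+a_s,[.4,-.2,0])
d=.006
c_t=[(*R(50,118),(h,d,.17)),(*R(80,120),(h,-d,.17)),(*R(70,508),(-h,d,.17)),(*R(101,508),(-h,-d,.17))]
b_t=[(*R(436,93),(h,d,.17)),(*R(465,90),(h,-d,.17)),(*R(457,487),(-h,d,.17)),(*R(490,485),(-h,-d,.17))]
c_s=[(*Q(35,193),(h,d,.17)),(*Q(289,290),(-h,d,.17))]
b_s=[(*Q(167,33),(h,d,.17)),(*Q(400,102),(-h,d,.17))]
for n,A,B,y in(('c',c_t,c_s,.3),('b',b_t,b_s,.15)):
    show(n+' t',A,[.4,y,0]);show(n+' s',B,[.4,y,0]);show(n,A+B,[.4,y,0])
E
python3 f1.py
```

```text
st t [ 0.5597 -0.2017] 6.59 [0.5, -0.9, -1.8, -0.2, 0.5, 1.5]
st tops [ 0.5593 -0.2022] 6.58 [0.8, -0.7, -1.5, 0.0, 0.7, 1.8, -0.8, -1.5, -1.2, 1.5, 1.5, 0.1]
all [ 0.56   -0.2024] 6.66 [0.8, -1.1, -1.4, -0.3, 0.9, 1.3, -1.3, 0.5, 0.6, 1.5, -1.1, -1.6, -1.4, 1.4, 1.2, -0.1, -0.4, -1.3]
a t [ 0.531  -0.1927] 3.47 [-0.5, -0.6, 0.5, -0.6, 0.2, 0.4, -0.2, 0.8]
a s [ 0.5288 -0.1901] 3.07 [-0.8, 1.1, 0.2, -0.6, 0.5, -0.1, 0.1, -0.3]
a [ 0.5302 -0.1923] 3.32 [-0.5, -0.2, 0.4, -0.2, 0.0, 0.9, -0.5, 1.1, -0.9, 0.5, -0.2, -1.2, 0.1, -0.9, 0.0, -1.1]
c t [0.5395 0.2912] 3.87 [-0.3, -0.0, 0.2, -0.9, -0.2, 0.6, 0.2, 0.2]
c s [0.538  0.2882] 3.16 [0.0, 0.0, -0.0, -0.0]
c [0.5388 0.2901] 3.68 [0.4, 0.4, 0.9, -0.5, 0.3, 1.0, 0.6, 0.6, -1.4, 0.9, -0.9, 0.4]
b t [0.5474 0.1518] 3.51 [-0.5, -0.3, 0.4, -0.2, -0.1, 0.3, 0.1, 0.2]
b s [0.5453 0.1503] 5.3 [-0.4, -0.3, 0.4, 0.2]
b [0.5467 0.1513] 3.9 [-0.5, 0.1, 0.4, 0.2, 0.4, 0.7, 0.6, 0.6, -1.0, -0.8, -1.2, 0.9]
```

drive_tool(
  commands=[
    {"az":-7},
    {"az":-7},
    {"az":-7},
    {"az":-7},
    {"az":-7},
    {"az":-7},
    {"az":-7},
    {"az":-7},
    {"az":-7},
    {"az":-7},
    {"az":-7},
    {"az":-7},
    {"az":-7},
    {"az":-7},
    {"az":-7},
    {"az":-7},
    {"az":-7},
    {"az":-7},
    {"az":-7},
    {"az":-7},
  ],
)

```text
schema error: expected keys ax, ay, az, dx, dy, dz, claw
```

drive_tool(
  commands=[
    {"az":-7,"dz":-1},
    {"az":-7,"dz":-1},
    {"az":-7,"dz":-1},
    {},
  ],
)

```text
schema error: expected keys ax, ay, az, dx, dy, dz, claw
```

drive_tool(
  commands=[
    {"dx":3.5,"dy":1.76},
    {"dx":3.5,"dy":1.76},
    {"dx":3.5,"dy":1.76},
    {"dx":3.5,"dy":1.76},
    {"dx":3.5,"dy":1.76},
    {"dx":3.5,"dy":1.76},
    {"dx":3.5,"dy":1.76},
    {"dx":3.5,"dy":1.76},
    {"dx":3.5,"dy":1.76},
    {"dx":3.5,"dy":1.76},
  ],
)

```text
schema error: expected keys ax, ay, az, dx, dy, dz, claw
```

```bash
cat >> h.py <<'E'
from scipy.spatial.transform import Rotation as Ro
def st():
    o=observe(); R=Ro.from_quat(o['tcp_rot']).as_matrix()
    print('t',round(o['time_s'],2),'q',np.round(o['joints'],3).tolist(),'p',np.round(o['ee_pos'],4).tolist(),'grip',round(o['grip_width'],4),'F',np.round(o['contact_force'],1).tolist(),'M',np.round(o['moment'],2).tolist())
    print('x',np.round(R[:,0],3).tolist(),'y',np.round(R[:,1],3).tolist(),'z',np.round(R[:,2],3).tolist())
    open('log.txt','a').write(repr((o['joints'].tolist(),o['ee_pos'].tolist(),o['tcp_rot'].tolist()))+'\n')
    return o,R
def to(goal,yaw_R=None):
    o,R=st(); d=R.T@(np.array(goal)-o['ee_pos']); print('d cm',np.round(d*100,2).tolist())
    if yaw_R is not None: print('rot deg tool',np.round(np.degrees(Ro.from_matrix(R.T@yaw_R).as_rotvec()),2).tolist())
E
python3 -c "
from h import *
to([.547,.1515,.24])"
```

```text
t 0.1 q [-1.281, 0.277, -0.028, 1.268, -0.0, 1.467] p [0.239, -0.5767, 0.2303] grip 0.0854 F [0.3, -0.4, -0.2] M [-0.01, -0.01, 0.04]
x [0.383, -0.924, -0.002] y [-0.924, -0.383, -0.0] z [-0.001, 0.002, -1.0]
d cm [-55.49, -56.33, -0.85]
```

drive_tool(
  commands=[
    {"ax":0,"ay":0,"az":-7,"dx":0,"dy":0,"dz":0,"claw":1},
    {"ax":0,"ay":0,"az":-7,"dx":0,"dy":0,"dz":0,"claw":1},
    {"ax":0,"ay":0,"az":-7,"dx":0,"dy":0,"dz":0,"claw":1},
    {"ax":0,"ay":0,"az":-7,"dx":0,"dy":0,"dz":0,"claw":1},
    {"ax":0,"ay":0,"az":-7,"dx":0,"dy":0,"dz":0,"claw":1},
    {"ax":0,"ay":0,"az":-7,"dx":0,"dy":0,"dz":0,"claw":1},
    {"ax":0,"ay":0,"az":-7,"dx":0,"dy":0,"dz":0,"claw":1},
    {"ax":0,"ay":0,"az":-7,"dx":0,"dy":0,"dz":0,"claw":1},
    {"ax":0,"ay":0,"az":-7,"dx":0,"dy":0,"dz":0,"claw":1},
    {"ax":0,"ay":0,"az":-7,"dx":0,"dy":0,"dz":0,"claw":1},
    {"ax":0,"ay":0,"az":-7,"dx":0,"dy":0,"dz":0,"claw":1},
    {"ax":0,"ay":0,"az":-7,"dx":0,"dy":0,"dz":0,"claw":1},
    {"ax":0,"ay":0,"az":-7,"dx":0,"dy":0,"dz":0,"claw":1},
    {"ax":0,"ay":0,"az":-7,"dx":0,"dy":0,"dz":0,"claw":1},
    {"ax":0,"ay":0,"az":-7,"dx":0,"dy":0,"dz":0,"claw":1},
    {"ax":0,"ay":0,"az":-7,"dx":0,"dy":0,"dz":0,"claw":1},
    {"ax":0,"ay":0,"az":-7,"dx":0,"dy":0,"dz":0,"claw":1},
    {"ax":0,"ay":0,"az":-7,"dx":0,"dy":0,"dz":-1,"claw":1},
    {"ax":0,"ay":0,"az":-7,"dx":0,"dy":0,"dz":-1,"claw":1},
    {"ax":0,"ay":0,"az":-7,"dx":0,"dy":0,"dz":-1,"claw":1},
  ],
  grip_force=60,
)

```text
time_s: 1.77
ee_pos: [0.239, -0.5768, 0.2607]
tcp_rot: [0.805, 0.594, 0.0, -0.001]
contact_force: [-0.5, -0.3, -0.4]
grip_width: 0.0853
```

drive_tool(
  commands=[
    {"ax":0,"ay":0,"az":-7,"dx":0,"dy":0,"dz":0,"claw":1},
    {"ax":0,"ay":0,"az":-7,"dx":0,"dy":0,"dz":0,"claw":1},
    {"ax":0,"ay":0,"az":-7,"dx":0,"dy":0,"dz":0,"claw":1},
    {"ax":0,"ay":0,"az":0,"dx":0,"dy":0,"dz":0,"claw":1},
  ],
)

```text
time_s: 2.1
ee_pos: [0.2391, -0.5771, 0.2608]
tcp_rot: [0.684, 0.729, 0.0, -0.0]
contact_force: [0.5, 1.3, -0.4]
grip_width: 0.0857
```

```bash
python3 -c "
from h import *
to([.547,.1515,.24])"
```

```text
t 2.1 q [-1.281, 0.264, 0.019, 1.327, 0.0, -1.345] p [0.2391, -0.5771, 0.2608] grip 0.0857 F [0.5, 1.3, -0.4] M [-0.04, 0.04, -0.0]
x [-0.063, 0.998, 0.001] y [0.998, 0.063, -0.0] z [-0.0, 0.001, -1.0]
d cm [70.77, 35.33, 2.14]
```

drive_tool(
  commands=[
    {"ax":0,"ay":0,"az":0,"dx":3.54,"dy":1.77,"dz":0,"claw":1},
    {"ax":0,"ay":0,"az":0,"dx":3.54,"dy":1.77,"dz":0,"claw":1},
    {"ax":0,"ay":0,"az":0,"dx":3.54,"dy":1.77,"dz":0,"claw":1},
    {"ax":0,"ay":0,"az":0,"dx":3.54,"dy":1.77,"dz":0,"claw":1},
    {"ax":0,"ay":0,"az":0,"dx":3.54,"dy":1.77,"dz":0,"claw":1},
    {"ax":0,"ay":0,"az":0,"dx":3.54,"dy":1.77,"dz":0,"claw":1},
    {"ax":0,"ay":0,"az":0,"dx":3.54,"dy":1.77,"dz":0,"claw":1},
    {"ax":0,"ay":0,"az":0,"dx":3.54,"dy":1.77,"dz":0,"claw":1},
    {"ax":0,"ay":0,"az":0,"dx":3.54,"dy":1.77,"dz":0,"claw":1},
    {"ax":0,"ay":0,"az":0,"dx":3.54,"dy":1.77,"dz":0,"claw":1},
  ],
)

```text
time_s: 2.93
ee_pos: [0.3943, -0.2113, 0.2611]
tcp_rot: [0.687, 0.727, 0.0, -0.0]
contact_force: [-0.2, 0.1, 0.4]
grip_width: 0.0855
```

```bash
python3 -c "
from h import *
st()"
```

```text
t 2.93 q [-0.637, -0.058, -0.34, 1.289, 0.0, -0.694] p [0.3943, -0.2113, 0.2611] grip 0.0855 F [-0.2, 0.1, 0.4] M [-0.02, -0.13, -0.0]
x [-0.057, 0.998, 0.0] y [0.998, 0.057, -0.0] z [-0.0, 0.0, -1.0]
```

drive_tool(
  commands=[
    {"ax":0,"ay":0,"az":0,"dx":3.54,"dy":1.77,"dz":0,"claw":1},
    {"ax":0,"ay":0,"az":0,"dx":3.54,"dy":1.77,"dz":0,"claw":1},
    {"ax":0,"ay":0,"az":0,"dx":3.54,"dy":1.77,"dz":0,"claw":1},
    {"ax":0,"ay":0,"az":0,"dx":3.54,"dy":1.77,"dz":0,"claw":1},
    {"ax":0,"ay":0,"az":0,"dx":3.54,"dy":1.77,"dz":0,"claw":1},
    {"ax":0,"ay":0,"az":0,"dx":3.54,"dy":1.77,"dz":0,"claw":1},
    {"ax":0,"ay":0,"az":0,"dx":3.54,"dy":1.77,"dz":0,"claw":1},
    {"ax":0,"ay":0,"az":0,"dx":3.54,"dy":1.77,"dz":0,"claw":1},
    {"ax":0,"ay":0,"az":0,"dx":3.54,"dy":1.77,"dz":0,"claw":1},
    {"ax":0,"ay":0,"az":0,"dx":3.54,"dy":1.77,"dz":0,"claw":1},
    {"ax":0,"ay":0,"az":0,"dx":0,"dy":0,"dz":0,"claw":1},
  ],
)

```text
time_s: 3.85
ee_pos: [0.5513, 0.1565, 0.2606]
tcp_rot: [0.684, 0.729, 0.002, -0.0]
contact_force: [0.3, 0.2, -0.7]
grip_width: 0.0853
```

```bash
python3 -c "
from h import *
to([.547,.1515,.145]); save('top','t1.png');save('side','s1.png')"
```

```text
t 3.85 q [0.162, 0.169, -0.099, 1.3, 0.003, 0.099] p [0.5513, 0.1565, 0.2606] grip 0.0853 F [0.3, 0.2, -0.7] M [-0.04, 0.01, 0.02]
x [-0.064, 0.998, 0.003] y [0.998, 0.064, 0.002] z [0.001, 0.003, -1.0]
d cm [-0.51, -0.48, 11.56]
```

View pics/t1.png

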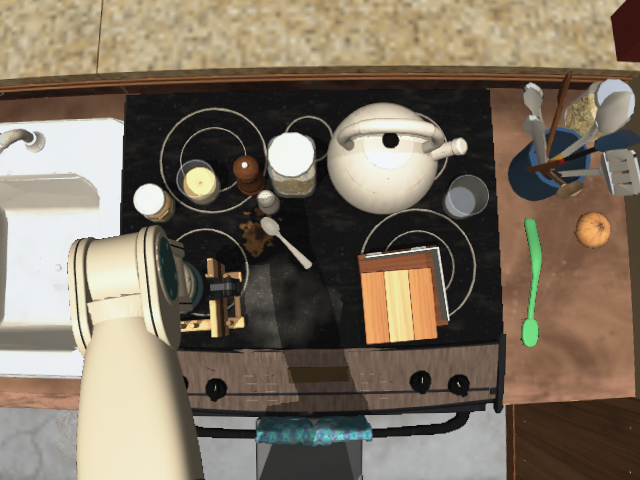

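View pics/s1.png

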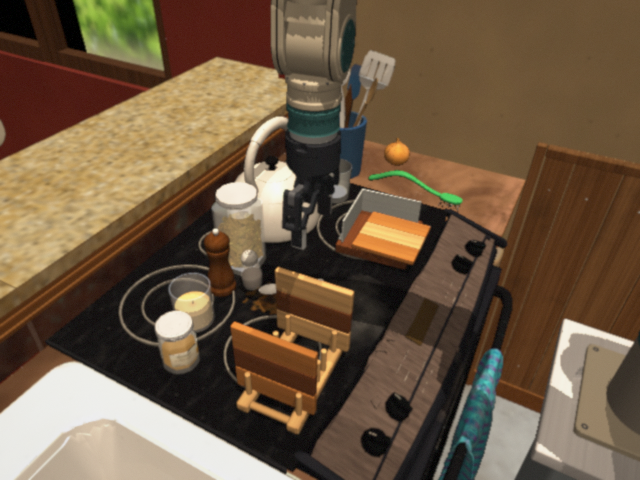

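drive_tool(
  commands=[
    {"ax":0,"ay":0,"az":0,"dx":-0.51,"dy":-0.4,"dz":0,"claw":1},
    {"ax":0,"ay":0,"az":0,"dx":0,"dy":0,"dz":3,"claw":0.6},
    {"ax":0,"ay":0,"az":0,"dx":0,"dy":0,"dz":3,"claw":0.4},
    {"ax":0,"ay":0,"az":0,"dx":0,"dy":0,"dz":3,"claw":0.2},
    {"ax":0,"ay":0,"az":0,"dx":0,"dy":0,"dz":1.65,"claw":0.2},
    {"ax":0,"ay":0,"az":0,"dx":0,"dy":0,"dz":1.0,"claw":0.0},
    {"ax":0,"ay":0,"az":0,"dx":0,"dy":0,"dz":0,"claw":0.0},
    {"ax":0,"ay":0,"az":0,"dx":0,"dy":0,"dz":0,"claw":0.0},
  ],
)

```text
time_s: 4.62
ee_pos: [0.5454, 0.1444, 0.1452]
tcp_rot: [0.686, 0.728, -0.0, 0.0]
contact_force: [0.4, -0.1, -0.7]
grip_width: 0.0428
```

```bash
python3 -c "
from h import *
to([.547,.1515,.144]); save('side','s2.png'); crop('s2.png',220,140,400,360,3,'s2c.png')"
```

```text
t 4.62 q [0.144, 0.23, -0.276, 1.065, -0.0, 0.085] p [0.5454, 0.1444, 0.1452] grip 0.0428 F [0.4, -0.1, -0.7] M [-0.0, -0.04, 0.01]
x [-0.059, 0.998, -0.0] y [0.998, 0.059, -0.0] z [-0.0, -0.0, -1.0]
d cm [0.69, 0.21, 0.12]
```

View pics/s2c.png

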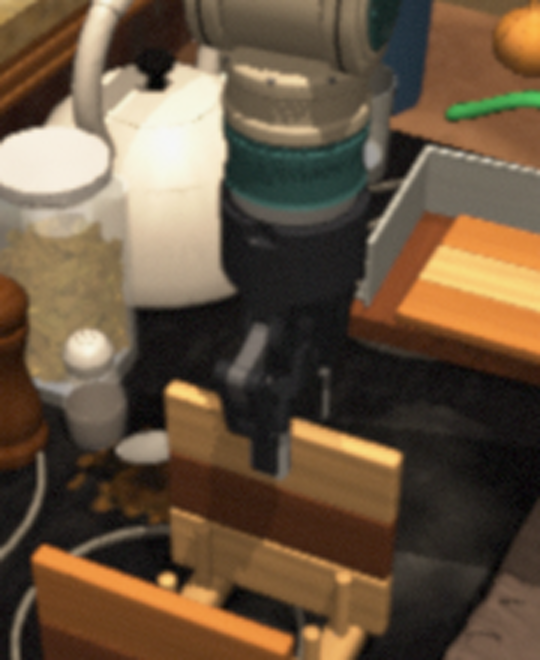

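drive_tool(
  commands=[
    {"ax":0,"ay":0,"az":0,"dx":0.69,"dy":0.15,"dz":0.1,"claw":0.0},
    {"ax":0,"ay":0,"az":0,"dx":0,"dy":0,"dz":0,"claw":-0.5},
    {"ax":0,"ay":0,"az":0,"dx":0,"dy":0,"dz":0,"claw":-1},
    {"ax":0,"ay":0,"az":0,"dx":0,"dy":0,"dz":0,"claw":-1},
    {"ax":0,"ay":0,"az":0,"dx":0,"dy":0,"dz":0,"claw":-1},
    {"ax":0,"ay":0,"az":0,"dx":0,"dy":0,"dz":0,"claw":-1},
  ],
  grip_force=60,
)

```text
time_s: 5.17
ee_pos: [0.5477, 0.1527, 0.145]
tcp_rot: [0.685, 0.728, 0.001, 0.001]
contact_force: [-0.1, -0.4, 5.0]
grip_width: 0.0111
```

```bash
cat log.txt; python3 -c "
from h import *
st()"
```

```text
([-1.2814148414096427, 0.27709923871054, -0.027714896747276896, 1.2679986380759694, -2.0907552577552893e-06, 1.4673946379365808], [0.23901722987325225, -0.5767449327921201, 0.2302588310460318], [0.8314925491977603, -0.5555349890992459, -0.000776707675812796, -0.0006428376913393387])
([-1.2813908607534206, 0.2635302545116198, 0.018741027822979824, 1.327016013376466, 1.2490865532266151e-05, -1.3445734117942012], [0.2391391930664022, -0.577087468698083, 0.2607867110888272], [0.6844191866961973, 0.7290885559152849, 0.00025936353658516896, -0.0004327193506369018])
([-0.6365998518060774, -0.05844165527080571, -0.34025278115344115, 1.2890986385423304, 7.347311200855437e-05, -0.6937896223375566], [0.3943140083793889, -0.21126701259016478, 0.26112124454699037], [0.6866008298259779, 0.7270345905909018, 2.9670085080653787e-05, -6.071478044551858e-05])
([0.16247671455411752, 0.16918456870601167, -0.09924838991295092, 1.300486752582914, 0.00266586467491916, 0.09864513747147176], [0.5513095732188963, 0.1565190846794008, 0.2605936730940986], [0.6841808155728406, 0.7293106021966119, 0.0015560106980402194, -0.00048575344127204013])
([0.14445001414582984, 0.2297284006453877, -0.2761499788659666, 1.065087623178838, -0.0001987411751307914, 0.0853136467077362], [0.5453539860940201, 0.14444925424039598, 0.14522695653676865], [0.6858928711435478, 0.7277025163090133, -0.00012821856053919688, 2.5139442625462308e-05])
t 5.17 q [0.158, 0.236, -0.269, 1.064, -0.0, 0.097] p [0.5477, 0.1527, 0.145] grip 0.0111 F [-0.1, -0.4, 5.0] M [-0.06, -0.0, -0.0]
x [-0.061, 0.998, 0.0] y [0.998, 0.061, 0.002] z [0.002, 0.0, -1.0]
```

drive_tool(
  commands=[
    {"ax":0,"ay":0,"az":0,"dx":0,"dy":0,"dz":-0.5,"claw":-1},
    {"ax":0,"ay":0,"az":0,"dx":0,"dy":0,"dz":-1.5,"claw":-1},
    {"ax":0,"ay":0,"az":0,"dx":0,"dy":0,"dz":-3,"claw":-1},
    {"ax":0,"ay":0,"az":0,"dx":0,"dy":0,"dz":-3,"claw":-1},
    {"ax":0,"ay":0,"az":0,"dx":0,"dy":0,"dz":-3,"claw":-1},
    {"ax":0,"ay":0,"az":0,"dx":0,"dy":0,"dz":-3,"claw":-1},
    {"ax":0,"ay":0,"az":0,"dx":0,"dy":0,"dz":-1,"claw":-1},
    {"ax":0,"ay":0,"az":0,"dx":0,"dy":0,"dz":0,"claw":-1},
  ],
)

```text
time_s: 5.83
ee_pos: [0.5483, 0.1529, 0.2967]
tcp_rot: [0.685, 0.728, 0.002, 0.002]
contact_force: [0.4, 0.2, -1.3]
grip_width: 0.0111
```

```bash
python3 -c "
from h import *
st();save('side','s3.png')"
```

```text
t 5.83 q [0.158, 0.146, -0.051, 1.368, 0.0, 0.097] p [0.5483, 0.1529, 0.2967] grip 0.0111 F [0.4, 0.2, -1.3] M [0.02, 0.01, 0.02]
x [-0.061, 0.998, 0.001] y [0.998, 0.061, 0.006] z [0.005, 0.001, -1.0]
```

View pics/s3.png

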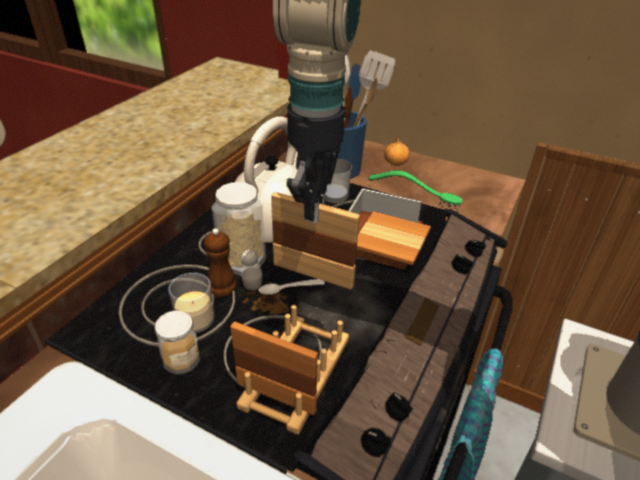

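drive_tool(
  commands=[
    {"ax":0,"ay":0,"az":-0.4,"dx":-3.45,"dy":-0.33,"dz":0,"claw":-1},
    {"ax":0,"ay":0,"az":-0.4,"dx":-3.45,"dy":-0.33,"dz":0,"claw":-1},
    {"ax":0,"ay":0,"az":-0.4,"dx":-3.45,"dy":-0.33,"dz":0,"claw":-1},
    {"ax":0,"ay":0,"az":-0.4,"dx":-3.45,"dy":-0.33,"dz":0,"claw":-1},
    {"ax":0,"ay":0,"az":-0.4,"dx":-3.45,"dy":-0.33,"dz":0,"claw":-1},
    {"ax":0,"ay":0,"az":-0.4,"dx":-3.45,"dy":-0.33,"dz":0,"claw":-1},
    {"ax":0,"ay":0,"az":-0.4,"dx":-3.45,"dy":-0.33,"dz":0,"claw":-1},
    {"ax":0,"ay":-5,"az":0,"dx":0,"dy":0,"dz":0,"claw":-1},
    {"ax":0,"ay":-5,"az":0,"dx":0,"dy":0,"dz":0,"claw":-1},
    {"ax":0,"ay":-5,"az":0,"dx":0,"dy":0,"dz":0,"claw":-1},
    {"ax":0,"ay":-5,"az":0,"dx":0,"dy":0,"dz":0,"claw":-1},
    {"ax":0,"ay":-5,"az":0,"dx":0,"dy":0,"dz":0,"claw":-1},
    {"ax":0,"ay":-5,"az":0,"dx":0,"dy":0,"dz":0,"claw":-1},
    {"ax":0,"ay":-5,"az":0,"dx":0,"dy":0,"dz":0,"claw":-1},
    {"ax":0,"ay":0,"az":0,"dx":0,"dy":0,"dz":0,"claw":-1},
  ],
)

```text
time_s: 7.13
ee_pos: [0.5401, -0.0877, 0.2876]
tcp_rot: [0.634, 0.713, -0.204, 0.22]
contact_force: [-0.5, 0.3, -2.4]
grip_width: 0.0107
```

```bash
python3 -c "
from h import *
st()"
```

```text
t 7.13 q [0.026, 0.096, -0.237, 1.187, -0.608, -0.107] p [0.5401, -0.0877, 0.2876] grip 0.0107 F [-0.5, 0.3, -2.4] M [0.99, 0.03, 0.0]
x [-0.099, 0.814, -0.572] y [0.993, 0.113, -0.011] z [0.056, -0.57, -0.82]
```

drive_tool(
  commands=[
    {"ax":0,"ay":-5,"az":0,"dx":0,"dy":0,"dz":0,"claw":-1},
    {"ax":0,"ay":-5,"az":0,"dx":0,"dy":0,"dz":0,"claw":-1},
    {"ax":0,"ay":-5,"az":0,"dx":0,"dy":0,"dz":0,"claw":-1},
    {"ax":0,"ay":-5,"az":0,"dx":0,"dy":0,"dz":0,"claw":-1},
    {"ax":0,"ay":-5,"az":0,"dx":0,"dy":0,"dz":0,"claw":-1},
    {"ax":0,"ay":-5,"az":0,"dx":0,"dy":0,"dz":0,"claw":-1},
    {"ax":0,"ay":-5,"az":0,"dx":0,"dy":0,"dz":0,"claw":-1},
    {"ax":0,"ay":0,"az":0,"dx":0,"dy":0,"dz":0,"claw":-1},
  ],
)

```text
time_s: 7.8
ee_pos: [0.541, -0.09, 0.2876]
tcp_rot: [0.544, 0.613, -0.386, 0.423]
contact_force: [-0.2, 0.6, -2.3]
grip_width: 0.0108
```

```bash
python3 -c "
from h import *
st();save('side','s4.png');save('top','t4.png')"
```

```text
t 7.8 q [0.222, 0.298, -0.311, 1.272, -1.202, 0.318] p [0.541, -0.09, 0.2876] grip 0.0108 F [-0.2, 0.6, -2.3] M [1.49, 0.19, -0.03]
x [-0.049, 0.34, -0.939] y [0.994, 0.109, -0.013] z [0.098, -0.934, -0.344]
```

View pics/s4.png

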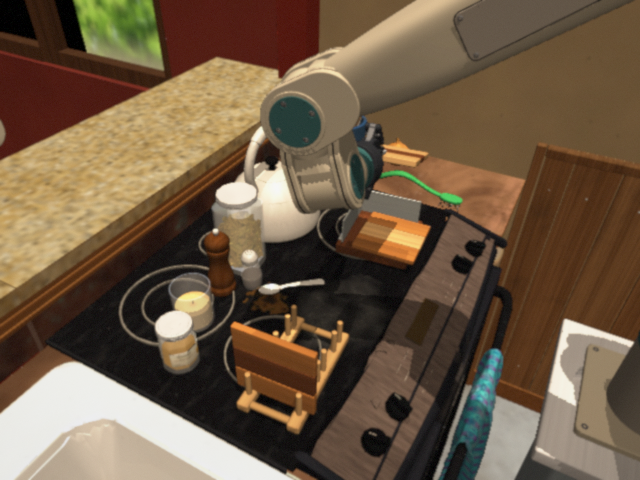

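View pics/t4.png

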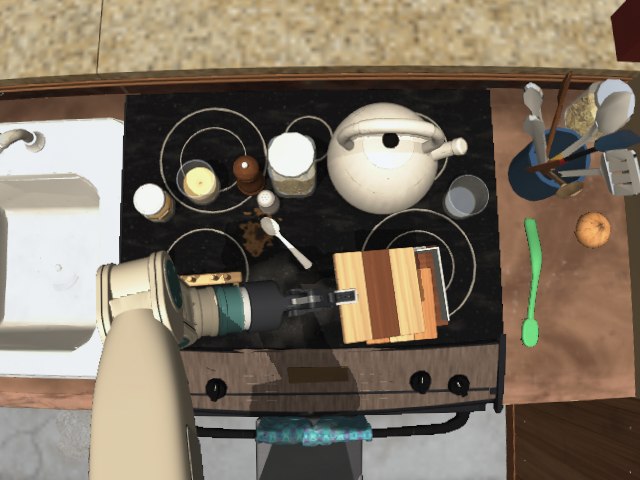

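```bash
cat > kin.py <<'E'
import numpy as np
from scipy.optimize import least_squares
from scipy.spatial.transform import Rotation as Ro
D=[eval(l) for l in open('log.txt')]
def fk(q,g):
    h,a1,L2,o2,L3,o3,lat,w5,d6=g
    a=q[1]+o2; b=q[1]-q[2]+o3; c=q[1]-q[2]+q[3]
    v=lambda t:np.array([np.cos(t),0,-np.sin(t)])  # pitch positive downwards
    P=np.array([a1,0,h])+L2*v(a)+L3*v(b); 
    zc=v(c); nc=v(c-np.pi/2)  # J5 axis dir
    J4=P+np.array([0,lat,0])
    J5=J4+w5*zc
    z=zc*np.cos(q[4])+np.array([0,1,0])*np.sin(q[4])
    T=J5+d6*z
    Rz=Ro.from_euler('z',q[0]).as_matrix()
    return Rz@T,Rz@z,Rz@J4,Rz@J5
def res(g):
    return np.concatenate([np.concatenate([(fk(q,g)[0]-p)*1000]) for q,p,_ in D])
best=None
for sd in range(60):
    r=np.random.default_rng(sd)
    g0=[.2,0,.4,r.uniform(-3,3),.4,r.uniform(-3,3),.06,.1,.2]
    s=least_squares(res,g0)
    if best is None or s.cost<best.cost: best=s
G=best.x
if __name__=='__main__':
    print(best.cost,np.round(G,3),len(D))
    for q,p,r in D[-3:]:
        f=fk(q,G); print(np.round(f,3).tolist(),np.round(p,3),np.round(Ro.from_quat(r).as_matrix()[:,2],3))
E
python3 kin.py
```

```text
1.3404472412935162e-25 [ 0.23   0.    -0.548  1.571  0.49  -0.03   0.064  0.102  0.291] 9
[[0.548, 0.153, 0.297], [0.005, 0.001, -1.0], [0.546, 0.153, 0.69], [0.547, 0.153, 0.588]] [0.548 0.153 0.297] [ 0.005  0.001 -1.   ]
[[0.54, -0.088, 0.288], [0.056, -0.57, -0.82], [0.519, 0.078, 0.628], [0.524, 0.078, 0.526]] [ 0.54  -0.088  0.288] [ 0.056 -0.57  -0.82 ]
[[0.541, -0.09, 0.288], [0.098, -0.934, -0.344], [0.543, 0.189, 0.485], [0.512, 0.182, 0.388]] [ 0.541 -0.09   0.288] [ 0.098 -0.934 -0.344]
```

drive_tool(
  commands=[
    {"ax":0,"ay":-5,"az":0,"dx":0,"dy":0,"dz":0,"claw":-1},
    {"ax":0,"ay":0,"az":0,"dx":0,"dy":0,"dz":0,"claw":-1},
  ],
)

```text
time_s: 8.07
ee_pos: [0.5427, -0.0905, 0.2917]
tcp_rot: [0.529, 0.592, -0.407, 0.451]
contact_force: [-0.2, 0.9, -3.6]
grip_width: 0.0104
```

```bash
python3 -c "
from h import *
to([.5406,-.1217,.115])"; python3 kin.py
```

```text
t 8.07 q [0.235, 0.349, -0.301, 1.363, -1.279, 0.455] p [0.5427, -0.0905, 0.2917] grip 0.0104 F [-0.2, 0.9, -3.6] M [1.59, 0.14, -0.0]
x [-0.032, 0.258, -0.965] y [0.994, 0.108, -0.004] z [0.103, -0.96, -0.26]
d cm [16.26, -0.47, 7.57]
1.530151340815659e-25 [ 0.23   0.     0.548 -1.571  0.49  -0.03   0.064  0.102  0.291] 10
[[0.54, -0.088, 0.288], [0.056, -0.57, -0.82], [0.519, 0.078, 0.628], [0.524, 0.078, 0.526]] [ 0.54  -0.088  0.288] [ 0.056 -0.57  -0.82 ]
[[0.541, -0.09, 0.288], [0.098, -0.934, -0.344], [0.543, 0.189, 0.485], [0.512, 0.182, 0.388]] [ 0.541 -0.09   0.288] [ 0.098 -0.934 -0.344]
[[0.543, -0.091, 0.292], [0.103, -0.96, -0.26], [0.555, 0.199, 0.46], [0.513, 0.189, 0.368]] [ 0.543 -0.091  0.292] [ 0.103 -0.96  -0.26 ]
```

drive_tool(
  commands=[
    {"ax":0,"ay":0,"az":0,"dx":2.03,"dy":-0.06,"dz":0.95,"claw":-1},
    {"ax":0,"ay":0,"az":0,"dx":2.03,"dy":-0.06,"dz":0.95,"claw":-1},
    {"ax":0,"ay":0,"az":0,"dx":2.03,"dy":-0.06,"dz":0.95,"claw":-1},
    {"ax":0,"ay":0,"az":0,"dx":2.03,"dy":-0.06,"dz":0.95,"claw":-1},
    {"ax":0,"ay":0,"az":0,"dx":2.03,"dy":-0.06,"dz":0.95,"claw":-1},
    {"ax":0,"ay":0,"az":0,"dx":2.03,"dy":-0.06,"dz":0.95,"claw":-1},
    {"ax":0,"ay":0,"az":0,"dx":2.03,"dy":-0.06,"dz":0.95,"claw":-1},
    {"ax":0,"ay":0,"az":0,"dx":2.03,"dy":-0.06,"dz":0.95,"claw":-1},
    {"ax":0,"ay":0,"az":0,"dx":0,"dy":0,"dz":0,"claw":-1},
  ],
)

```text
time_s: 8.82
ee_pos: [0.5404, -0.1229, 0.1142]
tcp_rot: [0.53, 0.592, -0.407, 0.45]
contact_force: [-1.4, -0.3, -2.2]
grip_width: 0.011
```

```bash
python3 -c "
from h import *
to([.5406,-.1217,.0776]);save('side','s5.png');save('top','t5.png')"; python3 kin.py|tail -1
```

```text
t 8.82 q [0.176, 0.545, -0.469, 0.807, -1.295, 0.255] p [0.5404, -0.1229, 0.1142] grip 0.011 F [-1.4, -0.3, -2.2] M [1.46, 0.18, -0.1]
x [-0.033, 0.262, -0.965] y [0.994, 0.107, -0.005] z [0.102, -0.959, -0.264]
d cm [3.56, 0.05, 0.85]
[[0.54, -0.123, 0.114], [0.102, -0.959, -0.264], [0.535, 0.161, 0.29], [0.511, 0.156, 0.191]] [ 0.54  -0.123  0.114] [ 0.102 -0.959 -0.264]
```

View pics/s5.png

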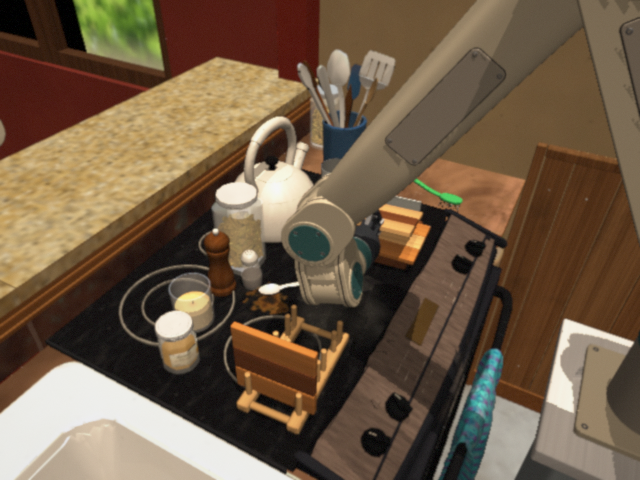

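View pics/t5.png

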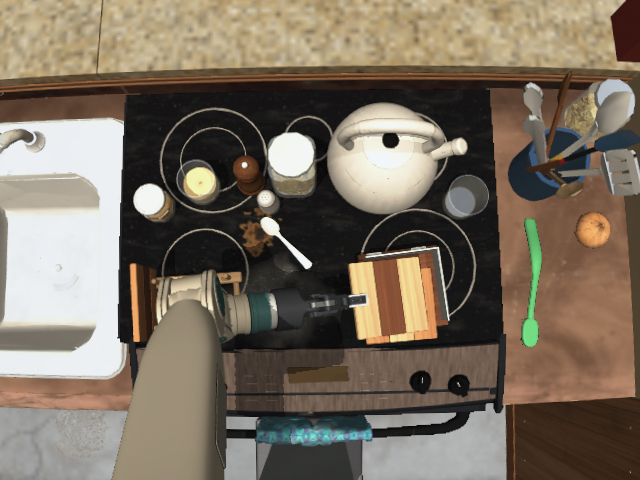

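```bash
python3 -c "
from h import *
f=load('s5.png')
for z in(.19,.16,.14,.12,.1,.08): print(z,proj(f,[.511,.156,z]).round(0),proj(f,[.515,.205,z]).round(0))"
```

```text
0.19 [332. 279.] [315. 297.]
0.16 [331. 293.] [315. 311.]
0.14 [331. 302.] [315. 320.]
0.12 [331. 310.] [315. 329.]
0.1 [330. 319.] [314. 337.]
0.08 [330. 327.] [314. 345.]
```

```bash
python3 -c "
from h import *
crop('s5.png',270,180,450,340,4,'s5c.png')"
```

```text
(no output)
```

View pics/s5c.png

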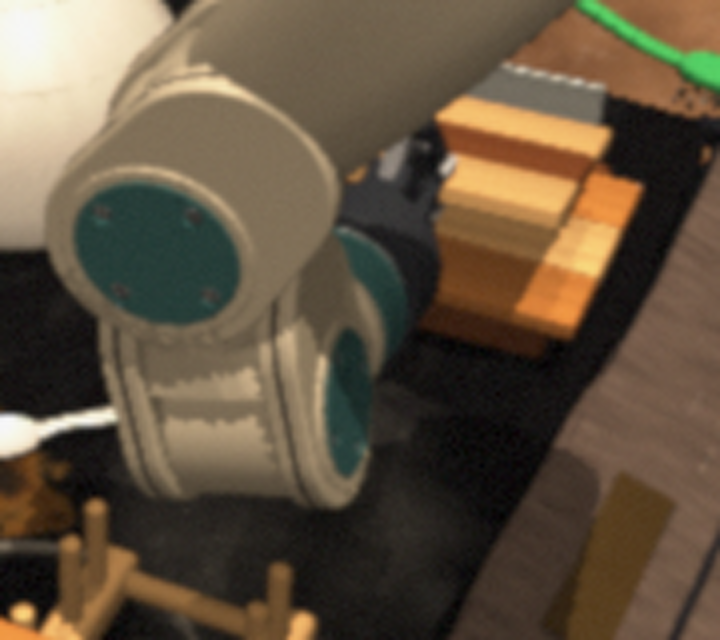

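drive_tool(
  commands=[
    {"ax":0,"ay":0,"az":0,"dx":1,"dy":0,"dz":0.24,"claw":-1},
    {"ax":0,"ay":0,"az":0,"dx":1,"dy":0,"dz":0.24,"claw":-1},
    {"ax":0,"ay":0,"az":0,"dx":0.6,"dy":0,"dz":0.14,"claw":-1},
    {"ax":0,"ay":0,"az":0,"dx":0.3,"dy":0,"dz":0.08,"claw":-1},
    {"ax":0,"ay":0,"az":0,"dx":0.2,"dy":0,"dz":0.05,"claw":-1},
    {"ax":0,"ay":0,"az":0,"dx":0,"dy":0,"dz":0,"claw":-1},
  ],
)

```text
time_s: 9.42
ee_pos: [0.5419, -0.1208, 0.0849]
tcp_rot: [0.529, 0.591, -0.406, 0.453]
contact_force: [0.1, -0.1, -1.3]
grip_width: 0.0113
```

drive_tool(
  commands=[
    {"ax":0,"ay":0,"az":0,"dx":0.15,"dy":0,"dz":0.04,"claw":-1},
    {"ax":0,"ay":0,"az":0,"dx":0.1,"dy":0,"dz":0.03,"claw":-1},
    {"ax":0,"ay":0,"az":0,"dx":0,"dy":0,"dz":0,"claw":-1},
  ],
)

```text
time_s: 9.67
ee_pos: [0.5421, -0.1209, 0.0828]
tcp_rot: [0.529, 0.591, -0.406, 0.453]
contact_force: [0.5, -0.3, -1.6]
grip_width: 0.011
```

```bash
python3 -c "
from h import *
to([.5406,-.1217,.0776])"
```

```text
t 9.67 q [0.18, 0.603, -0.471, 0.752, -1.3, 0.265] p [0.5421, -0.1209, 0.0828] grip 0.011 F [0.5, -0.3, -1.6] M [1.42, 0.17, -0.0]
x [-0.028, 0.257, -0.966] y [0.994, 0.11, 0.0] z [0.106, -0.96, -0.259]
d cm [0.48, -0.16, 0.19]
```

drive_tool(
  commands=[
    {"ax":0,"ay":0,"az":0,"dx":0.15,"dy":0,"dz":0.04,"claw":-1},
    {"ax":0,"ay":0,"az":0,"dx":0.1,"dy":0,"dz":0.03,"claw":-1},
    {"ax":0,"ay":0,"az":0,"dx":0,"dy":0,"dz":0,"claw":-1},
  ],
)

```text
time_s: 9.92
ee_pos: [0.542, -0.121, 0.0801]
tcp_rot: [0.529, 0.591, -0.406, 0.453]
contact_force: [0.0, 0.4, -2.0]
grip_width: 0.0109
```

drive_tool(
  commands=[
    {"ax":0,"ay":0,"az":0,"dx":0.1,"dy":0,"dz":0.03,"claw":-1},
    {"ax":0,"ay":0,"az":0,"dx":0.1,"dy":0,"dz":0.03,"claw":-1},
    {"ax":0,"ay":0,"az":0,"dx":0,"dy":0,"dz":0,"claw":-1},
  ],
)

```text
time_s: 10.17
ee_pos: [0.542, -0.1211, 0.0779]
tcp_rot: [0.529, 0.591, -0.406, 0.453]
contact_force: [-0.6, -0.6, -1.2]
grip_width: 0.0112
```

```bash
python3 -c "
from h import *
to([.5406,-.1217,.0776])"
```

```text
t 10.17 q [0.18, 0.611, -0.472, 0.742, -1.3, 0.264] p [0.542, -0.1211, 0.0779] grip 0.0112 F [-0.6, -0.6, -1.2] M [1.37, 0.14, 0.03]
x [-0.029, 0.257, -0.966] y [0.994, 0.11, -0.0] z [0.106, -0.96, -0.259]
d cm [0.02, -0.14, 0.06]
```

drive_tool(
  commands=[
    {"ax":0,"ay":0,"az":0,"dx":0.1,"dy":0,"dz":0.03,"claw":-1},
    {"ax":0,"ay":0,"az":0,"dx":0.1,"dy":0,"dz":0.03,"claw":-1},
    {"ax":0,"ay":0,"az":0,"dx":0,"dy":0,"dz":0,"claw":-1},
  ],
)

```text
time_s: 10.42
ee_pos: [0.5423, -0.1212, 0.0765]
tcp_rot: [0.529, 0.591, -0.406, 0.454]
contact_force: [-0.8, -0.1, -0.5]
grip_width: 0.011
```

```bash
python3 -c "
from h import *
st();save('side','s6.png');crop('s6.png',350,180,450,280,6,'s6c.png')"
```

```text
t 10.42 q [0.18, 0.615, -0.472, 0.738, -1.302, 0.264] p [0.5423, -0.1212, 0.0765] grip 0.011 F [-0.8, -0.1, -0.5] M [0.72, 0.11, -0.09]
x [-0.028, 0.256, -0.966] y [0.994, 0.11, 0.0] z [0.107, -0.96, -0.257]
```

View pics/s6c.png

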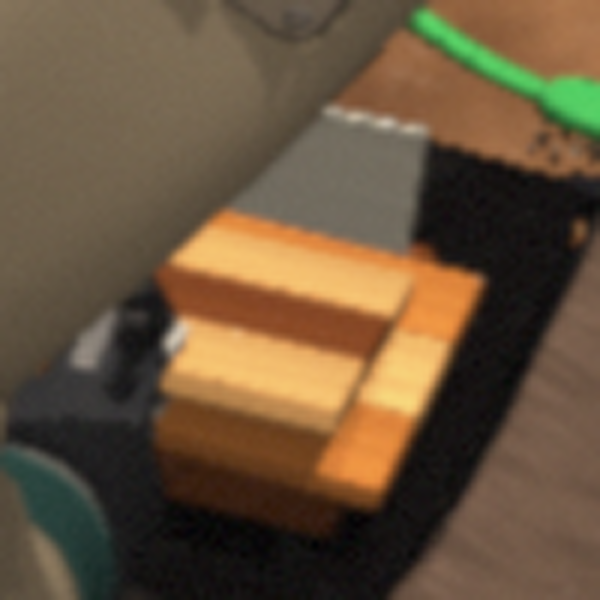

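drive_tool(
  commands=[
    {"ax":0,"ay":0,"az":0,"dx":0,"dy":0,"dz":0,"claw":-0.75},
    {"ax":0,"ay":0,"az":0,"dx":0,"dy":0,"dz":0,"claw":-0.7},
    {"ax":0,"ay":0,"az":0,"dx":0,"dy":0,"dz":0,"claw":-0.65},
    {"ax":0,"ay":0,"az":0,"dx":0,"dy":0,"dz":0,"claw":-0.6},
    {"ax":0,"ay":0,"az":0,"dx":0,"dy":0,"dz":0,"claw":-0.55},
    {"ax":0,"ay":0,"az":0,"dx":0,"dy":0,"dz":0,"claw":-0.5},
    {"ax":0,"ay":0,"az":0,"dx":0,"dy":0,"dz":0,"claw":-0.5},
  ],
)

```text
time_s: 11.05
ee_pos: [0.542, -0.1211, 0.076]
tcp_rot: [0.529, 0.591, -0.406, 0.453]
contact_force: [0.5, -0.3, -0.8]
grip_width: 0.0211
```

```bash
python3 -c "
from h import *
st();save('side','s7.png');crop('s7.png',350,180,450,280,5,'s7c.png')
save('top','t7.png');crop('t7.png',330,220,470,360,4,'t7c.png')"
```

```text
t 11.05 q [0.18, 0.615, -0.472, 0.738, -1.3, 0.264] p [0.542, -0.1211, 0.076] grip 0.0211 F [0.5, -0.3, -0.8] M [1.1, 0.15, 0.01]
x [-0.028, 0.257, -0.966] y [0.994, 0.11, -0.0] z [0.106, -0.96, -0.259]
```

View pics/s7c.png

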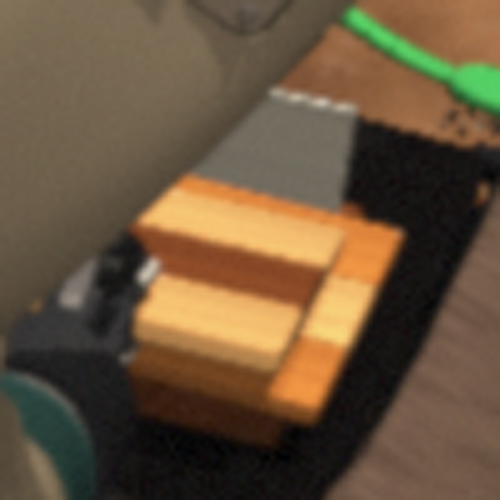

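View pics/t7c.png

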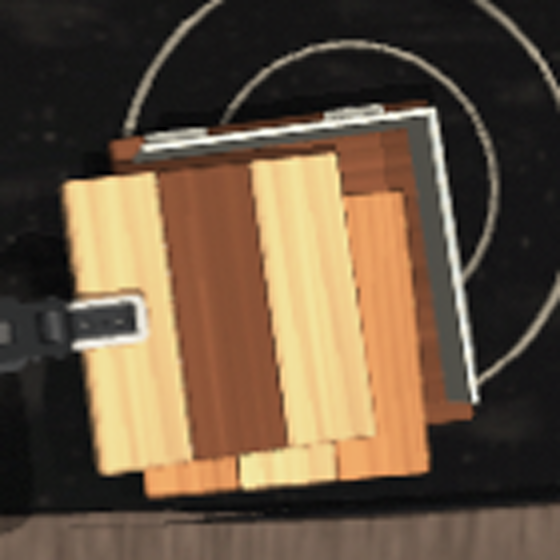

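drive_tool(
  commands=[
    {"ax":0,"ay":0,"az":0,"dx":0,"dy":0,"dz":0,"claw":-0.45},
    {"ax":0,"ay":0,"az":0,"dx":0,"dy":0,"dz":0,"claw":-0.4},
    {"ax":0,"ay":0,"az":0,"dx":0,"dy":0,"dz":0,"claw":-0.35},
    {"ax":0,"ay":0,"az":0,"dx":0,"dy":0,"dz":0,"claw":-0.3},
    {"ax":0,"ay":0,"az":0,"dx":0,"dy":0,"dz":0,"claw":-0.25},
    {"ax":0,"ay":0,"az":0,"dx":0,"dy":0,"dz":0,"claw":-0.2},
    {"ax":0,"ay":0,"az":0,"dx":0,"dy":0,"dz":0,"claw":-0.15},
    {"ax":0,"ay":0,"az":0,"dx":0,"dy":0,"dz":0,"claw":-0.1},
    {"ax":0,"ay":0,"az":0,"dx":0,"dy":0,"dz":0,"claw":-0.05},
    {"ax":0,"ay":0,"az":0,"dx":0,"dy":0,"dz":0,"claw":0},
    {"ax":0,"ay":0,"az":0,"dx":0,"dy":0,"dz":0,"claw":0.05},
    {"ax":0,"ay":0,"az":0,"dx":0,"dy":0,"dz":0,"claw":0.1},
    {"ax":0,"ay":0,"az":0,"dx":0,"dy":0,"dz":0,"claw":0.15},
    {"ax":0,"ay":0,"az":0,"dx":0,"dy":0,"dz":0,"claw":0.2},
    {"ax":0,"ay":0,"az":0,"dx":0,"dy":0,"dz":0,"claw":0.2},
  ],
)

```text
time_s: 12.4
ee_pos: [0.5421, -0.1211, 0.076]
tcp_rot: [0.529, 0.591, -0.406, 0.453]
contact_force: [0.3, -0.5, -1.5]
grip_width: 0.0519
```

```bash
python3 -c "
from h import *
st();save('side','s8.png');crop('s8.png',350,180,450,280,5,'s8c.png')
save('top','t8.png');crop('t8.png',330,220,470,360,4,'t8c.png')"
```

```text
t 12.4 q [0.18, 0.615, -0.472, 0.738, -1.3, 0.264] p [0.5421, -0.1211, 0.076] grip 0.0519 F [0.3, -0.5, -1.5] M [1.07, 0.12, -0.02]
x [-0.028, 0.257, -0.966] y [0.994, 0.11, -0.0] z [0.106, -0.96, -0.259]
```

View pics/s8c.png

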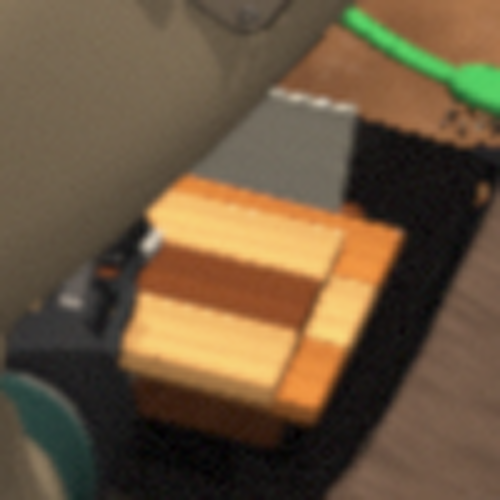

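View pics/t8c.png

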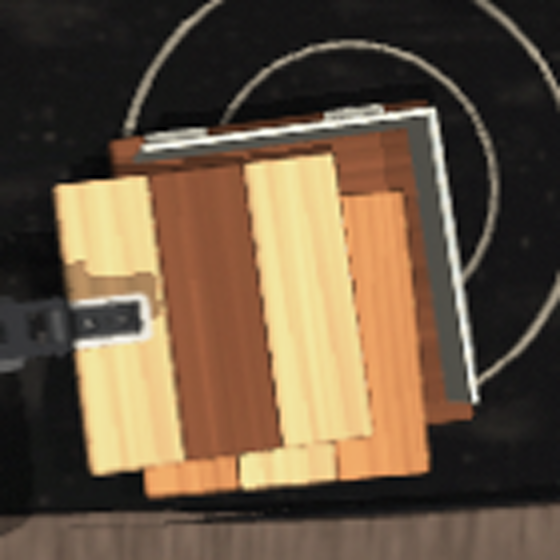

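drive_tool(
  commands=[
    {"ax":0,"ay":0,"az":0,"dx":0,"dy":0,"dz":0,"claw":0.25},
    {"ax":0,"ay":0,"az":0,"dx":0,"dy":0,"dz":0,"claw":0.3},
    {"ax":0,"ay":0,"az":0,"dx":0,"dy":0,"dz":0,"claw":0.35},
    {"ax":0,"ay":0,"az":0,"dx":0,"dy":0,"dz":0,"claw":0.4},
    {"ax":0,"ay":0,"az":0,"dx":0,"dy":0,"dz":0,"claw":0.45},
    {"ax":0,"ay":0,"az":0,"dx":0,"dy":0,"dz":0,"claw":0.5},
    {"ax":0,"ay":0,"az":0,"dx":0,"dy":0,"dz":0,"claw":0.55},
    {"ax":0,"ay":0,"az":0,"dx":0,"dy":0,"dz":0,"claw":0.6},
    {"ax":0,"ay":0,"az":0,"dx":0,"dy":0,"dz":0,"claw":0.6},
  ],
)

```text
time_s: 13.25
ee_pos: [0.5421, -0.1211, 0.076]
tcp_rot: [0.529, 0.591, -0.406, 0.454]
contact_force: [-0.3, -1.3, -1.0]
grip_width: 0.0682
```

```bash
python3 -c "
from h import *
st();save('side','s9.png');crop('s9.png',350,180,450,280,5,'s9c.png')
save('top','t9.png');crop('t9.png',330,220,470,360,4,'t9c.png')"
```

```text
t 13.25 q [0.18, 0.615, -0.472, 0.738, -1.3, 0.264] p [0.5421, -0.1211, 0.076] grip 0.0682 F [-0.3, -1.3, -1.0] M [1.11, 0.14, -0.09]
x [-0.028, 0.257, -0.966] y [0.994, 0.11, 0.0] z [0.106, -0.96, -0.259]
```

View pics/s9c.png

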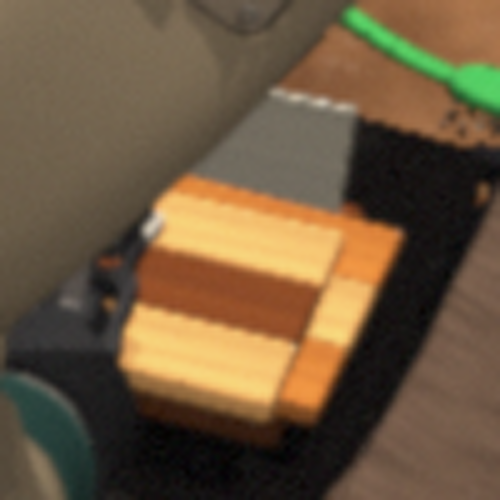

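View pics/t9c.png

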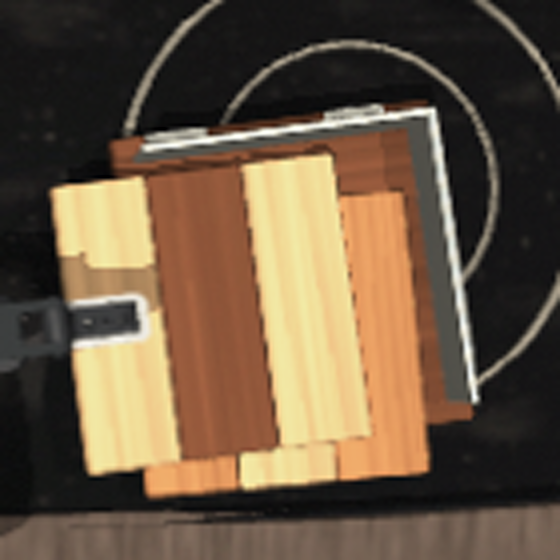

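drive_tool(
  commands=[
    {"ax":0,"ay":0,"az":0,"dx":0,"dy":0,"dz":0,"claw":0.65},
    {"ax":0,"ay":0,"az":0,"dx":0,"dy":0,"dz":0,"claw":0.7},
    {"ax":0,"ay":0,"az":0,"dx":0,"dy":0,"dz":0,"claw":0.75},
    {"ax":0,"ay":0,"az":0,"dx":0,"dy":0,"dz":0,"claw":0.8},
    {"ax":0,"ay":0,"az":0,"dx":0,"dy":0,"dz":0,"claw":0.85},
    {"ax":0,"ay":0,"az":0,"dx":0,"dy":0,"dz":0,"claw":0.9},
    {"ax":0,"ay":0,"az":0,"dx":0,"dy":0,"dz":0,"claw":0.95},
    {"ax":0,"ay":0,"az":0,"dx":0,"dy":0,"dz":0,"claw":1},
    {"ax":0,"ay":0,"az":0,"dx":0,"dy":0,"dz":0,"claw":1},
  ],
)

```text
time_s: 14.1
ee_pos: [0.5422, -0.1211, 0.0762]
tcp_rot: [0.529, 0.591, -0.406, 0.454]
contact_force: [-0.3, -1.5, -0.0]
grip_width: 0.0852
```

```bash
python3 -c "
from h import *
st();save('side','s10.png');crop('s10.png',350,180,450,280,5,'s10c.png')
save('top','t10.png');crop('t10.png',330,220,470,360,4,'t10c.png')"
```

```text
t 14.1 q [0.18, 0.615, -0.472, 0.738, -1.3, 0.264] p [0.5422, -0.1211, 0.0762] grip 0.0852 F [-0.3, -1.5, -0.0] M [0.96, 0.12, 0.03]
x [-0.028, 0.257, -0.966] y [0.994, 0.11, 0.0] z [0.106, -0.96, -0.259]
```

View pics/s10c.png

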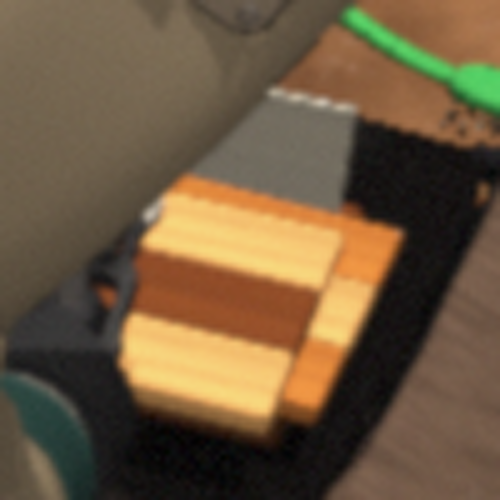

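View pics/t10c.png

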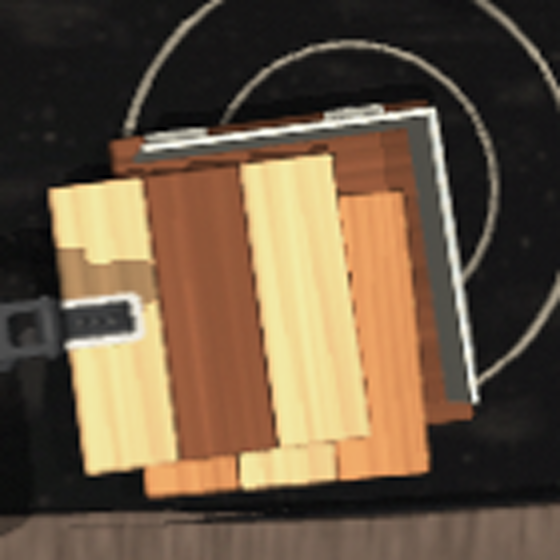

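drive_tool(
  commands=[
    {"ax":0,"ay":0,"az":0,"dx":0.12,"dy":0,"dz":0.03,"claw":1},
    {"ax":0,"ay":0,"az":0,"dx":0.12,"dy":0,"dz":0.03,"claw":1},
    {"ax":0,"ay":0,"az":0,"dx":0.12,"dy":0,"dz":0.03,"claw":1},
    {"ax":0,"ay":0,"az":0,"dx":0.12,"dy":0,"dz":0.03,"claw":1},
    {"ax":0,"ay":0,"az":0,"dx":0.12,"dy":0,"dz":0.03,"claw":1},
    {"ax":0,"ay":0,"az":0,"dx":0,"dy":0,"dz":0,"claw":1},
  ],
)

```text
time_s: 14.7
ee_pos: [0.5419, -0.121, 0.0695]
tcp_rot: [0.529, 0.591, -0.406, 0.453]
contact_force: [-0.1, 0.4, 0.4]
grip_width: 0.0855
```

```bash
python3 -c "
from h import *
st();save('side','s11.png');crop('s11.png',350,180,450,280,5,'s11c.png')
save('top','t11.png');crop('t11.png',330,220,470,360,4,'t11c.png')"
```

```text
t 14.7 q [0.18, 0.626, -0.473, 0.727, -1.3, 0.264] p [0.5419, -0.121, 0.0695] grip 0.0855 F [-0.1, 0.4, 0.4] M [1.0, 0.05, 0.0]
x [-0.029, 0.257, -0.966] y [0.994, 0.11, -0.001] z [0.106, -0.96, -0.259]
```

View pics/s11c.png

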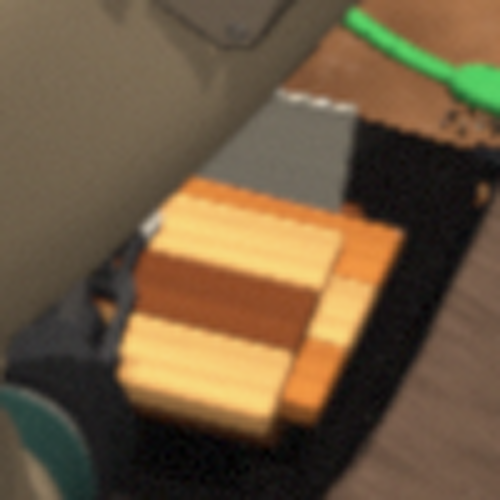

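View pics/t11c.png

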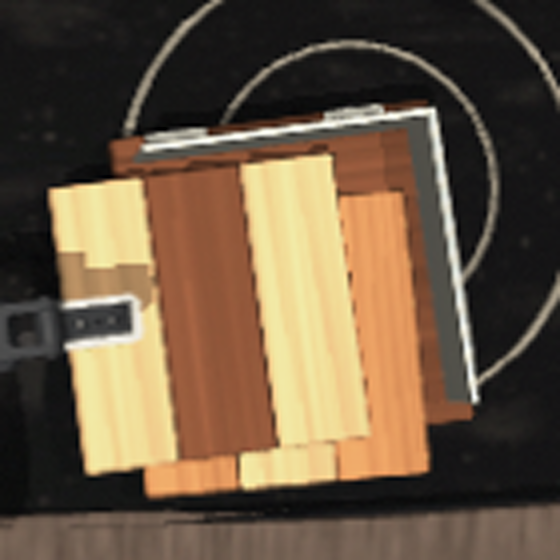

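drive_tool(
  commands=[
    {"ax":0,"ay":0,"az":0,"dx":0.2,"dy":0,"dz":-0.75,"claw":1},
    {"ax":0,"ay":0,"az":0,"dx":0.25,"dy":0,"dz":-0.9,"claw":1},
    {"ax":0,"ay":0,"az":0,"dx":0.36,"dy":0,"dz":-1.35,"claw":1},
    {"ax":0,"ay":0,"az":0,"dx":0.36,"dy":0,"dz":-1.35,"claw":1},
    {"ax":0,"ay":0,"az":0,"dx":0,"dy":0,"dz":0,"claw":1},
  ],
)

```text
time_s: 15.22
ee_pos: [0.5379, -0.0745, 0.0697]
tcp_rot: [0.529, 0.592, -0.406, 0.454]
contact_force: [-0.4, 0.5, -0.4]
grip_width: 0.0853
```

```bash
python3 -c "
from h import *
st();save('top','t12.png');crop('t12.png',240,220,470,360,3,'t12c.png')"
```

```text
t 15.22 q [0.266, 0.679, -0.389, 1.023, -1.268, 0.54] p [0.5379, -0.0745, 0.0697] grip 0.0853 F [-0.4, 0.5, -0.4] M [0.94, 0.06, 0.01]
x [-0.029, 0.257, -0.966] y [0.994, 0.112, -0.0] z [0.108, -0.96, -0.259]
```

View pics/t12c.png

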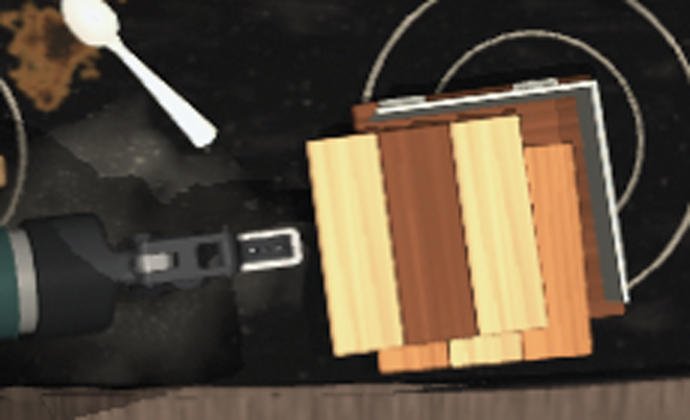

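drive_tool(
  commands=[
    {"ax":0,"ay":0,"az":0,"dx":-3.2,"dy":0,"dz":-0.86,"claw":1},
    {"ax":0,"ay":0,"az":0,"dx":-3.2,"dy":0,"dz":-0.86,"claw":1},
    {"ax":0,"ay":0,"az":0,"dx":-3.2,"dy":0,"dz":-0.86,"claw":1},
    {"ax":0,"ay":0,"az":0,"dx":-3.2,"dy":0,"dz":-0.86,"claw":1},
    {"ax":0,"ay":0,"az":0,"dx":-3.2,"dy":0,"dz":-0.86,"claw":1},
    {"ax":0,"ay":6.8,"az":0,"dx":0,"dy":0,"dz":0,"claw":1},
    {"ax":0,"ay":6.8,"az":0,"dx":0,"dy":0,"dz":0,"claw":1},
    {"ax":0,"ay":6.8,"az":0,"dx":0,"dy":0,"dz":0,"claw":1},
    {"ax":0,"ay":6.8,"az":0,"dx":0,"dy":0,"dz":0,"claw":1},
    {"ax":0,"ay":6.8,"az":0,"dx":0,"dy":0,"dz":0,"claw":1},
    {"ax":0,"ay":6.8,"az":0,"dx":0,"dy":0,"dz":0,"claw":1},
    {"ax":0,"ay":6.8,"az":0,"dx":0,"dy":0,"dz":0,"claw":1},
    {"ax":0,"ay":6.8,"az":0,"dx":0,"dy":0,"dz":0,"claw":1},
    {"ax":0,"ay":6.8,"az":0,"dx":0,"dy":0,"dz":0,"claw":1},
    {"ax":0,"ay":6.8,"az":0,"dx":0,"dy":0,"dz":0,"claw":1},
    {"ax":0,"ay":6.8,"az":0,"dx":0,"dy":0,"dz":0,"claw":1},
    {"ax":0,"ay":0,"az":0,"dx":0,"dy":0,"dz":0,"claw":1},
  ],
)

```text
time_s: 16.68
ee_pos: [0.5378, -0.0806, 0.2361]
tcp_rot: [0.669, 0.743, -0.002, 0.004]
contact_force: [1.0, -0.5, -0.5]
grip_width: 0.0851
```

```bash
python3 -c "
from h import *
a=np.radians(3.7)
Y=np.array([np.cos(a),np.sin(a),0]);Z=np.array([0,0,-1.]);X=np.cross(Y,Z)
R=np.stack([X,Y,Z],1)
to([.5388,.2901,.23],R)"
```

```text
t 16.68 q [-0.264, 0.127, -0.201, 1.238, -0.007, -0.368] p [0.5378, -0.0806, 0.2361] grip 0.0851 F [1.0, -0.5, -0.5] M [-0.04, -0.0, -0.03]
x [-0.104, 0.995, -0.009] y [0.995, 0.104, 0.003] z [0.004, -0.008, -1.0]
d cm [36.86, 3.95, 0.3]
rot deg tool [0.17, 0.49, 2.27]
```

drive_tool(
  commands=[
    {"ax":0.17,"ay":0.5,"az":2.3,"dx":0,"dy":0,"dz":0,"claw":1},
    {"ax":0,"ay":0,"az":0,"dx":3.7,"dy":0.25,"dz":0,"claw":1},
    {"ax":0,"ay":0,"az":0,"dx":3.7,"dy":0.25,"dz":0,"claw":1},
    {"ax":0,"ay":0,"az":0,"dx":3.7,"dy":0.25,"dz":0,"claw":1},
    {"ax":0,"ay":0,"az":0,"dx":3.7,"dy":0.25,"dz":0,"claw":1},
    {"ax":0,"ay":0,"az":0,"dx":3.7,"dy":0.25,"dz":0,"claw":1},
    {"ax":0,"ay":0,"az":0,"dx":3.7,"dy":0.25,"dz":0,"claw":1},
    {"ax":0,"ay":0,"az":0,"dx":3.7,"dy":0.25,"dz":0,"claw":1},
    {"ax":0,"ay":0,"az":0,"dx":3.7,"dy":0.25,"dz":0,"claw":0.4},
    {"ax":0,"ay":0,"az":0,"dx":3.7,"dy":0.25,"dz":0,"claw":0},
    {"ax":0,"ay":0,"az":0,"dx":3.7,"dy":0.25,"dz":0,"claw":0},
    {"ax":0,"ay":0,"az":0,"dx":0,"dy":0,"dz":0,"claw":0},
    {"ax":0,"ay":0,"az":0,"dx":0,"dy":0,"dz":0,"claw":0},
  ],
)

```text
time_s: 17.77
ee_pos: [0.5355, 0.2962, 0.2345]
tcp_rot: [0.681, 0.733, -0.002, -0.0]
contact_force: [-0.1, 0.2, -0.5]
grip_width: 0.0428
```

```bash
python3 -c "
from h import *
to([.5388,.2901,.145]);save('side','s13.png');save('top','t13.png');crop('s13.png',200,200,380,420,3,'s13c.png');crop('t13.png',100,220,480,360,2,'t13c.png')"
```

```text
t 17.77 q [0.4, 0.254, -0.049, 1.271, -0.001, 0.327] p [0.5355, 0.2962, 0.2345] grip 0.0428 F [-0.1, 0.2, -0.5] M [-0.03, 0.03, -0.01]
x [-0.073, 0.997, -0.002] y [0.997, 0.073, -0.002] z [-0.002, -0.002, -1.0]
d cm [-0.61, 0.31, 8.95]
```

View pics/s13.png

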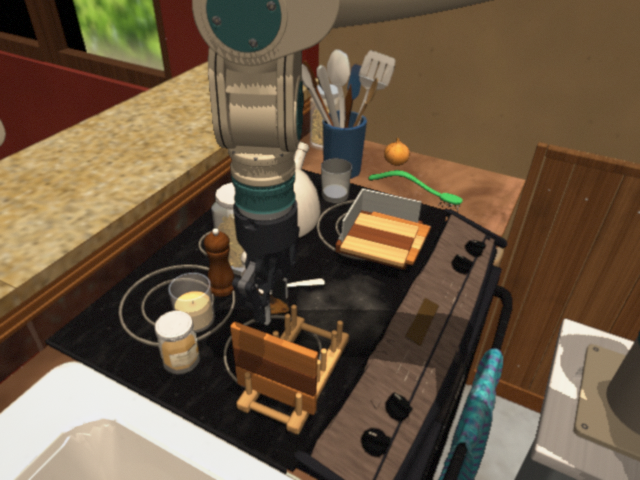

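View pics/t13c.png

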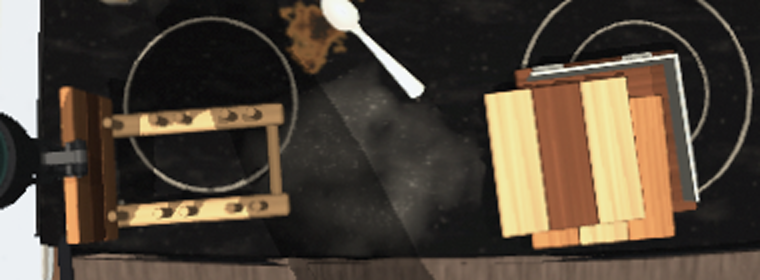

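drive_tool(
  commands=[
    {"ax":0,"ay":0,"az":0.5,"dx":-0.61,"dy":0.3,"dz":0,"claw":0},
    {"ax":0,"ay":0,"az":0,"dx":0,"dy":0,"dz":2.5,"claw":0},
    {"ax":0,"ay":0,"az":0,"dx":0,"dy":0,"dz":2.5,"claw":0},
    {"ax":0,"ay":0,"az":0,"dx":0,"dy":0,"dz":0,"claw":0},
  ],
)

```text
time_s: 18.2
ee_pos: [0.5367, 0.2853, 0.1803]
tcp_rot: [0.686, 0.727, -0.005, -0.002]
contact_force: [-0.6, -0.2, -1.2]
grip_width: 0.0425
```

```bash
python3 -c "
from h import *
to([.5388,.2901,.145])
save('top','t14.png');crop('t14.png',330,220,470,360,5,'t14c.png')"
```

```text
t 18.2 q [0.382, 0.284, -0.126, 1.172, -0.0, 0.325] p [0.5367, 0.2853, 0.1803] grip 0.0425 F [-0.6, -0.2, -1.2] M [-0.02, 0.05, 0.01]
x [-0.058, 0.998, -0.004] y [0.998, 0.057, -0.011] z [-0.011, -0.004, -1.0]
d cm [0.48, 0.28, 3.53]
```

View pics/t14c.png

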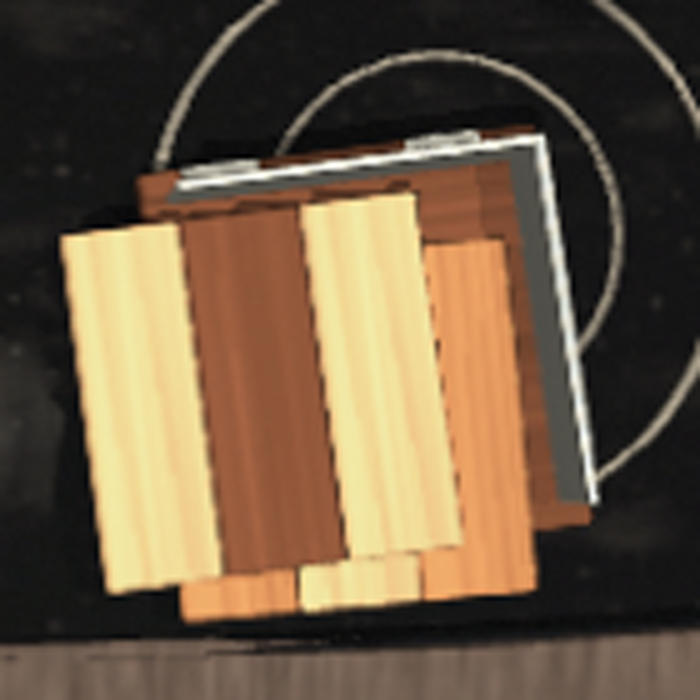

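drive_tool(
  commands=[
    {"ax":0,"ay":-0.4,"az":0,"dx":0.48,"dy":0.28,"dz":0,"claw":0},
    {"ax":0,"ay":0,"az":0,"dx":0,"dy":0,"dz":1.8,"claw":0},
    {"ax":0,"ay":0,"az":0,"dx":0,"dy":0,"dz":1.7,"claw":0},
    {"ax":0,"ay":0,"az":0,"dx":0,"dy":0,"dz":0,"claw":-0.3},
    {"ax":0,"ay":0,"az":0,"dx":0,"dy":0,"dz":0,"claw":-0.5},
    {"ax":0,"ay":0,"az":0,"dx":0,"dy":0,"dz":0,"claw":-1},
    {"ax":0,"ay":0,"az":0,"dx":0,"dy":0,"dz":0,"claw":-1},
    {"ax":0,"ay":0,"az":0,"dx":0,"dy":0,"dz":0,"claw":-1},
    {"ax":0,"ay":0,"az":0,"dx":0,"dy":0,"dz":0,"claw":-1},
  ],
)

```text
time_s: 19.0
ee_pos: [0.5435, 0.2939, 0.1523]
tcp_rot: [0.685, 0.728, -0.002, 0.003]
contact_force: [1.1, 0.3, 3.9]
grip_width: 0.0103
```

```bash
python3 -c "
from h import *
st()
from fit import fit
f=load('t14.png');h=.07
T=lambda u,v:(f,330+u/5-.4,220+v/5-.4)
p,r=fit([(*T(62,238),(h,h,.054)),(*T(415,195),(h,-h,.054)),(*T(463,543),(-h,-h,.054)),(*T(108,593),(-h,h,.054))],[.5,-.15,.1])
print(p[:2],np.degrees(p[2]),r.round(1)); a=np.radians(6.6); d=p[:2]-[.56,-.202]; print('stand frame',[np.cos(a)*d[0]+np.sin(a)*d[1],-np.sin(a)*d[0]+np.cos(a)*d[1]])
"
```

```text
t 19.0 q [0.394, 0.315, -0.146, 1.111, -0.006, 0.334] p [0.5435, 0.2939, 0.1523] grip 0.0103 F [1.1, 0.3, 3.9] M [-0.13, -0.08, -0.0]
x [-0.06, 0.998, -0.006] y [0.998, 0.06, 0.001] z [0.001, -0.006, -1.0]
[ 0.54557226 -0.15941269] 6.300198043431735 [-0.2 -0.4 -0.  -0.8  0.4  0.9 -0.1  0.4]
stand frame [np.float64(-0.009437264598765503), np.float64(0.0439633601563925)]
```

drive_tool(
  commands=[
    {"ax":0,"ay":0,"az":0,"dx":0,"dy":0,"dz":0,"claw":-0.5},
    {"ax":0,"ay":0,"az":0,"dx":0,"dy":0,"dz":0,"claw":-0.5},
    {"ax":0,"ay":0,"az":0,"dx":0,"dy":-0.45,"dz":0.75,"claw":-0.5},
    {"ax":0,"ay":0,"az":0,"dx":0,"dy":0,"dz":0,"claw":-0.5},
  ],
)

```text
time_s: 19.33
ee_pos: [0.5354, 0.2925, 0.1409]
tcp_rot: [0.685, 0.728, -0.005, 0.001]
contact_force: [-1.2, 0.5, 0.4]
grip_width: 0.0214
```

```bash
python3 -c "
from h import *
to([.5388,.2901,.145])"
```

```text
t 19.33 q [0.397, 0.316, -0.17, 1.093, -0.005, 0.336] p [0.5354, 0.2925, 0.1409] grip 0.0214 F [-1.2, 0.5, 0.4] M [0.01, 0.03, -0.03]
x [-0.061, 0.998, -0.008] y [0.998, 0.06, -0.007] z [-0.006, -0.009, -1.0]
d cm [-0.27, 0.32, -0.41]
```

drive_tool(
  commands=[
    {"ax":0,"ay":0,"az":0,"dx":-0.2,"dy":0.3,"dz":-0.3,"claw":-0.5},
    {"ax":0,"ay":0,"az":0,"dx":0,"dy":0,"dz":0,"claw":-1},
    {"ax":0,"ay":0,"az":0,"dx":0,"dy":0,"dz":0,"claw":-1},
    {"ax":0,"ay":0,"az":0,"dx":0,"dy":0,"dz":0,"claw":-1},
    {"ax":0,"ay":0,"az":0,"dx":0,"dy":0,"dz":0,"claw":-1},
  ],
)

```text
time_s: 19.75
ee_pos: [0.5409, 0.2913, 0.1458]
tcp_rot: [0.686, 0.728, -0.003, 0.002]
contact_force: [1.3, -0.5, -0.6]
grip_width: 0.0106
```

```bash
python3 -c "
from h import *
to([.5388,.2901,.145])"
```

```text
t 19.75 q [0.392, 0.317, -0.159, 1.1, -0.006, 0.331] p [0.5409, 0.2913, 0.1458] grip 0.0106 F [1.3, -0.5, -0.6] M [-0.01, -0.08, -0.0]
x [-0.06, 0.998, -0.007] y [0.998, 0.06, -0.003] z [-0.002, -0.007, -1.0]
d cm [-0.1, -0.21, 0.09]
```

drive_tool(
  commands=[
    {"ax":0,"ay":0,"az":0,"dx":0,"dy":0,"dz":-0.5,"claw":-1},
    {"ax":0,"ay":0,"az":0,"dx":0,"dy":0,"dz":-1.5,"claw":-1},
    {"ax":0,"ay":0,"az":0,"dx":0,"dy":0,"dz":-3,"claw":-1},
    {"ax":0,"ay":0,"az":0,"dx":0,"dy":0,"dz":-3,"claw":-1},
    {"ax":0,"ay":0,"az":0,"dx":0,"dy":0,"dz":-3,"claw":-1},
    {"ax":0,"ay":0,"az":0,"dx":0,"dy":0,"dz":-3,"claw":-1},
    {"ax":0,"ay":0,"az":0,"dx":0,"dy":0,"dz":-1,"claw":-1},
    {"ax":0,"ay":0,"az":-0.3,"dx":-3.5,"dy":-0.25,"dz":0,"claw":-1},
    {"ax":0,"ay":0,"az":-0.3,"dx":-3.5,"dy":-0.25,"dz":0,"claw":-1},
    {"ax":0,"ay":0,"az":-0.3,"dx":-3.5,"dy":-0.25,"dz":0,"claw":-1},
    {"ax":0,"ay":0,"az":-0.3,"dx":-3.5,"dy":-0.25,"dz":0,"claw":-1},
    {"ax":0,"ay":0,"az":-0.3,"dx":-3.5,"dy":-0.25,"dz":0,"claw":-1},
    {"ax":0,"ay":0,"az":-0.3,"dx":-3.5,"dy":-0.25,"dz":0,"claw":-1},
    {"ax":0,"ay":0,"az":-0.3,"dx":-3.5,"dy":-0.25,"dz":0,"claw":-1},
    {"ax":0,"ay":0,"az":-0.3,"dx":-3.5,"dy":-0.25,"dz":0,"claw":-1},
    {"ax":0,"ay":0,"az":-0.3,"dx":-3.5,"dy":-0.25,"dz":0,"claw":-1},
    {"ax":0,"ay":0,"az":-0.3,"dx":-3.5,"dy":-0.25,"dz":0,"claw":-1},
    {"ax":0,"ay":0,"az":0,"dx":0,"dy":0,"dz":0,"claw":-1},
  ],
)

```text
time_s: 21.25
ee_pos: [0.5452, -0.0638, 0.2972]
tcp_rot: [0.668, 0.744, -0.005, 0.002]
contact_force: [-0.3, 1.2, -0.9]
grip_width: 0.011
```

drive_tool(
  commands=[
    {"ax":0,"ay":-5,"az":0,"dx":0,"dy":0,"dz":0,"claw":-1},
    {"ax":0,"ay":-5,"az":0,"dx":0,"dy":0,"dz":0,"claw":-1},
    {"ax":0,"ay":-5,"az":0,"dx":0,"dy":0,"dz":0,"claw":-1},
    {"ax":0,"ay":-5,"az":0,"dx":0,"dy":0,"dz":0,"claw":-1},
    {"ax":0,"ay":-5,"az":0,"dx":0,"dy":0,"dz":0,"claw":-1},
    {"ax":0,"ay":-5,"az":0,"dx":0,"dy":0,"dz":0,"claw":-1},
    {"ax":0,"ay":-5,"az":0,"dx":0,"dy":0,"dz":0,"claw":-1},
    {"ax":0,"ay":-5,"az":0,"dx":0,"dy":0,"dz":0,"claw":-1},
    {"ax":0,"ay":-5,"az":0,"dx":0,"dy":0,"dz":0,"claw":-1},
    {"ax":0,"ay":-5,"az":0,"dx":0,"dy":0,"dz":0,"claw":-1},
    {"ax":0,"ay":-5,"az":0,"dx":0,"dy":0,"dz":0,"claw":-1},
    {"ax":0,"ay":-5,"az":0,"dx":0,"dy":0,"dz":0,"claw":-1},
    {"ax":0,"ay":-5,"az":0,"dx":0,"dy":0,"dz":0,"claw":-1},
    {"ax":0,"ay":-5,"az":0,"dx":0,"dy":0,"dz":0,"claw":-1},
    {"ax":0,"ay":-5,"az":0,"dx":0,"dy":0,"dz":0,"claw":-1},
    {"ax":0,"ay":0,"az":0,"dx":0,"dy":0,"dz":0,"claw":-1},
    {"ax":0,"ay":0,"az":0,"dx":0,"dy":0,"dz":0,"claw":-1},
  ],
)

```text
time_s: 22.67
ee_pos: [0.5449, -0.0578, 0.2957]
tcp_rot: [0.525, 0.592, -0.409, 0.453]
contact_force: [-0.3, 0.1, -1.2]
grip_width: 0.011
```

```bash
python3 -c "
from h import *
a=np.radians(6.5);t=np.radians(15)
Y=np.array([np.cos(a),np.sin(a),0]);hz=np.array([np.sin(a),-np.cos(a),0]);Z=hz*np.cos(t)+np.array([0,0,-np.sin(t)]);X=np.cross(Y,Z)
to([.5392,-.0916,.12],np.stack([X,Y,Z],1));save('top','t15.png')"
```

```text
t 22.67 q [0.293, 0.398, -0.243, 1.533, -1.257, 0.617] p [0.5449, -0.0578, 0.2957] grip 0.011 F [-0.3, 0.1, -1.2] M [1.35, 0.12, -0.02]
x [-0.037, 0.251, -0.967] y [0.994, 0.113, -0.009] z [0.107, -0.961, -0.254]
d cm [16.17, -0.79, 7.64]
rot deg tool [-0.15, 0.29, 0.49]
```

View pics/t15.png

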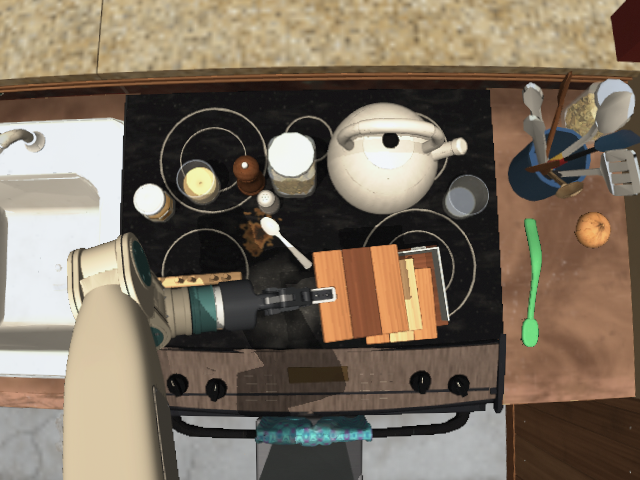

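drive_tool(
  commands=[
    {"ax":-0.15,"ay":0.3,"az":0.5,"dx":2.02,"dy":-0.1,"dz":0.95,"claw":-1},
    {"ax":0,"ay":0,"az":0,"dx":2.02,"dy":-0.1,"dz":0.95,"claw":-1},
    {"ax":0,"ay":0,"az":0,"dx":2.02,"dy":-0.1,"dz":0.95,"claw":-1},
    {"ax":0,"ay":0,"az":0,"dx":2.02,"dy":-0.1,"dz":0.95,"claw":-1},
    {"ax":0,"ay":0,"az":0,"dx":2.02,"dy":-0.1,"dz":0.95,"claw":-1},
    {"ax":0,"ay":0,"az":0,"dx":2.02,"dy":-0.1,"dz":0.95,"claw":-1},
    {"ax":0,"ay":0,"az":0,"dx":2.02,"dy":-0.1,"dz":0.95,"claw":-1},
    {"ax":0,"ay":0,"az":0,"dx":2.02,"dy":-0.1,"dz":0.95,"claw":-1},
    {"ax":0,"ay":0,"az":0,"dx":0,"dy":0,"dz":0,"claw":-1},
  ],
)

```text
time_s: 23.47
ee_pos: [0.5404, -0.092, 0.1207]
tcp_rot: [0.53, 0.591, -0.404, 0.454]
contact_force: [-1.3, 0.7, -0.9]
grip_width: 0.011
```

```bash
python3 -c "
from h import *
a=np.radians(6.5);t=np.radians(15)
Y=np.array([np.cos(a),np.sin(a),0]);hz=np.array([np.sin(a),-np.cos(a),0]);Z=hz*np.cos(t)+np.array([0,0,-np.sin(t)]);X=np.cross(Y,Z)
to([.5392,-.0916,.0898],np.stack([X,Y,Z],1));save('top','t16.png');crop('t16.png',240,210,480,360,3,'t16c.png')"
```

```text
t 23.47 q [0.233, 0.574, -0.411, 1.01, -1.281, 0.444] p [0.5404, -0.092, 0.1207] grip 0.011 F [-1.3, 0.7, -0.9] M [1.4, 0.19, -0.05]
x [-0.025, 0.259, -0.965] y [0.994, 0.11, 0.004] z [0.107, -0.959, -0.261]
d cm [2.99, -0.13, 0.75]
rot deg tool [-0.11, -0.1, -0.27]
```

View pics/t16c.png

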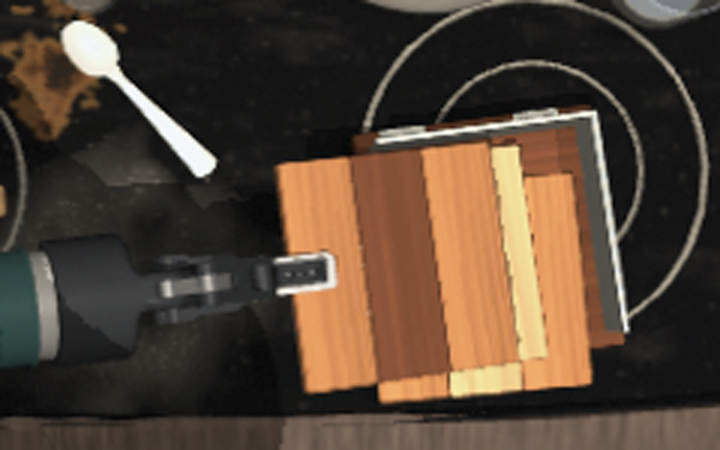

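drive_tool(
  commands=[
    {"ax":0,"ay":0,"az":-0.27,"dx":1,"dy":0,"dz":0.26,"claw":-1},
    {"ax":0,"ay":0,"az":0,"dx":0.8,"dy":0,"dz":0.2,"claw":-1},
    {"ax":0,"ay":0,"az":0,"dx":0.4,"dy":0,"dz":0.1,"claw":-1},
    {"ax":0,"ay":0,"az":0,"dx":0.2,"dy":0,"dz":0.05,"claw":-1},
    {"ax":0,"ay":0,"az":0,"dx":0.1,"dy":0,"dz":0.03,"claw":-1},
    {"ax":0,"ay":0,"az":0,"dx":0.1,"dy":0,"dz":0.03,"claw":-1},
    {"ax":0,"ay":0,"az":0,"dx":0,"dy":0,"dz":0,"claw":-1},
  ],
)

```text
time_s: 24.1
ee_pos: [0.5421, -0.0907, 0.0958]
tcp_rot: [0.528, 0.591, -0.405, 0.455]
contact_force: [0.2, 0.4, -1.7]
grip_width: 0.0108
```

drive_tool(
  commands=[
    {"ax":0,"ay":0,"az":0,"dx":0.1,"dy":0,"dz":0.03,"claw":-1},
    {"ax":0,"ay":0,"az":0,"dx":0.1,"dy":0,"dz":0.03,"claw":-1},
    {"ax":0,"ay":0,"az":0,"dx":0.1,"dy":0,"dz":0.03,"claw":-1},
    {"ax":0,"ay":0,"az":0,"dx":0,"dy":0,"dz":0,"claw":-1},
  ],
)

```text
time_s: 24.43
ee_pos: [0.5418, -0.0909, 0.0925]
tcp_rot: [0.528, 0.592, -0.405, 0.455]
contact_force: [0.2, -0.5, -1.7]
grip_width: 0.0114
```

```bash
python3 -c "
from h import *
to([.5392,-.0916,.0898])"
```

```text
t 24.43 q [0.236, 0.623, -0.414, 0.96, -1.284, 0.443] p [0.5418, -0.0909, 0.0925] grip 0.0114 F [0.2, -0.5, -1.7] M [1.38, 0.18, -0.02]
x [-0.028, 0.256, -0.966] y [0.993, 0.114, 0.001] z [0.11, -0.96, -0.257]
d cm [0.25, -0.27, 0.11]
```

drive_tool(
  commands=[
    {"ax":0,"ay":0,"az":0,"dx":0.1,"dy":0,"dz":0.03,"claw":-1},
    {"ax":0,"ay":0,"az":0,"dx":0.1,"dy":0,"dz":0.03,"claw":-1},
    {"ax":0,"ay":0,"az":0,"dx":0.1,"dy":0,"dz":0.03,"claw":-1},
    {"ax":0,"ay":0,"az":0,"dx":0,"dy":0,"dz":0,"claw":-1},
  ],
)

```text
time_s: 24.77
ee_pos: [0.5421, -0.091, 0.0899]
tcp_rot: [0.527, 0.591, -0.406, 0.456]
contact_force: [-0.3, 0.8, 0.3]
grip_width: 0.0107
```

```bash
python3 -c "
from h import *
to([.5392,-.0916,.0898])"
```

```text
t 24.77 q [0.235, 0.628, -0.414, 0.955, -1.286, 0.442] p [0.5421, -0.091, 0.0899] grip 0.0107 F [-0.3, 0.8, 0.3] M [0.69, 0.15, -0.14]
x [-0.028, 0.254, -0.967] y [0.993, 0.115, 0.001] z [0.111, -0.96, -0.256]
d cm [0.0, -0.3, 0.02]
```

drive_tool(
  commands=[
    {"ax":0,"ay":0,"az":0,"dx":0,"dy":0,"dz":0,"claw":-0.75},
    {"ax":0,"ay":0,"az":0,"dx":0,"dy":0,"dz":0,"claw":-0.7},
    {"ax":0,"ay":0,"az":0,"dx":0,"dy":0,"dz":0,"claw":-0.65},
    {"ax":0,"ay":0,"az":0,"dx":0,"dy":0,"dz":0,"claw":-0.6},
    {"ax":0,"ay":0,"az":0,"dx":0,"dy":0,"dz":0,"claw":-0.55},
    {"ax":0,"ay":0,"az":0,"dx":0,"dy":0,"dz":0,"claw":-0.5},
    {"ax":0,"ay":0,"az":0,"dx":0,"dy":0,"dz":0,"claw":-0.45},
    {"ax":0,"ay":0,"az":0,"dx":0,"dy":0,"dz":0,"claw":-0.4},
    {"ax":0,"ay":0,"az":0,"dx":0,"dy":0,"dz":0,"claw":-0.35},
    {"ax":0,"ay":0,"az":0,"dx":0,"dy":0,"dz":0,"claw":-0.3},
    {"ax":0,"ay":0,"az":0,"dx":0,"dy":0,"dz":0,"claw":-0.25},
    {"ax":0,"ay":0,"az":0,"dx":0,"dy":0,"dz":0,"claw":-0.2},
    {"ax":0,"ay":0,"az":0,"dx":0,"dy":0,"dz":0,"claw":-0.15},
    {"ax":0,"ay":0,"az":0,"dx":0,"dy":0,"dz":0,"claw":-0.1},
    {"ax":0,"ay":0,"az":0,"dx":0,"dy":0,"dz":0,"claw":-0.05},
    {"ax":0,"ay":0,"az":0,"dx":0,"dy":0,"dz":0,"claw":0},
    {"ax":0,"ay":0,"az":0,"dx":0,"dy":0,"dz":0,"claw":0.05},
    {"ax":0,"ay":0,"az":0,"dx":0,"dy":0,"dz":0,"claw":0.1},
    {"ax":0,"ay":0,"az":0,"dx":0,"dy":0,"dz":0,"claw":0.15},
    {"ax":0,"ay":0,"az":0,"dx":0,"dy":0,"dz":0,"claw":0.2},
  ],
)

```text
time_s: 26.43
ee_pos: [0.5419, -0.091, 0.0895]
tcp_rot: [0.528, 0.591, -0.405, 0.455]
contact_force: [0.5, -0.4, -1.2]
grip_width: 0.0515
```

drive_tool(
  commands=[
    {"ax":0,"ay":0,"az":0,"dx":0,"dy":0,"dz":0,"claw":0.25},
    {"ax":0,"ay":0,"az":0,"dx":0,"dy":0,"dz":0,"claw":0.3},
    {"ax":0,"ay":0,"az":0,"dx":0,"dy":0,"dz":0,"claw":0.35},
    {"ax":0,"ay":0,"az":0,"dx":0,"dy":0,"dz":0,"claw":0.4},
    {"ax":0,"ay":0,"az":0,"dx":0,"dy":0,"dz":0,"claw":0.45},
    {"ax":0,"ay":0,"az":0,"dx":0,"dy":0,"dz":0,"claw":0.5},
    {"ax":0,"ay":0,"az":0,"dx":0,"dy":0,"dz":0,"claw":0.55},
    {"ax":0,"ay":0,"az":0,"dx":0,"dy":0,"dz":0,"claw":0.6},
    {"ax":0,"ay":0,"az":0,"dx":0,"dy":0,"dz":0,"claw":0.65},
    {"ax":0,"ay":0,"az":0,"dx":0,"dy":0,"dz":0,"claw":0.7},
    {"ax":0,"ay":0,"az":0,"dx":0,"dy":0,"dz":0,"claw":0.75},
    {"ax":0,"ay":0,"az":0,"dx":0,"dy":0,"dz":0,"claw":0.8},
    {"ax":0,"ay":0,"az":0,"dx":0,"dy":0,"dz":0,"claw":0.85},
    {"ax":0,"ay":0,"az":0,"dx":0,"dy":0,"dz":0,"claw":0.9},
    {"ax":0,"ay":0,"az":0,"dx":0,"dy":0,"dz":0,"claw":0.95},
    {"ax":0,"ay":0,"az":0,"dx":0,"dy":0,"dz":0,"claw":1},
    {"ax":0,"ay":0,"az":0,"dx":0,"dy":0,"dz":0,"claw":1},
  ],
)

```text
time_s: 27.85
ee_pos: [0.5421, -0.091, 0.0897]
tcp_rot: [0.528, 0.591, -0.405, 0.455]
contact_force: [0.4, -0.4, -0.0]
grip_width: 0.0853
```

```bash
python3 -c "
from h import *
st();save('side','s18.png');crop('s18.png',320,180,450,280,5,'s18c.png')
save('top','t18.png');crop('t18.png',320,220,470,360,4,'t18c.png')"
```

```text
t 27.85 q [0.235, 0.628, -0.414, 0.954, -1.285, 0.442] p [0.5421, -0.091, 0.0897] grip 0.0853 F [0.4, -0.4, -0.0] M [0.99, 0.11, 0.05]
x [-0.028, 0.255, -0.966] y [0.993, 0.114, 0.001] z [0.111, -0.96, -0.257]
```

View pics/s18c.png

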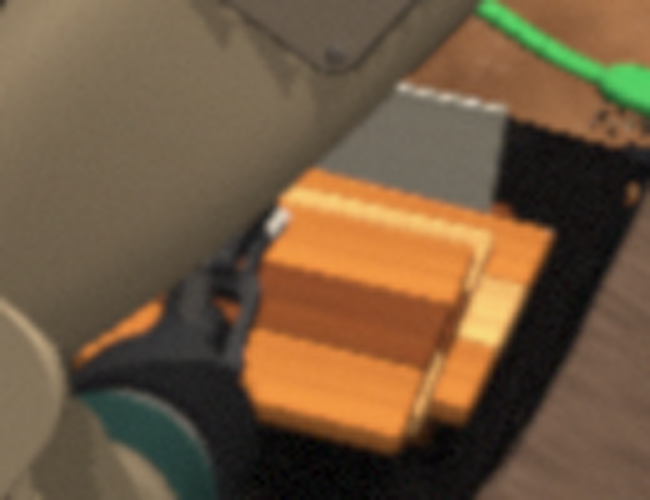

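View pics/t18c.png

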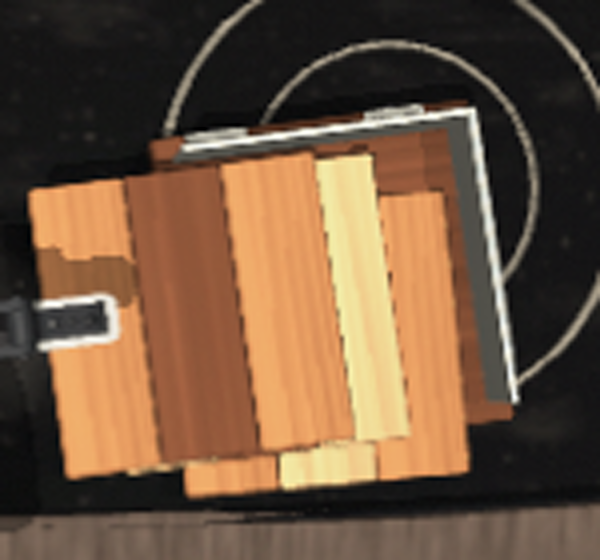

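drive_tool(
  commands=[
    {"ax":0,"ay":0,"az":0,"dx":0.12,"dy":0,"dz":0.03,"claw":1},
    {"ax":0,"ay":0,"az":0,"dx":0.12,"dy":0,"dz":0.03,"claw":1},
    {"ax":0,"ay":0,"az":0,"dx":0.12,"dy":0,"dz":0.03,"claw":1},
    {"ax":0,"ay":0,"az":0,"dx":0.12,"dy":0,"dz":0.03,"claw":1},
    {"ax":0,"ay":0,"az":0,"dx":0.12,"dy":0,"dz":0.03,"claw":1},
    {"ax":0,"ay":0,"az":0,"dx":0,"dy":0,"dz":0,"claw":1},
    {"ax":0,"ay":0,"az":0,"dx":0.2,"dy":0,"dz":-0.75,"claw":1},
    {"ax":0,"ay":0,"az":0,"dx":0.25,"dy":0,"dz":-0.9,"claw":1},
    {"ax":0,"ay":0,"az":0,"dx":0.36,"dy":0,"dz":-1.35,"claw":1},
    {"ax":0,"ay":0,"az":0,"dx":0.36,"dy":0,"dz":-1.35,"claw":1},
    {"ax":0,"ay":0,"az":0,"dx":0.2,"dy":0,"dz":-0.75,"claw":1},
    {"ax":0,"ay":0,"az":0,"dx":0,"dy":0,"dz":0,"claw":1},
  ],
)

```text
time_s: 28.95
ee_pos: [0.5365, -0.0371, 0.083]
tcp_rot: [0.527, 0.592, -0.405, 0.456]
contact_force: [0.1, -0.1, 0.8]
grip_width: 0.0854
```

```bash
python3 -c "
from h import *
st()
save('top','t19.png');crop('t19.png',300,220,460,360,5,'t19c.png')"
```

```text
t 28.95 q [0.333, 0.7, -0.326, 1.224, -1.234, 0.709] p [0.5365, -0.0371, 0.083] grip 0.0854 F [0.1, -0.1, 0.8] M [0.96, 0.17, 0.01]
x [-0.029, 0.255, -0.966] y [0.993, 0.116, 0.001] z [0.112, -0.96, -0.257]
```

View pics/t19c.png

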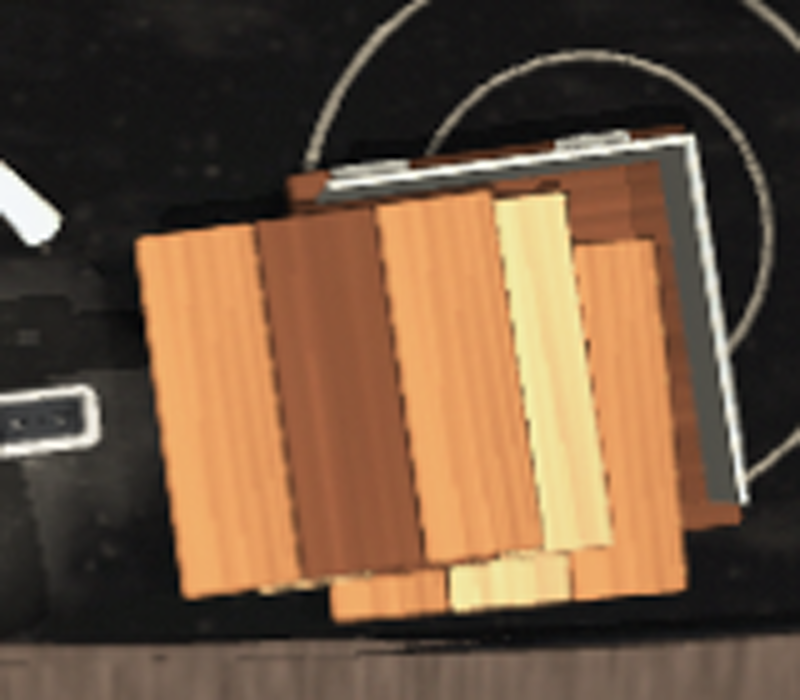

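drive_tool(
  commands=[
    {"ax":0,"ay":0,"az":0,"dx":-3,"dy":0,"dz":-0.8,"claw":0.6},
    {"ax":0,"ay":0,"az":0,"dx":-3,"dy":0,"dz":-0.8,"claw":0.4},
    {"ax":0,"ay":0,"az":0,"dx":-3,"dy":0,"dz":-0.8,"claw":0.2},
    {"ax":0,"ay":0,"az":0,"dx":-3,"dy":0,"dz":-0.8,"claw":0.2},
    {"ax":0,"ay":6.8,"az":0,"dx":0,"dy":0,"dz":0,"claw":0.2},
    {"ax":0,"ay":6.8,"az":0,"dx":0,"dy":0,"dz":0,"claw":0.2},
    {"ax":0,"ay":6.8,"az":0,"dx":0,"dy":0,"dz":0,"claw":0.2},
    {"ax":0,"ay":6.8,"az":0,"dx":0,"dy":0,"dz":0,"claw":0.2},
    {"ax":0,"ay":6.8,"az":0,"dx":0,"dy":0,"dz":0,"claw":0.2},
    {"ax":0,"ay":6.8,"az":0,"dx":0,"dy":0,"dz":0,"claw":0.2},
    {"ax":0,"ay":6.8,"az":0,"dx":0,"dy":0,"dz":0,"claw":0.2},
    {"ax":0,"ay":6.8,"az":0,"dx":0,"dy":0,"dz":0,"claw":0.2},
    {"ax":0,"ay":6.8,"az":0,"dx":0,"dy":0,"dz":0,"claw":0.2},
    {"ax":0,"ay":6.8,"az":0,"dx":0,"dy":0,"dz":0,"claw":0.2},
    {"ax":0,"ay":6.8,"az":0,"dx":0,"dy":0,"dz":0,"claw":0.2},
    {"ax":0,"ay":0,"az":7,"dx":0,"dy":0,"dz":0,"claw":0.2},
    {"ax":0,"ay":0,"az":7,"dx":0,"dy":0,"dz":0,"claw":0.2},
    {"ax":0,"ay":0,"az":7,"dx":0,"dy":0,"dz":0,"claw":0.2},
    {"ax":0,"ay":0,"az":7,"dx":0,"dy":0,"dz":0,"claw":0.2},
    {"ax":0,"ay":0,"az":7,"dx":0,"dy":0,"dz":0,"claw":0.2},
  ],
)

```text
time_s: 30.67
ee_pos: [0.5345, -0.0398, 0.207]
tcp_rot: [0.861, 0.508, -0.004, 0.01]
contact_force: [0.2, -0.6, -0.1]
grip_width: 0.0513
```

drive_tool(
  commands=[
    {"ax":0,"ay":0,"az":7,"dx":0,"dy":0,"dz":0,"claw":0.2},
    {"ax":0,"ay":0,"az":7,"dx":0,"dy":0,"dz":0,"claw":0.2},
    {"ax":0,"ay":0,"az":7,"dx":0,"dy":0,"dz":0,"claw":0.2},
    {"ax":0,"ay":0,"az":7,"dx":0,"dy":0,"dz":0,"claw":0.2},
    {"ax":0,"ay":0,"az":7,"dx":0,"dy":0,"dz":0,"claw":0.2},
    {"ax":0,"ay":0,"az":7,"dx":0,"dy":0,"dz":0,"claw":0.2},
    {"ax":0,"ay":0,"az":7,"dx":0,"dy":0,"dz":0,"claw":0.2},
    {"ax":0,"ay":0,"az":6,"dx":0,"dy":0,"dz":0,"claw":0.2},
    {"ax":0,"ay":0,"az":0,"dx":0,"dy":0,"dz":0,"claw":0.2},
  ],
)

```text
time_s: 31.42
ee_pos: [0.5346, -0.0395, 0.207]
tcp_rot: [0.998, 0.055, 0.001, 0.011]
contact_force: [-0.4, 0.8, 0.9]
grip_width: 0.0513
```

```bash
cat >> h.py <<'E'
def Rdown(az): # tool x azimuth deg
    a=np.radians(az); X=np.array([np.cos(a),np.sin(a),0]);Z=np.array([0,0,-1.]);return np.stack([X,np.cross(Z,X),Z],1)
SEAT=np.array([.56,-.202]);YAW=np.radians(6.6)
def s2w(x,y,z): c,s=np.cos(YAW),np.sin(YAW); return [SEAT[0]+c*x-s*y,SEAT[1]+s*x+c*y,z]
def w2s(p): c,s=np.cos(YAW),np.sin(YAW); d=np.array(p[:2])-SEAT; return [round(c*d[0]+s*d[1],4),round(-s*d[0]+c*d[1],4)]
E
python3 -c "
from h import *
to(s2w(-.012,.168,.031),Rdown(6.6))
save('top','t20.png');crop('t20.png',300,220,460,360,5,'t20c.png');save('side','s20.png')"
```

```text
t 31.42 q [-0.183, 0.13, -0.259, 1.174, -0.021, 1.278] p [0.5346, -0.0395, 0.207] grip 0.0513 F [-0.4, 0.8, 0.9] M [0.04, 0.04, 0.02]
x [0.994, 0.11, 0.001] y [0.109, -0.994, 0.022] z [0.003, -0.022, -1.0]
d cm [-0.55, -0.75, 17.59]
rot deg tool [1.28, -0.03, -0.31]
```

View pics/t20c.png

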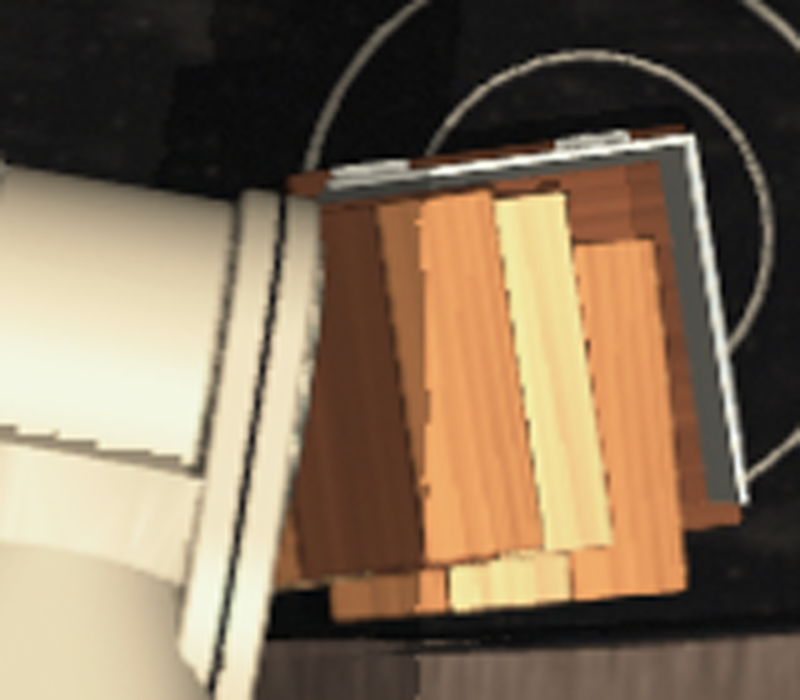

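View pics/s20.png

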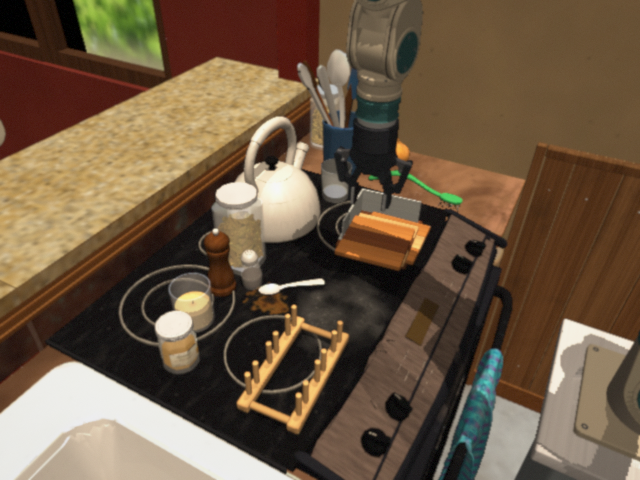

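drive_tool(
  commands=[
    {"ax":1.28,"ay":0,"az":-0.3,"dx":-0.55,"dy":-0.75,"dz":0,"claw":0.2},
    {"ax":0,"ay":0,"az":0,"dx":0,"dy":0,"dz":3.5,"claw":0.2},
    {"ax":0,"ay":0,"az":0,"dx":0,"dy":0,"dz":3.5,"claw":0.2},
    {"ax":0,"ay":0,"az":0,"dx":0,"dy":0,"dz":3.5,"claw":0.2},
    {"ax":0,"ay":0,"az":0,"dx":0,"dy":0,"dz":3.5,"claw":0.2},
    {"ax":0,"ay":0,"az":0,"dx":0,"dy":0,"dz":2,"claw":0.2},
    {"ax":0,"ay":0,"az":0,"dx":0,"dy":0,"dz":1.3,"claw":0.2},
    {"ax":0,"ay":0,"az":0,"dx":0,"dy":0,"dz":0,"claw":0.2},
    {"ax":0,"ay":0,"az":0,"dx":0,"dy":0,"dz":0,"claw":0.2},
  ],
)

```text
time_s: 32.27
ee_pos: [0.5278, -0.0315, 0.0336]
tcp_rot: [0.998, 0.059, -0.001, -0.001]
contact_force: [-0.1, 0.0, 1.0]
grip_width: 0.0515
```

```bash
python3 -c "
from h import *
to(s2w(-.012,.168,.031),Rdown(6.6))
f=save('side','s21.png');crop('s21.png',320,130,450,290,4,'s21c.png')
from fit import fit
t=load('t19.png');h=.07
T=lambda u,v:(t,300+u/5-.4,220+v/5-.4)
p,r=fit([(*T(136,240),(h,h,.066)),(*T(490,192),(h,-h,.066)),(*T(543,549),(-h,-h,.066)),(*T(183,600),(-h,h,.066))],[.5,-.15,.1])
print(w2s(p),np.degrees(p[2]),r.round(1))
for x in (-.012-.025,-.012+.025): print(x,[proj(f,s2w(x,.168-.0,z)).round(1).tolist() for z in (.031,.036,.041)])
"
```

```text
t 32.27 q [-0.183, 0.296, -0.463, 0.813, 0.001, 1.27] p [0.5278, -0.0315, 0.0336] grip 0.0515 F [-0.1, 0.0, 1.0] M [-0.03, -0.05, 0.04]
x [0.993, 0.118, -0.001] y [0.118, -0.993, -0.002] z [-0.002, 0.002, -1.0]
d cm [0.03, 0.51, 0.26]
rot deg tool [-0.1, 0.08, 0.17]
[np.float64(-0.007), np.float64(0.0738)] 6.785998760490602 [-0.5 -0.3  0.3 -0.3  0.3  0.4 -0.1  0.2]
-0.037000000000000005 [[375.5, 281.9], [375.7, 280.1], [375.9, 278.3]]
0.013000000000000001 [[352.2, 275.6], [352.3, 273.8], [352.5, 272.0]]
```

View pics/s21c.png

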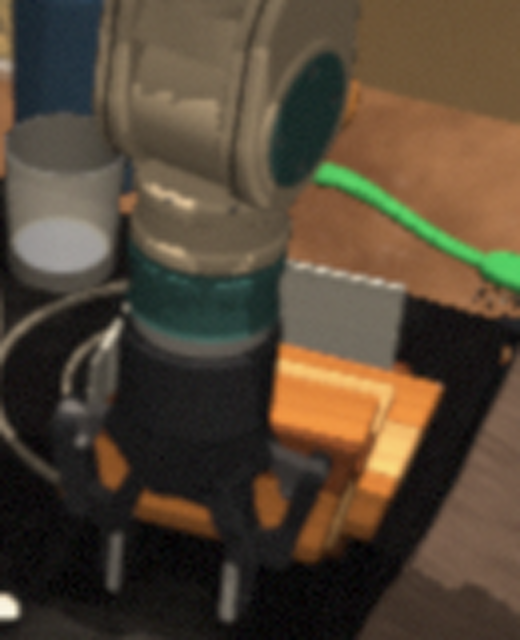

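```bash
python3 -c "
from h import *
f=load('s21.png')
for x in (-.038,.014):
  for y in (.173,.184): print(x,y,[proj(f,s2w(x,y,z)).round(1).tolist() for z in (.030,.034,.038,.042)])
"
```

```text
-0.038 0.173 [[375.2, 283.9], [375.4, 282.5], [375.5, 281.0], [375.7, 279.6]]
-0.038 0.184 [[373.7, 287.4], [373.8, 285.9], [374.0, 284.5], [374.2, 283.0]]
0.014 0.173 [[350.9, 277.3], [351.0, 275.9], [351.2, 274.4], [351.3, 273.0]]
0.014 0.184 [[349.2, 280.7], [349.3, 279.2], [349.4, 277.8], [349.6, 276.3]]
```

drive_tool(
  commands=[
    {"ax":0,"ay":0,"az":0.17,"dx":0,"dy":0,"dz":0.3,"claw":0.2},
    {"ax":0,"ay":0,"az":0,"dx":0,"dy":0.7,"dz":0,"claw":0.2},
    {"ax":0,"ay":0,"az":0,"dx":0,"dy":0.6,"dz":0,"claw":0.2},
    {"ax":0,"ay":0,"az":0,"dx":0,"dy":0.3,"dz":0,"claw":0.2},
    {"ax":0,"ay":0,"az":0,"dx":0,"dy":0.3,"dz":0,"claw":0.2},
    {"ax":0,"ay":0,"az":0,"dx":0,"dy":0.3,"dz":0,"claw":0.2},
    {"ax":0,"ay":0,"az":0,"dx":0,"dy":0.3,"dz":0,"claw":0.2},
    {"ax":0,"ay":0,"az":0,"dx":0,"dy":0.3,"dz":0,"claw":0.2},
    {"ax":0,"ay":0,"az":0,"dx":0,"dy":0.3,"dz":0,"claw":0.2},
    {"ax":0,"ay":0,"az":0,"dx":0,"dy":0.3,"dz":0,"claw":0.2},
  ],
)

```text
time_s: 33.15
ee_pos: [0.5327, -0.0657, 0.0311]
tcp_rot: [0.998, 0.057, 0.0, -0.0]
contact_force: [0.3, 1.5, 0.2]
grip_width: 0.0512
```

```bash
python3 -c "
from h import *
o,R=st();print(w2s(o['ee_pos']))
f=save('side','s22.png');crop('s22.png',320,130,450,290,4,'s22c.png')"
```

```text
t 33.15 q [-0.244, 0.311, -0.449, 0.811, 0.001, 1.213] p [0.5327, -0.0657, 0.0311] grip 0.0512 F [0.3, 1.5, 0.2] M [0.25, 0.06, -0.02]
x [0.993, 0.114, 0.0] y [0.114, -0.993, -0.001] z [0.0, 0.001, -1.0]
[np.float64(-0.0114), np.float64(0.1385)]
```

View pics/s22c.png

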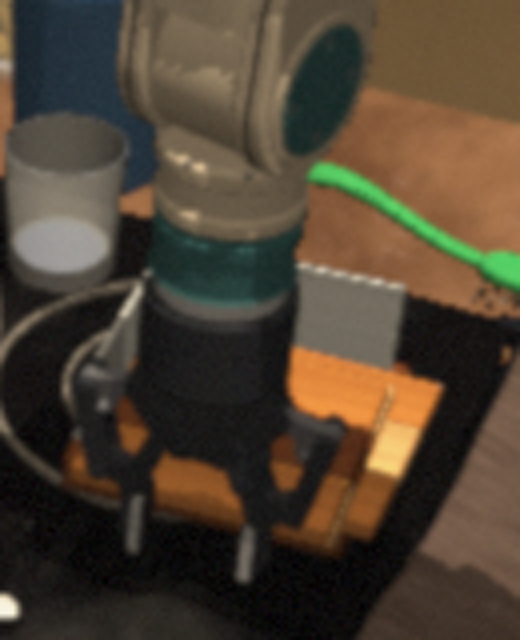

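drive_tool(
  commands=[
    {"ax":0,"ay":0,"az":0,"dx":0,"dy":0.3,"dz":0,"claw":0.2},
    {"ax":0,"ay":0,"az":0,"dx":0,"dy":0.3,"dz":0,"claw":0.2},
    {"ax":0,"ay":0,"az":0,"dx":0,"dy":0.3,"dz":0,"claw":0.2},
    {"ax":0,"ay":0,"az":0,"dx":0,"dy":0.3,"dz":0,"claw":0.2},
    {"ax":0,"ay":0,"az":0,"dx":0,"dy":0.3,"dz":0,"claw":0.2},
    {"ax":0,"ay":0,"az":0,"dx":0,"dy":0.3,"dz":0,"claw":0.2},
    {"ax":0,"ay":0,"az":0,"dx":0,"dy":0.3,"dz":0,"claw":0.2},
    {"ax":0,"ay":0,"az":0,"dx":0,"dy":0.3,"dz":0,"claw":0.2},
    {"ax":0,"ay":0,"az":0,"dx":0,"dy":0.3,"dz":0,"claw":0.2},
    {"ax":0,"ay":0,"az":0,"dx":0,"dy":0.3,"dz":0,"claw":0.2},
    {"ax":0,"ay":0,"az":0,"dx":0,"dy":0.3,"dz":0,"claw":0.2},
  ],
)

```text
time_s: 34.12
ee_pos: [0.5365, -0.0986, 0.031]
tcp_rot: [0.998, 0.057, 0.0, -0.0]
contact_force: [-0.1, 1.1, -0.1]
grip_width: 0.0512
```

```bash
python3 -c "
from h import *
o,R=st();print(w2s(o['ee_pos']))
f=save('side','s23.png');crop('s23.png',320,130,450,290,4,'s23c.png');save('top','t23.png');crop('t23.png',300,220,460,360,4,'t23c.png')"
```

```text
t 34.12 q [-0.301, 0.324, -0.43, 0.817, 0.001, 1.156] p [0.5365, -0.0986, 0.031] grip 0.0512 F [-0.1, 1.1, -0.1] M [0.33, 0.04, -0.01]
x [0.994, 0.114, 0.0] y [0.114, -0.994, -0.001] z [0.0, 0.001, -1.0]
[np.float64(-0.0114), np.float64(0.1054)]
```

View pics/s23c.png

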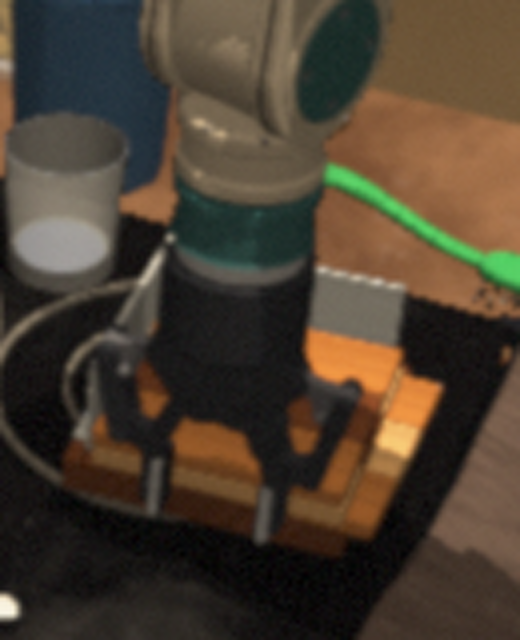

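View pics/t23c.png

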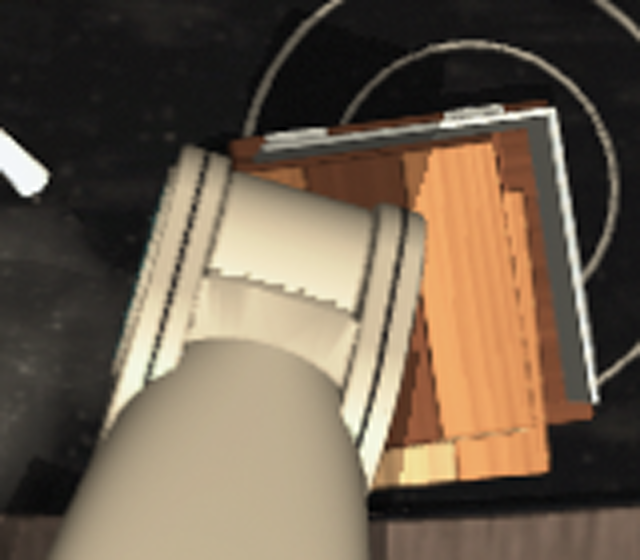

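drive_tool(
  commands=[
    {"ax":0,"ay":0,"az":0,"dx":0,"dy":0.2,"dz":0,"claw":0.2},
    {"ax":0,"ay":0,"az":0,"dx":0,"dy":0.2,"dz":0,"claw":0.2},
    {"ax":0,"ay":0,"az":0,"dx":0,"dy":0.2,"dz":0,"claw":0.2},
    {"ax":0,"ay":0,"az":0,"dx":0,"dy":0.2,"dz":0,"claw":0.2},
    {"ax":0,"ay":0,"az":0,"dx":0,"dy":0.2,"dz":0,"claw":0.2},
    {"ax":0,"ay":0,"az":0,"dx":0,"dy":0.2,"dz":0,"claw":0.2},
  ],
)

```text
time_s: 34.72
ee_pos: [0.538, -0.1103, 0.0311]
tcp_rot: [0.998, 0.057, 0.0, -0.0]
contact_force: [0.8, 1.1, 0.6]
grip_width: 0.051
```

drive_tool(
  commands=[
    {"ax":0,"ay":0,"az":0,"dx":0,"dy":0.15,"dz":0,"claw":0.2},
    {"ax":0,"ay":0,"az":0,"dx":0,"dy":0.15,"dz":0,"claw":0.2},
    {"ax":0,"ay":0,"az":0,"dx":0,"dy":0.15,"dz":0,"claw":0.2},
  ],
)

```text
time_s: 34.97
ee_pos: [0.5383, -0.1144, 0.0311]
tcp_rot: [0.998, 0.057, 0.0, -0.001]
contact_force: [-0.9, 4.4, 2.1]
grip_width: 0.0517
```

```bash
python3 -c "
from h import *
o,R=st();print(w2s(o['ee_pos']))"
```

```text
t 34.97 q [-0.328, 0.331, -0.419, 0.821, 0.002, 1.129] p [0.5383, -0.1144, 0.0311] grip 0.0517 F [-0.9, 4.4, 2.1] M [0.76, 0.08, -0.01]
x [0.993, 0.114, 0.001] y [0.114, -0.993, -0.002] z [0.0, 0.002, -1.0]
[np.float64(-0.0115), np.float64(0.0895)]
```

drive_tool(
  commands=[
    {"ax":0,"ay":0,"az":0,"dx":0,"dy":0.1,"dz":0,"claw":0.2},
    {"ax":0,"ay":0,"az":0,"dx":0,"dy":0.1,"dz":0,"claw":0.2},
    {"ax":0,"ay":0,"az":0,"dx":0,"dy":0.1,"dz":0,"claw":0.2},
  ],
)

```text
time_s: 35.22
ee_pos: [0.5388, -0.1176, 0.0311]
tcp_rot: [0.998, 0.057, 0.0, -0.001]
contact_force: [-0.3, 3.7, 2.4]
grip_width: 0.0512
```

drive_tool(
  commands=[
    {"ax":0,"ay":0,"az":0,"dx":0,"dy":0.1,"dz":0,"claw":0.2},
    {"ax":0,"ay":0,"az":0,"dx":0,"dy":0.1,"dz":0,"claw":0.2},
  ],
)

```text
time_s: 35.38
ee_pos: [0.5388, -0.1188, 0.0311]
tcp_rot: [0.998, 0.057, 0.0, -0.002]
contact_force: [-0.9, 7.7, 4.6]
grip_width: 0.0514
```

```bash
python3 -c "
from h import *
o,R=st();print(w2s(o['ee_pos']))
f=save('side','s24.png');crop('s24.png',320,130,450,290,4,'s24c.png');save('top','t24.png');crop('t24.png',300,220,460,360,4,'t24c.png')"
```

```text
t 35.38 q [-0.336, 0.333, -0.416, 0.822, 0.003, 1.121] p [0.5388, -0.1188, 0.0311] grip 0.0514 F [-0.9, 7.7, 4.6] M [1.58, 0.21, -0.1]
x [0.993, 0.114, 0.001] y [0.114, -0.993, -0.003] z [0.0, 0.003, -1.0]
[np.float64(-0.0115), np.float64(0.0851)]
```

View pics/s24c.png

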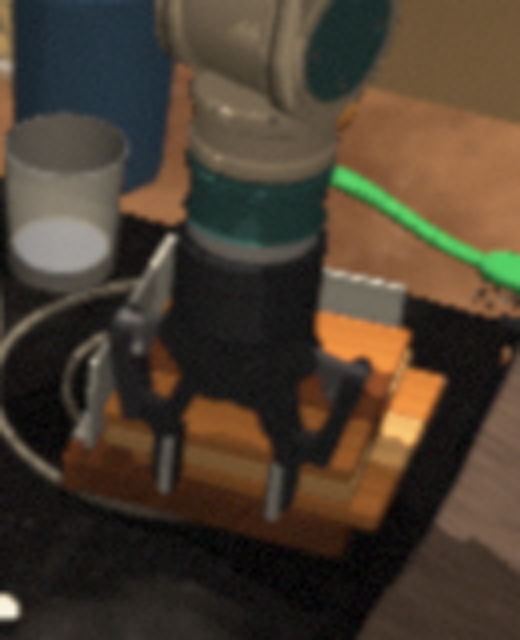

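View pics/t24c.png

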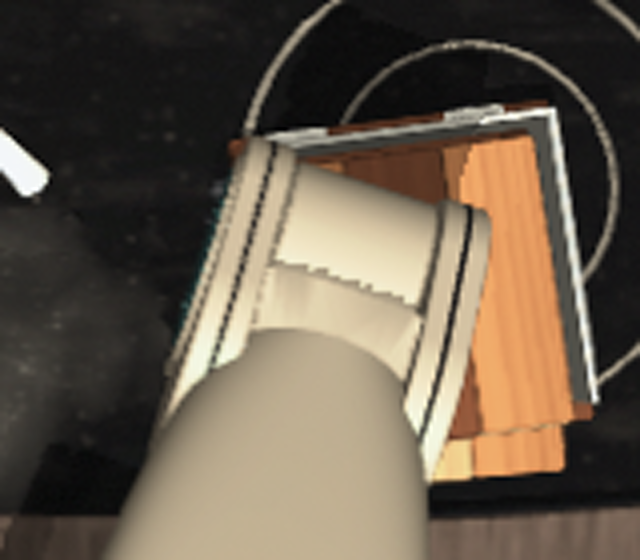

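drive_tool(
  commands=[
    {"ax":0,"ay":0,"az":0,"dx":0,"dy":0,"dz":0,"claw":0.2},
    {"ax":0,"ay":0,"az":0,"dx":0,"dy":0.05,"dz":0,"claw":0.2},
  ],
)

```text
time_s: 35.65
ee_pos: [0.5388, -0.1188, 0.0311]
tcp_rot: [0.998, 0.057, 0.0, -0.002]
contact_force: [-1.3, 8.6, 3.2]
grip_width: 0.0515
```

```bash
python3 -c "
from h import *
o,R=st();print(w2s(o['ee_pos']))"
```

```text
t 35.65 q [-0.336, 0.334, -0.416, 0.823, 0.004, 1.12] p [0.5388, -0.1188, 0.0311] grip 0.0515 F [-1.3, 8.6, 3.2] M [1.58, 0.25, -0.14]
x [0.993, 0.114, 0.001] y [0.114, -0.993, -0.004] z [0.0, 0.004, -1.0]
[np.float64(-0.0115), np.float64(0.0851)]
```

drive_tool(
  commands=[
    {"ax":0,"ay":0,"az":0,"dx":0,"dy":-0.3,"dz":0,"claw":0.2},
    {"ax":0,"ay":0,"az":0,"dx":0,"dy":-1,"dz":0,"claw":0.2},
    {"ax":0,"ay":0,"az":0,"dx":0,"dy":-1.5,"dz":0,"claw":0.2},
    {"ax":0,"ay":0,"az":0,"dx":0,"dy":0,"dz":-3.5,"claw":0.2},
    {"ax":0,"ay":0,"az":-7,"dx":0,"dy":0,"dz":-3.5,"claw":0.2},
    {"ax":0,"ay":0,"az":-7,"dx":0,"dy":0,"dz":-3,"claw":0.2},
    {"ax":0,"ay":0,"az":-7,"dx":0,"dy":0,"dz":0,"claw":0.2},
    {"ax":0,"ay":0,"az":-7,"dx":0,"dy":0,"dz":0,"claw":0.2},
    {"ax":0,"ay":0,"az":-7,"dx":0,"dy":0,"dz":0,"claw":0.2},
    {"ax":0,"ay":0,"az":-7,"dx":0,"dy":0,"dz":0,"claw":0.2},
    {"ax":0,"ay":0,"az":-7,"dx":0,"dy":0,"dz":0,"claw":0.2},
    {"ax":0,"ay":0,"az":-7,"dx":0,"dy":0,"dz":0,"claw":0.2},
    {"ax":0,"ay":0,"az":-7,"dx":0,"dy":0,"dz":0,"claw":0.2},
    {"ax":0,"ay":0,"az":-7,"dx":0,"dy":0,"dz":0,"claw":0.2},
    {"ax":0,"ay":0,"az":-7,"dx":0,"dy":0,"dz":0,"claw":0.2},
    {"ax":0,"ay":0,"az":-7,"dx":0,"dy":0,"dz":0,"claw":0.2},
    {"ax":0,"ay":0,"az":-6,"dx":0,"dy":0,"dz":0,"claw":0.2},
    {"ax":0,"ay":0,"az":0,"dx":0,"dy":0,"dz":0,"claw":0.2},
  ],
)

```text
time_s: 37.15
ee_pos: [0.5359, -0.0928, 0.131]
tcp_rot: [0.665, 0.747, -0.0, 0.001]
contact_force: [-0.2, 0.4, -0.5]
grip_width: 0.0514
```

```bash
python3 -c "
from h import *
to(s2w(-.135,.0,.13),Rdown(96.6))
save('side','s25.png');crop('s25.png',320,170,450,290,5,'s25c.png');save('top','t25.png');crop('t25.png',330,220,470,360,4,'t25c.png')"
```

```text
t 37.15 q [-0.29, 0.208, -0.337, 1.025, -0.001, -0.405] p [0.5359, -0.0928, 0.131] grip 0.0514 F [-0.2, 0.4, -0.5] M [0.01, 0.05, 0.02]
x [-0.115, 0.993, -0.001] y [0.993, 0.115, 0.0] z [0.001, -0.001, -1.0]
d cm [-11.12, -12.36, 0.11]
rot deg tool [0.03, 0.07, 0.03]
```

View pics/s25c.png

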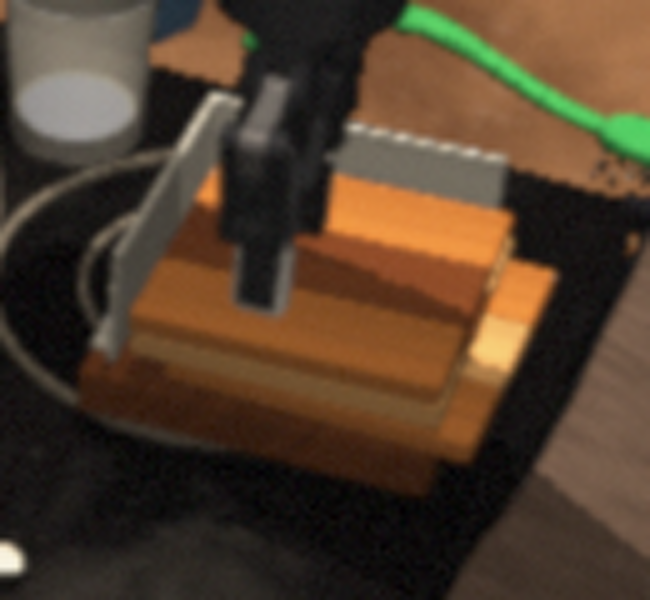

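View pics/t25c.png

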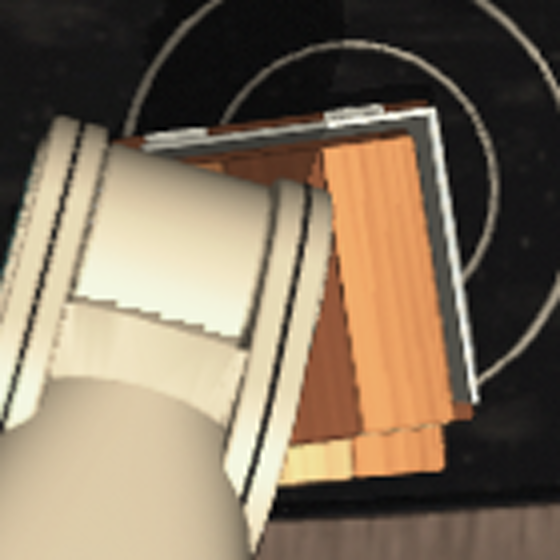

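drive_tool(
  commands=[
    {"ax":0,"ay":0,"az":0,"dx":-2.22,"dy":-2.48,"dz":0,"claw":0.2},
    {"ax":0,"ay":0,"az":0,"dx":-2.22,"dy":-2.48,"dz":0,"claw":0.2},
    {"ax":0,"ay":0,"az":0,"dx":-2.22,"dy":-2.48,"dz":0,"claw":0.2},
    {"ax":0,"ay":0,"az":0,"dx":-2.22,"dy":-2.48,"dz":0,"claw":0.2},
    {"ax":0,"ay":0,"az":0,"dx":-2.22,"dy":-2.48,"dz":0,"claw":0.2},
    {"ax":0,"ay":0,"az":0,"dx":0,"dy":0,"dz":0,"claw":0.2},
    {"ax":0,"ay":0,"az":0,"dx":0,"dy":0,"dz":2.5,"claw":0.2},
    {"ax":0,"ay":0,"az":0,"dx":0,"dy":0,"dz":2.5,"claw":0.2},
    {"ax":0,"ay":0,"az":0,"dx":0,"dy":0,"dz":0,"claw":0.2},
  ],
)

```text
time_s: 38.0
ee_pos: [0.4221, -0.2149, 0.0773]
tcp_rot: [0.667, 0.745, -0.0, -0.004]
contact_force: [-0.9, 0.7, -0.5]
grip_width: 0.0513
```

```bash
python3 -c "
from h import *
to(s2w(-.135,.0,.031),Rdown(96.6))
f=save('side','s26.png');crop('s26.png',320,150,470,300,4,'s26c.png')
for y in(.1,0,-.1): print([ (x,proj(f,s2w(x,y,0)).round(0).tolist()) for x in (-.11,-.13,-.15)])"
```

```text
t 38.0 q [-0.608, 0.155, -0.534, 0.889, 0.0, -0.719] p [0.4221, -0.2149, 0.0773] grip 0.0513 F [-0.9, 0.7, -0.5] M [0.08, 0.1, 0.02]
x [-0.111, 0.994, 0.005] y [0.994, 0.111, -0.005] z [-0.006, 0.005, -1.0]
d cm [-0.33, 0.37, 4.62]
rot deg tool [-0.3, -0.3, -0.21]
[(-0.11, [416.0, 282.0]), (-0.13, [426.0, 284.0]), (-0.15, [435.0, 287.0])]
[(-0.11, [426.0, 254.0]), (-0.13, [435.0, 256.0]), (-0.15, [444.0, 258.0])]
[(-0.11, [435.0, 230.0]), (-0.13, [443.0, 232.0]), (-0.15, [452.0, 234.0])]
```

View pics/s26.png

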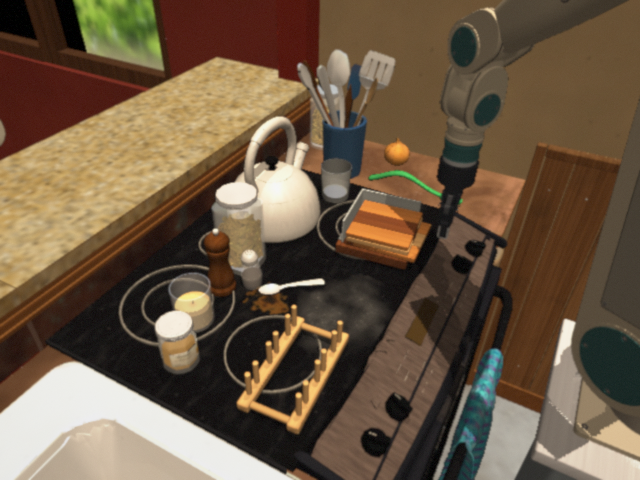

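```bash
python3 -c "
from h import *
crop('s26.png',330,180,480,290,5,'s26d.png');save('top','t26.png');crop('t26.png',330,220,470,360,5,'t26c.png')"
```

```text
(no output)
```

View pics/s26d.png

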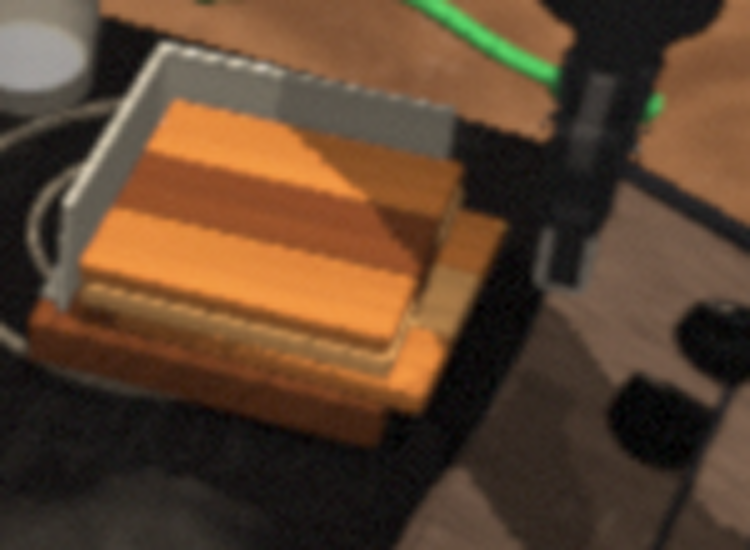

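View pics/t26c.png

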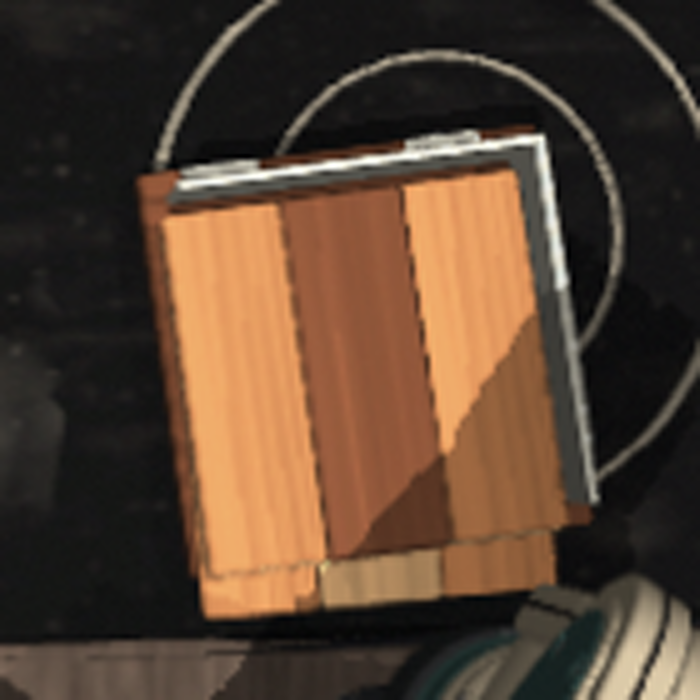

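drive_tool(
  commands=[
    {"ax":-0.3,"ay":-0.3,"az":-0.2,"dx":-0.33,"dy":0.3,"dz":1.5,"claw":0.2},
    {"ax":0,"ay":0,"az":0,"dx":0,"dy":0,"dz":1.6,"claw":0.2},
    {"ax":0,"ay":0,"az":0,"dx":0,"dy":0,"dz":1.4,"claw":0.2},
    {"ax":0,"ay":0,"az":0,"dx":0,"dy":0,"dz":0,"claw":0.2},
    {"ax":0,"ay":0,"az":0,"dx":0,"dy":0,"dz":0,"claw":0.2},
  ],
)

```text
time_s: 38.52
ee_pos: [0.4294, -0.2198, 0.0368]
tcp_rot: [0.664, 0.747, 0.001, 0.004]
contact_force: [-0.0, 1.3, 0.6]
grip_width: 0.0511
```

```bash
python3 -c "
from h import *
to(s2w(-.115,.0,.031),Rdown(96.6))"
```

```text
t 38.52 q [-0.607, 0.215, -0.567, 0.781, 0.0, -0.725] p [0.4294, -0.2198, 0.0368] grip 0.0511 F [-0.0, 1.3, 0.6] M [0.01, -0.06, 0.06]
x [-0.117, 0.993, -0.005] y [0.993, 0.117, 0.006] z [0.007, -0.004, -1.0]
d cm [0.27, 1.67, 0.59]
rot deg tool [0.35, 0.28, 0.14]
```

drive_tool(
  commands=[
    {"ax":0.35,"ay":0.28,"az":0.14,"dx":0.25,"dy":0,"dz":0.55,"claw":0.2},
    {"ax":0,"ay":0,"az":0,"dx":0,"dy":0.5,"dz":0,"claw":0.2},
    {"ax":0,"ay":0,"az":0,"dx":0,"dy":0.5,"dz":0,"claw":0.2},
    {"ax":0,"ay":0,"az":0,"dx":0,"dy":0.3,"dz":0,"claw":0.2},
    {"ax":0,"ay":0,"az":0,"dx":0,"dy":0,"dz":0,"claw":0.2},
  ],
)

```text
time_s: 38.93
ee_pos: [0.4431, -0.2164, 0.0311]
tcp_rot: [0.665, 0.747, 0.0, 0.001]
contact_force: [-0.1, 0.8, 0.4]
grip_width: 0.0514
```

```bash
python3 -c "
from h import *
to(s2w(-.09,.0,.031),Rdown(96.6))"
```

```text
t 38.93 q [-0.585, 0.243, -0.544, 0.781, 0.0, -0.701] p [0.4431, -0.2164, 0.0311] grip 0.0514 F [-0.1, 0.8, 0.4] M [-0.09, -0.02, 0.04]
x [-0.116, 0.993, -0.001] y [0.993, 0.116, 0.001] z [0.002, -0.001, -1.0]
d cm [0.08, 2.77, 0.02]
rot deg tool [0.08, 0.06, 0.03]
```

drive_tool(
  commands=[
    {"ax":0,"ay":0,"az":0,"dx":0,"dy":0.2,"dz":0,"claw":0.2},
    {"ax":0,"ay":0,"az":0,"dx":0,"dy":0.2,"dz":0,"claw":0.2},
    {"ax":0,"ay":0,"az":0,"dx":0,"dy":0.2,"dz":0,"claw":0.2},
    {"ax":0,"ay":0,"az":0,"dx":0,"dy":0.2,"dz":0,"claw":0.2},
    {"ax":0,"ay":0,"az":0,"dx":0,"dy":0.2,"dz":0,"claw":0.2},
    {"ax":0,"ay":0,"az":0,"dx":0,"dy":0.2,"dz":0,"claw":0.2},
  ],
)

```text
time_s: 39.43
ee_pos: [0.4522, -0.2147, 0.0302]
tcp_rot: [0.666, 0.746, -0.001, -0.001]
contact_force: [-3.4, -2.0, 1.9]
grip_width: 0.0516
```

```bash
python3 -c "
from h import *
o,R=st();print(w2s(o['ee_pos']))
save('side','s27.png');crop('s27.png',330,180,480,290,5,'s27c.png');save('top','t27.png');crop('t27.png',330,220,470,360,5,'t27c.png')"
```

```text
t 39.43 q [-0.571, 0.259, -0.526, 0.789, -0.002, -0.685] p [0.4522, -0.2147, 0.0302] grip 0.0516 F [-3.4, -2.0, 1.9] M [-0.4, 0.77, -0.15]
x [-0.114, 0.993, -0.0] y [0.993, 0.114, -0.003] z [-0.003, -0.001, -1.0]
[np.float64(-0.1086), np.float64(-0.0002)]
```

View pics/s27c.png

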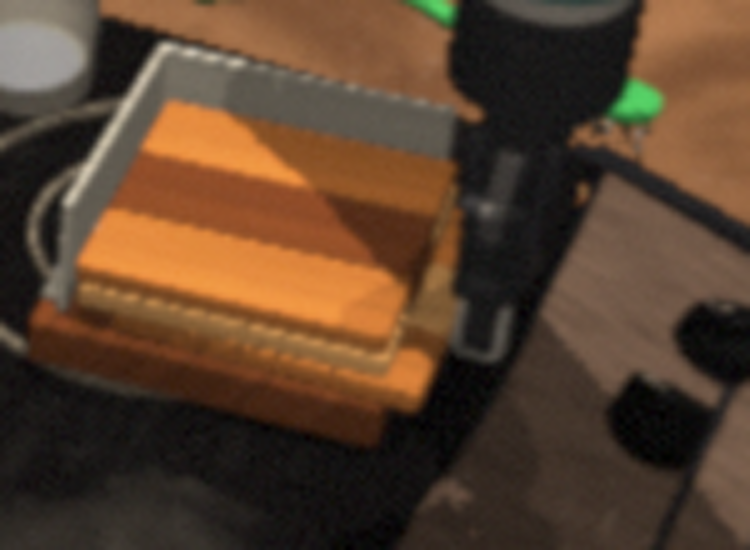

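View pics/t27c.png

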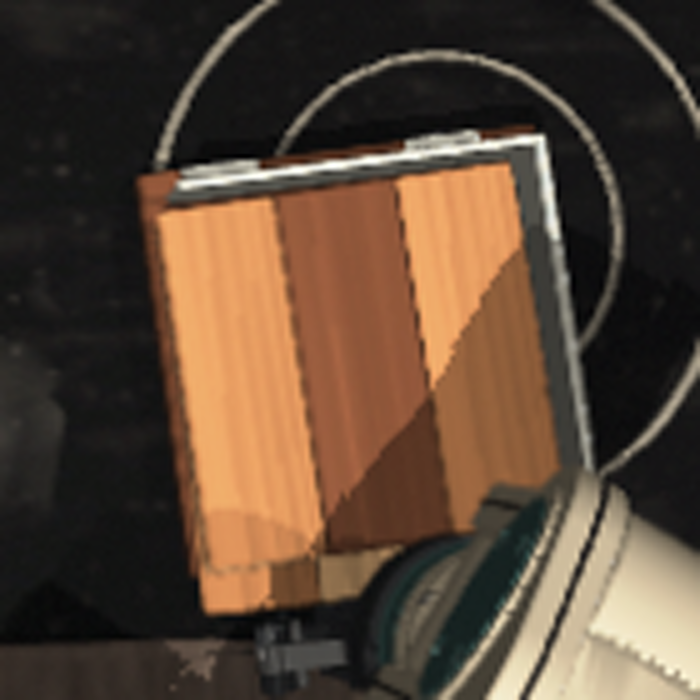

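drive_tool(
  commands=[
    {"ax":0,"ay":0,"az":0,"dx":0,"dy":0.2,"dz":0,"claw":0.2},
    {"ax":0,"ay":0,"az":0,"dx":0,"dy":0.2,"dz":0,"claw":0.2},
    {"ax":0,"ay":0,"az":0,"dx":0,"dy":0.15,"dz":0,"claw":0.2},
  ],
)

```text
time_s: 39.78
ee_pos: [0.4584, -0.2138, 0.0303]
tcp_rot: [0.665, 0.747, -0.0, -0.001]
contact_force: [-5.1, -1.4, 1.5]
grip_width: 0.0512
```

drive_tool(
  commands=[
    {"ax":0,"ay":0,"az":0,"dx":0,"dy":0.15,"dz":0,"claw":0.2},
    {"ax":0,"ay":0,"az":0,"dx":0,"dy":0.15,"dz":0,"claw":0.2},
    {"ax":0,"ay":0,"az":0,"dx":0,"dy":0.15,"dz":0,"claw":0.2},
  ],
)

```text
time_s: 40.03
ee_pos: [0.4628, -0.2134, 0.0303]
tcp_rot: [0.665, 0.747, -0.001, -0.001]
contact_force: [-3.5, -2.6, 1.8]
grip_width: 0.0515
```

```bash
python3 -c "
from h import *
o,R=st();print(w2s(o['ee_pos']))
save('side','s28.png');crop('s28.png',330,180,480,290,5,'s28c.png');save('top','t28.png');crop('t28.png',330,220,470,360,5,'t28c.png')"
```

```text
t 40.03 q [-0.558, 0.272, -0.507, 0.793, -0.001, -0.673] p [0.4628, -0.2134, 0.0303] grip 0.0515 F [-3.5, -2.6, 1.8] M [-0.4, 0.98, -0.12]
x [-0.115, 0.993, 0.0] y [0.993, 0.115, -0.002] z [-0.002, -0.0, -1.0]
[np.float64(-0.0978), np.float64(-0.0001)]
```

View pics/s28c.png

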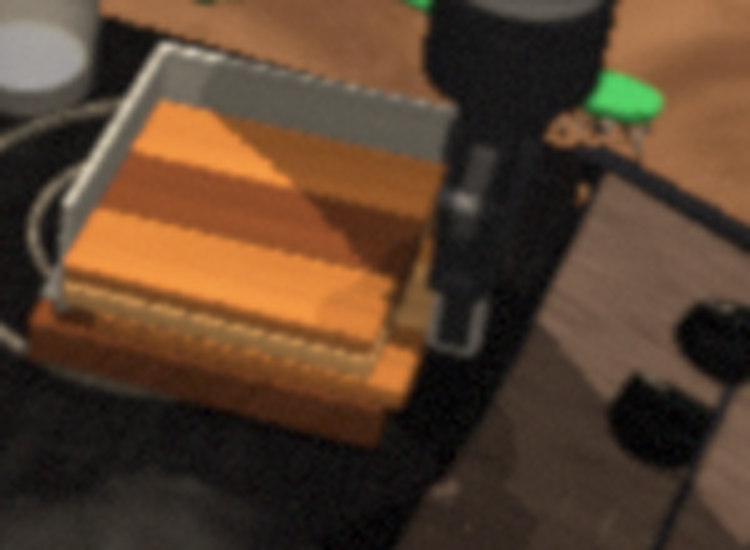

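View pics/t28c.png

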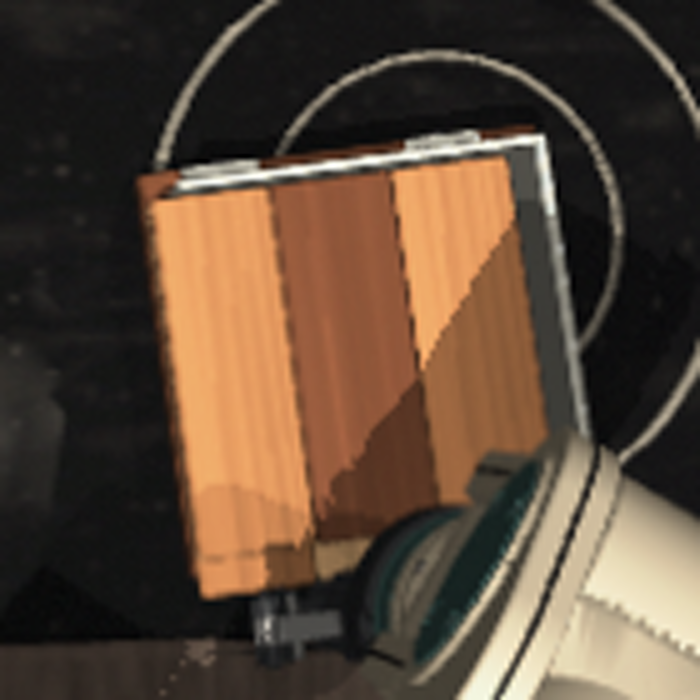

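drive_tool(
  commands=[
    {"ax":0,"ay":0,"az":0,"dx":0,"dy":0.15,"dz":0,"claw":0.2},
    {"ax":0,"ay":0,"az":0,"dx":0,"dy":0.15,"dz":0,"claw":0.2},
    {"ax":0,"ay":0,"az":0,"dx":0,"dy":0.15,"dz":0,"claw":0.2},
  ],
)

```text
time_s: 40.38
ee_pos: [0.4668, -0.2125, 0.0302]
tcp_rot: [0.665, 0.747, -0.001, -0.001]
contact_force: [-6.7, -1.9, 2.9]
grip_width: 0.0512
```

drive_tool(
  commands=[
    {"ax":0,"ay":0,"az":0,"dx":0,"dy":0.15,"dz":0,"claw":0.2},
    {"ax":0,"ay":0,"az":0,"dx":0,"dy":0.15,"dz":0,"claw":0.2},
  ],
)

```text
time_s: 40.55
ee_pos: [0.4696, -0.212, 0.0302]
tcp_rot: [0.665, 0.747, -0.001, -0.001]
contact_force: [-6.6, -1.3, 2.6]
grip_width: 0.0511
```

```bash
python3 -c "
from h import *
o,R=st();print(w2s(o['ee_pos']))
save('top','t29.png');crop('t29.png',330,220,470,360,5,'t29c.png')"
```

```text
t 40.55 q [-0.549, 0.281, -0.494, 0.798, -0.001, -0.665] p [0.4696, -0.212, 0.0302] grip 0.0511 F [-6.6, -1.3, 2.6] M [-0.24, 1.32, -0.01]
x [-0.115, 0.993, 0.001] y [0.993, 0.115, -0.003] z [-0.003, 0.001, -1.0]
[np.float64(-0.0909), np.float64(0.0005)]
```

View pics/t29c.png

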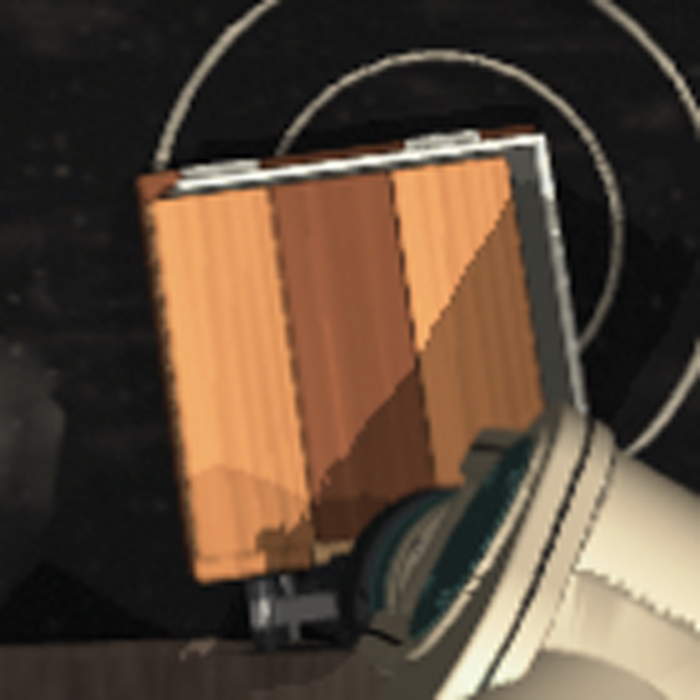

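drive_tool(
  commands=[
    {"ax":0,"ay":0,"az":0,"dx":0,"dy":0.1,"dz":0,"claw":0.2},
    {"ax":0,"ay":0,"az":0,"dx":0,"dy":0.1,"dz":0,"claw":0.2},
    {"ax":0,"ay":0,"az":0,"dx":0,"dy":0.1,"dz":0,"claw":0.2},
  ],
)

```text
time_s: 40.85
ee_pos: [0.4724, -0.2115, 0.0302]
tcp_rot: [0.665, 0.747, -0.001, -0.002]
contact_force: [-7.3, -1.5, 4.5]
grip_width: 0.0514
```

```bash
python3 -c "
from h import *
o,R=st();print(w2s(o['ee_pos']))"
```

```text
t 40.85 q [-0.546, 0.285, -0.489, 0.8, -0.001, -0.661] p [0.4724, -0.2115, 0.0302] grip 0.0514 F [-7.3, -1.5, 4.5] M [-0.17, 1.33, 0.05]
x [-0.115, 0.993, 0.001] y [0.993, 0.115, -0.003] z [-0.003, 0.001, -1.0]
[np.float64(-0.0881), np.float64(0.0006)]
```

drive_tool(
  commands=[
    {"ax":0,"ay":0,"az":0,"dx":0,"dy":0.08,"dz":0,"claw":0.2},
    {"ax":0,"ay":0,"az":0,"dx":0,"dy":0.08,"dz":0,"claw":0.2},
  ],
)

```text
time_s: 41.02
ee_pos: [0.474, -0.2113, 0.0302]
tcp_rot: [0.665, 0.747, -0.001, -0.002]
contact_force: [-6.1, -0.3, 4.1]
grip_width: 0.0516
```

```bash
python3 -c "
from h import *
o,R=st();print(w2s(o['ee_pos']))
save('side','s30.png');crop('s30.png',330,180,480,290,5,'s30c.png')"
```

```text
t 41.02 q [-0.544, 0.287, -0.486, 0.801, -0.001, -0.659] p [0.474, -0.2113, 0.0302] grip 0.0516 F [-6.1, -0.3, 4.1] M [-0.2, 1.36, 0.01]
x [-0.115, 0.993, 0.002] y [0.993, 0.115, -0.003] z [-0.003, 0.001, -1.0]
[np.float64(-0.0865), np.float64(0.0006)]
```

View pics/s30c.png

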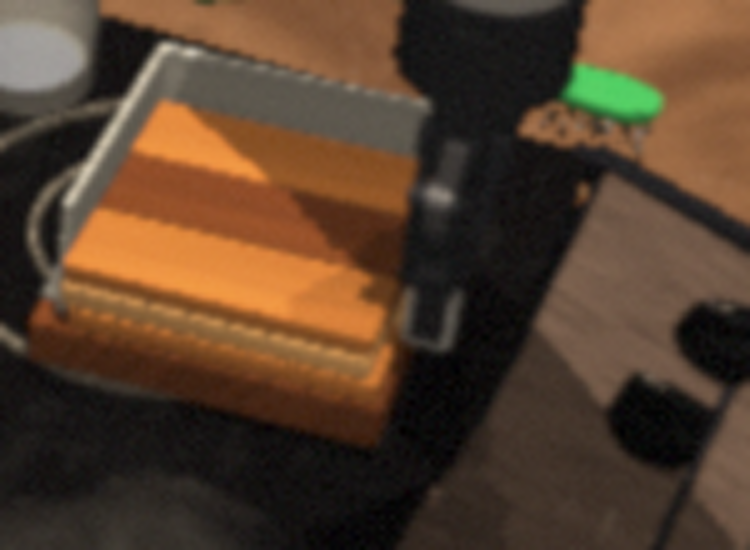

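drive_tool(
  commands=[
    {"ax":0,"ay":0,"az":0,"dx":0,"dy":0.08,"dz":0,"claw":0.2},
    {"ax":0,"ay":0,"az":0,"dx":0,"dy":0.08,"dz":0,"claw":0.2},
  ],
)

```text
time_s: 41.23
ee_pos: [0.4755, -0.2111, 0.0302]
tcp_rot: [0.665, 0.747, -0.001, -0.002]
contact_force: [-6.9, -0.7, 4.4]
grip_width: 0.0514
```

drive_tool(
  commands=[
    {"ax":0,"ay":0,"az":0,"dx":0,"dy":0.06,"dz":0,"claw":0.2},
  ],
)

```text
time_s: 41.32
ee_pos: [0.4762, -0.211, 0.0302]
tcp_rot: [0.665, 0.747, -0.001, -0.002]
contact_force: [-7.3, -0.0, 3.8]
grip_width: 0.0514
```

```bash
python3 -c "
from h import *
o,R=st();print(w2s(o['ee_pos']))"
```

```text
t 41.32 q [-0.541, 0.29, -0.482, 0.803, -0.0, -0.657] p [0.4762, -0.211, 0.0302] grip 0.0514 F [-7.3, -0.0, 3.8] M [-0.1, 1.37, 0.02]
x [-0.115, 0.993, 0.002] y [0.993, 0.115, -0.003] z [-0.003, 0.001, -1.0]
[np.float64(-0.0843), np.float64(0.0007)]
```

drive_tool(
  commands=[
    {"ax":0,"ay":0,"az":0,"dx":0,"dy":0.06,"dz":0,"claw":0.2},
  ],
)

```text
time_s: 41.4
ee_pos: [0.4767, -0.2109, 0.0302]
tcp_rot: [0.665, 0.747, -0.001, -0.002]
contact_force: [-7.2, -1.9, 3.9]
grip_width: 0.0511
```

drive_tool(
  commands=[
    {"ax":0,"ay":0,"az":0,"dx":0,"dy":0.06,"dz":0,"claw":0.2},
  ],
)

```text
time_s: 41.48
ee_pos: [0.4773, -0.2109, 0.0302]
tcp_rot: [0.665, 0.747, -0.001, -0.002]
contact_force: [-6.9, -0.5, 4.6]
grip_width: 0.0509
```

```bash
python3 -c "
from h import *
o,R=st();print(w2s(o['ee_pos']))
save('side','s31.png');crop('s31.png',330,180,480,290,5,'s31c.png')
save('top','t31.png');crop('t31.png',330,220,470,360,5,'t31c.png')"
```

```text
t 41.48 q [-0.54, 0.292, -0.479, 0.803, -0.001, -0.655] p [0.4773, -0.2109, 0.0302] grip 0.0509 F [-6.9, -0.5, 4.6] M [-0.13, 1.35, -0.01]
x [-0.115, 0.993, 0.002] y [0.993, 0.115, -0.003] z [-0.003, 0.001, -1.0]
[np.float64(-0.0832), np.float64(0.0007)]
```

View pics/s31c.png

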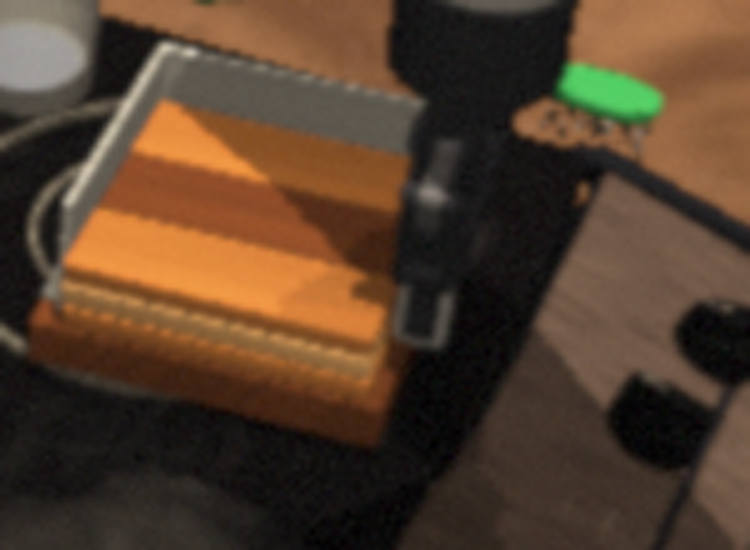

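View pics/t31c.png

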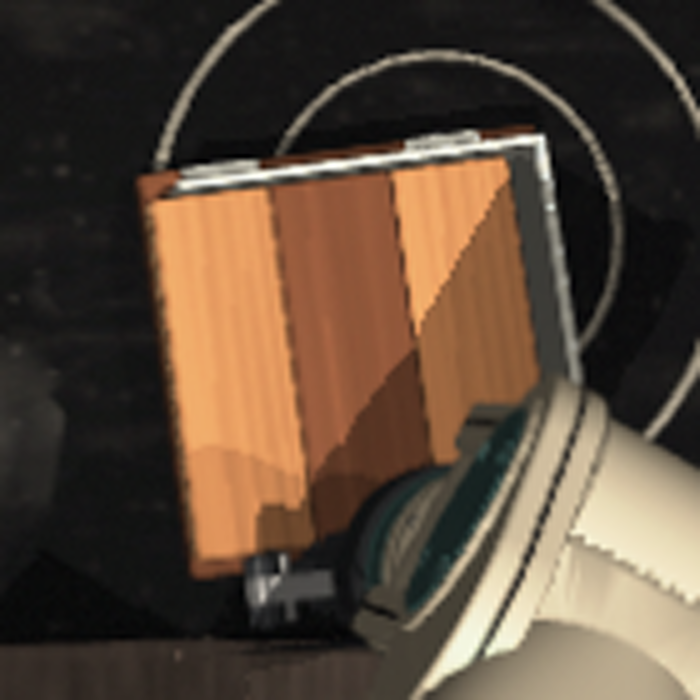

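drive_tool(
  commands=[
    {"ax":0,"ay":0,"az":0,"dx":0,"dy":0.06,"dz":0,"claw":0.2},
  ],
)

```text
time_s: 41.67
ee_pos: [0.4777, -0.2108, 0.0302]
tcp_rot: [0.665, 0.747, -0.001, -0.002]
contact_force: [-7.9, -1.0, 4.5]
grip_width: 0.0512
```

drive_tool(
  commands=[
    {"ax":0,"ay":0,"az":0,"dx":0,"dy":0.06,"dz":0,"claw":0.2},
  ],
)

```text
time_s: 41.75
ee_pos: [0.4777, -0.2109, 0.0302]
tcp_rot: [0.665, 0.747, -0.001, -0.002]
contact_force: [-9.2, -2.0, 5.6]
grip_width: 0.0512
```

drive_tool(
  commands=[
    {"ax":0,"ay":0,"az":0,"dx":0,"dy":0.06,"dz":0,"claw":0.2},
  ],
)

```text
time_s: 41.83
ee_pos: [0.4777, -0.2108, 0.0301]
tcp_rot: [0.665, 0.747, -0.002, -0.003]
contact_force: [-11.5, -2.1, 6.9]
grip_width: 0.0515
```

```bash
python3 -c "
from h import *
o,R=st();print(w2s(o['ee_pos']))
save('top','t32.png');crop('t32.png',330,220,470,360,5,'t32c.png')"
```

```text
t 41.83 q [-0.538, 0.294, -0.477, 0.806, -0.003, -0.653] p [0.4777, -0.2108, 0.0301] grip 0.0515 F [-11.5, -2.1, 6.9] M [-0.35, 2.16, -0.05]
x [-0.115, 0.993, 0.001] y [0.993, 0.115, -0.006] z [-0.006, 0.001, -1.0]
[np.float64(-0.0827), np.float64(0.0007)]
```

View pics/t32c.png

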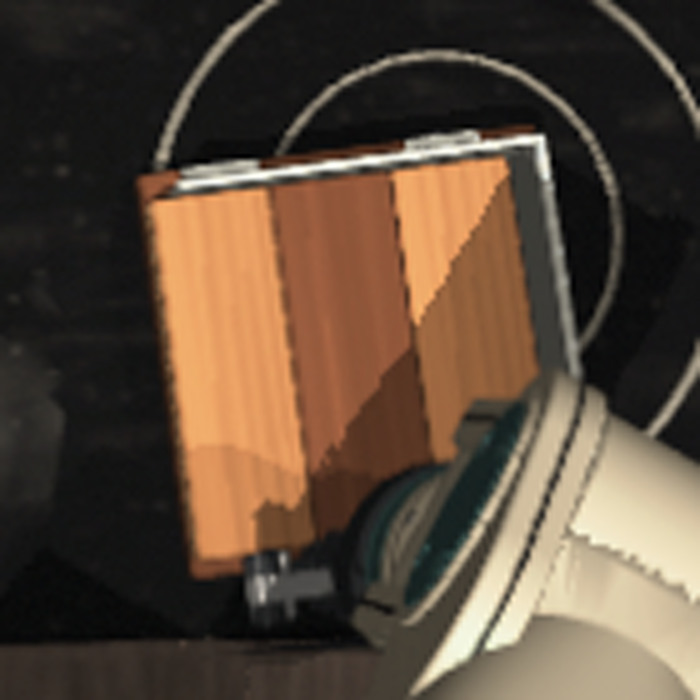

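drive_tool(
  commands=[
    {"ax":0,"ay":0,"az":0,"dx":0,"dy":-0.4,"dz":0,"claw":0.2},
    {"ax":0,"ay":0,"az":0,"dx":0,"dy":-1,"dz":0,"claw":0.2},
    {"ax":0,"ay":0,"az":0,"dx":0,"dy":-2,"dz":0,"claw":0.2},
    {"ax":0,"ay":0,"az":0,"dx":0,"dy":0,"dz":-3,"claw":0.2},
    {"ax":0,"ay":0,"az":0,"dx":0,"dy":0,"dz":-3.5,"claw":0.2},
    {"ax":0,"ay":0,"az":0,"dx":0,"dy":0,"dz":-3.5,"claw":0.2},
    {"ax":0,"ay":0,"az":0,"dx":0,"dy":0,"dz":0,"claw":0.2},
  ],
)

```text
time_s: 42.47
ee_pos: [0.4522, -0.2182, 0.1377]
tcp_rot: [0.665, 0.747, 0.002, 0.007]
contact_force: [0.7, -0.1, 0.1]
grip_width: 0.0512
```

```bash
python3 -c "
from h import *
st()
save('side','s33.png');crop('s33.png',330,180,480,290,5,'s33c.png')
save('top','t33.png');crop('t33.png',340,220,470,350,6,'t33c.png')"
```

```text
t 42.47 q [-0.58, 0.121, -0.427, 1.009, 0.002, -0.695] p [0.4522, -0.2182, 0.1377] grip 0.0512 F [0.7, -0.1, 0.1] M [-0.06, -0.03, -0.02]
x [-0.115, 0.993, -0.008] y [0.993, 0.115, 0.013] z [0.013, -0.006, -1.0]
```

View pics/s33c.png

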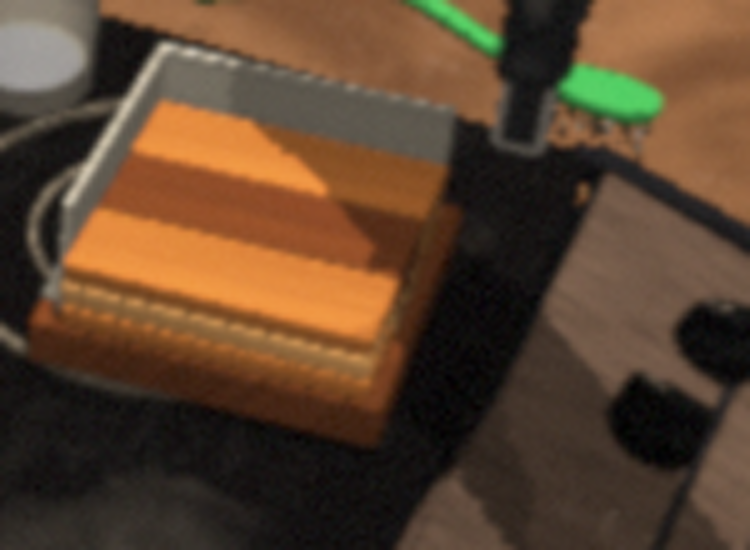

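View pics/t33c.png

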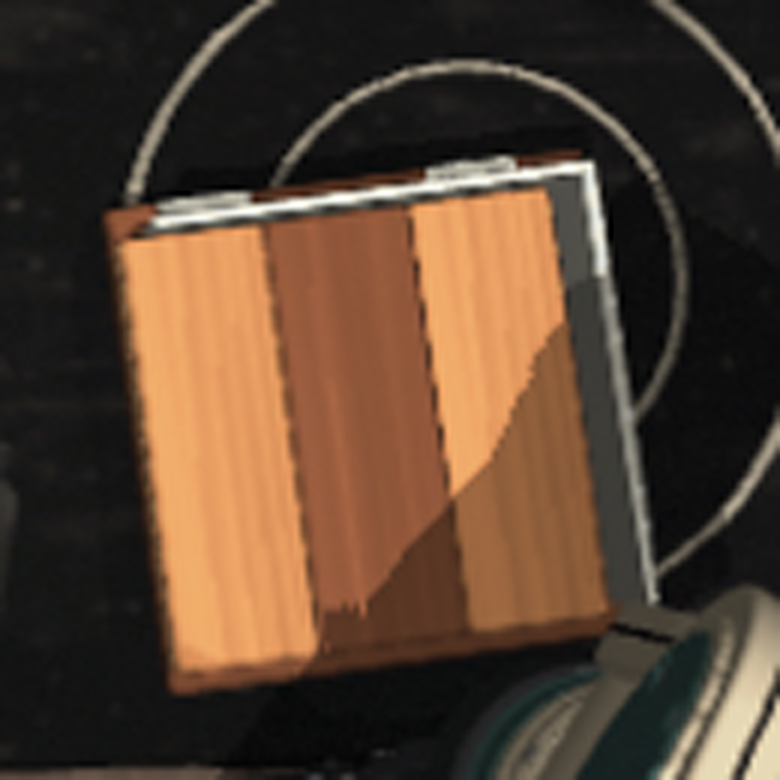

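drive_tool(
  commands=[
    {"ax":0,"ay":0,"az":7,"dx":0,"dy":0,"dz":0,"claw":0.2},
    {"ax":0,"ay":0,"az":7,"dx":0,"dy":0,"dz":0,"claw":0.2},
    {"ax":0,"ay":0,"az":7,"dx":0,"dy":0,"dz":0,"claw":0.2},
    {"ax":0,"ay":0,"az":7,"dx":0,"dy":0,"dz":0,"claw":0.2},
    {"ax":0,"ay":0,"az":7,"dx":0,"dy":0,"dz":0,"claw":0.2},
    {"ax":0,"ay":0,"az":7,"dx":0,"dy":0,"dz":0,"claw":0.2},
    {"ax":0,"ay":0,"az":7,"dx":0,"dy":0,"dz":0,"claw":0.2},
    {"ax":0,"ay":0,"az":7,"dx":0,"dy":0,"dz":0,"claw":0.2},
    {"ax":0,"ay":0,"az":7,"dx":0,"dy":0,"dz":0,"claw":0.2},
    {"ax":0,"ay":0,"az":7,"dx":0,"dy":0,"dz":0,"claw":0.2},
    {"ax":0,"ay":0,"az":7,"dx":0,"dy":0,"dz":0,"claw":0.2},
    {"ax":0,"ay":0,"az":7,"dx":0,"dy":0,"dz":0,"claw":0.2},
    {"ax":0,"ay":0,"az":6,"dx":0,"dy":0,"dz":0,"claw":0.2},
    {"ax":0,"ay":0,"az":0,"dx":2.2,"dy":-2.4,"dz":0,"claw":0.2},
    {"ax":0,"ay":0,"az":0,"dx":2.2,"dy":-2.4,"dz":0,"claw":0.2},
    {"ax":0,"ay":0,"az":0,"dx":2.2,"dy":-2.4,"dz":0,"claw":0.2},
    {"ax":0,"ay":0,"az":0,"dx":2.2,"dy":-2.4,"dz":0,"claw":0.2},
    {"ax":0,"ay":0,"az":0,"dx":2.2,"dy":-2.6,"dz":0,"claw":0.2},
    {"ax":0,"ay":0,"az":0,"dx":0,"dy":0,"dz":0,"claw":0.2},
  ],
)

```text
time_s: 44.15
ee_pos: [0.5442, -0.077, 0.1289]
tcp_rot: [0.998, 0.06, 0.001, -0.002]
contact_force: [-0.1, -0.5, 0.1]
grip_width: 0.051
```

```bash
python3 -c "
from h import *
to(s2w(0,.115,.031),Rdown(6.6))"
```

```text
t 44.15 q [-0.26, 0.22, -0.327, 1.025, 0.004, 1.19] p [0.5442, -0.077, 0.1289] grip 0.051 F [-0.1, -0.5, 0.1] M [-0.01, -0.0, 0.0]
x [0.993, 0.121, 0.001] y [0.121, -0.993, -0.004] z [0.001, 0.004, -1.0]
d cm [0.11, 1.14, 9.79]
rot deg tool [-0.21, -0.07, 0.32]
```

drive_tool(
  commands=[
    {"ax":-0.2,"ay":0,"az":0.3,"dx":0.1,"dy":0.3,"dz":3,"claw":0.2},
    {"ax":0,"ay":0,"az":0,"dx":0,"dy":0,"dz":3,"claw":0.2},
    {"ax":0,"ay":0,"az":0,"dx":0,"dy":0,"dz":2.5,"claw":0.2},
    {"ax":0,"ay":0,"az":0,"dx":0,"dy":0,"dz":1.3,"claw":0.2},
    {"ax":0,"ay":0,"az":0,"dx":0,"dy":0,"dz":0,"claw":0.2},
    {"ax":0,"ay":0,"az":0,"dx":0,"dy":0,"dz":0,"claw":0.2},
  ],
)

```text
time_s: 44.65
ee_pos: [0.5414, -0.0842, 0.0306]
tcp_rot: [0.998, 0.055, -0.002, 0.001]
contact_force: [0.8, -0.7, 1.0]
grip_width: 0.0515
```

```bash
python3 -c "
from h import *
to(s2w(0,.095,.031),Rdown(6.6))"
```

```text
t 44.65 q [-0.271, 0.33, -0.422, 0.822, -0.003, 1.19] p [0.5414, -0.0842, 0.0306] grip 0.0515 F [0.8, -0.7, 1.0] M [0.02, -0.05, 0.04]
x [0.994, 0.11, -0.004] y [0.11, -0.994, 0.001] z [-0.004, -0.002, -1.0]
d cm [0.51, 2.41, -0.04]
rot deg tool [0.07, 0.23, -0.31]
```

drive_tool(
  commands=[
    {"ax":0,"ay":0.2,"az":-0.3,"dx":0.1,"dy":0.5,"dz":0,"claw":0.2},
    {"ax":0,"ay":0,"az":0,"dx":0.1,"dy":0.5,"dz":0,"claw":0.2},
    {"ax":0,"ay":0,"az":0,"dx":0.1,"dy":0.5,"dz":0,"claw":0.2},
    {"ax":0,"ay":0,"az":0,"dx":0.1,"dy":0.4,"dz":0,"claw":0.2},
    {"ax":0,"ay":0,"az":0,"dx":0,"dy":0.3,"dz":0,"claw":0.2},
    {"ax":0,"ay":0,"az":0,"dx":0,"dy":0,"dz":0,"claw":0.2},
  ],
)

```text
time_s: 45.15
ee_pos: [0.5507, -0.107, 0.0332]
tcp_rot: [0.998, 0.057, 0.002, 0.002]
contact_force: [-0.1, 0.5, -0.4]
grip_width: 0.0517
```

```bash
python3 -c "
from h import *
to(s2w(0,.085,.0305),Rdown(6.6))"
```

```text
t 45.15 q [-0.306, 0.341, -0.399, 0.825, -0.002, 1.15] p [0.5507, -0.107, 0.0332] grip 0.0517 F [-0.1, 0.5, -0.4] M [-0.01, 0.01, -0.01]
x [0.993, 0.114, 0.005] y [0.114, -0.993, 0.004] z [0.005, -0.003, -1.0]
d cm [-0.17, 1.05, 0.27]
rot deg tool [0.23, -0.26, -0.06]
```

drive_tool(
  commands=[
    {"ax":0.2,"ay":-0.25,"az":0,"dx":-0.1,"dy":0.1,"dz":0.25,"claw":0.2},
    {"ax":0,"ay":0,"az":0,"dx":0.02,"dy":0.2,"dz":0,"claw":0.2},
    {"ax":0,"ay":0,"az":0,"dx":0.02,"dy":0.2,"dz":0,"claw":0.2},
    {"ax":0,"ay":0,"az":0,"dx":0.02,"dy":0.15,"dz":0,"claw":0.2},
  ],
)

```text
time_s: 45.48
ee_pos: [0.5501, -0.1125, 0.0299]
tcp_rot: [0.998, 0.058, -0.001, -0.0]
contact_force: [0.8, -0.3, 0.9]
grip_width: 0.0515
```

```bash
python3 -c "
from h import *
to(s2w(0,.085,.0305),Rdown(6.6))"
```

```text
t 45.48 q [-0.317, 0.35, -0.394, 0.828, -0.0, 1.139] p [0.5501, -0.1125, 0.0299] grip 0.0515 F [0.8, -0.3, 0.9] M [-0.06, -0.04, -0.04]
x [0.993, 0.115, -0.001] y [0.115, -0.993, -0.0] z [-0.002, 0.0, -1.0]
d cm [-0.05, 0.5, -0.07]
rot deg tool [-0.02, 0.09, 0.0]
```

drive_tool(
  commands=[
    {"ax":0,"ay":0,"az":0,"dx":0,"dy":0.1,"dz":0,"claw":0.2},
    {"ax":0,"ay":0,"az":0,"dx":0,"dy":0.1,"dz":0,"claw":0.2},
    {"ax":0,"ay":0,"az":0,"dx":0,"dy":0.05,"dz":0,"claw":0.2},
  ],
)

```text
time_s: 45.73
ee_pos: [0.5503, -0.114, 0.03]
tcp_rot: [0.998, 0.058, -0.001, -0.001]
contact_force: [-0.3, 3.4, 1.6]
grip_width: 0.0512
```

drive_tool(
  commands=[
    {"ax":0,"ay":0,"az":0,"dx":0.01,"dy":0.07,"dz":0,"claw":0.2},
    {"ax":0,"ay":0,"az":0,"dx":0.01,"dy":0.07,"dz":0,"claw":0.2},
  ],
)

```text
time_s: 45.9
ee_pos: [0.5505, -0.1157, 0.03]
tcp_rot: [0.998, 0.058, -0.001, -0.001]
contact_force: [-1.0, 3.9, 0.8]
grip_width: 0.0513
```

```bash
python3 -c "
from h import *
o,R=st();print(w2s(o['ee_pos']))"
```

```text
t 45.9 q [-0.322, 0.352, -0.391, 0.83, 0.001, 1.133] p [0.5505, -0.1157, 0.03] grip 0.0513 F [-1.0, 3.9, 0.8] M [0.7, 0.12, -0.05]
x [0.993, 0.115, -0.002] y [0.115, -0.993, -0.002] z [-0.002, 0.001, -1.0]
[np.float64(0.0005), np.float64(0.0868)]
```

drive_tool(
  commands=[
    {"ax":0,"ay":0,"az":0,"dx":0.01,"dy":0.07,"dz":0,"claw":0.2},
    {"ax":0,"ay":0,"az":0,"dx":0.01,"dy":0.07,"dz":0,"claw":0.2},
  ],
)

```text
time_s: 46.07
ee_pos: [0.5508, -0.1172, 0.0299]
tcp_rot: [0.998, 0.058, -0.001, -0.001]
contact_force: [-1.1, 5.3, 2.0]
grip_width: 0.0512
```

drive_tool(
  commands=[
    {"ax":0,"ay":0,"az":0,"dx":0,"dy":0.07,"dz":0,"claw":0.2},
  ],
)

```text
time_s: 46.15
ee_pos: [0.5509, -0.118, 0.0299]
tcp_rot: [0.998, 0.058, -0.001, -0.001]
contact_force: [-1.3, 5.2, 2.0]
grip_width: 0.0513
```

drive_tool(
  commands=[
    {"ax":0,"ay":0,"az":0,"dx":0,"dy":0.06,"dz":0,"claw":0.2},
  ],
)

```text
time_s: 46.23
ee_pos: [0.551, -0.1188, 0.0299]
tcp_rot: [0.998, 0.058, -0.001, -0.0]
contact_force: [-0.5, 4.2, 1.8]
grip_width: 0.0513
```

```bash
python3 -c "
from h import *
o,R=st();print(w2s(o['ee_pos']))"
```

```text
t 46.23 q [-0.327, 0.354, -0.389, 0.83, -0.0, 1.129] p [0.551, -0.1188, 0.0299] grip 0.0513 F [-0.5, 4.2, 1.8] M [0.88, 0.3, -0.04]
x [0.993, 0.115, -0.002] y [0.115, -0.993, -0.001] z [-0.002, 0.001, -1.0]
[np.float64(0.0006), np.float64(0.0837)]
```

drive_tool(
  commands=[
    {"ax":0,"ay":0,"az":0,"dx":0,"dy":0.06,"dz":0,"claw":0.2},
  ],
)

```text
time_s: 46.32
ee_pos: [0.5511, -0.1194, 0.0299]
tcp_rot: [0.998, 0.058, -0.001, -0.0]
contact_force: [-1.5, 5.0, 1.8]
grip_width: 0.0513
```

drive_tool(
  commands=[
    {"ax":0,"ay":0,"az":0,"dx":0,"dy":0.06,"dz":0,"claw":0.2},
  ],
)

```text
time_s: 46.4
ee_pos: [0.5512, -0.12, 0.0299]
tcp_rot: [0.998, 0.058, -0.001, -0.0]
contact_force: [-1.7, 5.5, 1.8]
grip_width: 0.0513
```

drive_tool(
  commands=[
    {"ax":0,"ay":0,"az":0,"dx":0,"dy":0.06,"dz":0,"claw":0.2},
  ],
)

```text
time_s: 46.48
ee_pos: [0.5512, -0.1206, 0.0299]
tcp_rot: [0.998, 0.058, -0.001, -0.0]
contact_force: [-2.0, 4.7, 3.5]
grip_width: 0.0514
```

```bash
python3 -c "
from h import *
o,R=st();print(w2s(o['ee_pos']))"
```

```text
t 46.48 q [-0.33, 0.354, -0.387, 0.831, 0.0, 1.126] p [0.5512, -0.1206, 0.0299] grip 0.0514 F [-2.0, 4.7, 3.5] M [1.05, 0.44, -0.11]
x [0.993, 0.115, -0.002] y [0.115, -0.993, -0.001] z [-0.002, 0.001, -1.0]
[np.float64(0.0006), np.float64(0.0819)]
```

drive_tool(
  commands=[
    {"ax":0,"ay":0,"az":0,"dx":0,"dy":0.06,"dz":0,"claw":0.2},
  ],
)

```text
time_s: 46.57
ee_pos: [0.5513, -0.121, 0.0299]
tcp_rot: [0.998, 0.058, -0.001, -0.001]
contact_force: [-2.1, 6.4, 2.6]
grip_width: 0.0514
```

drive_tool(
  commands=[
    {"ax":0,"ay":0,"az":0,"dx":0,"dy":0.06,"dz":0,"claw":0.2},
  ],
)

```text
time_s: 46.65
ee_pos: [0.5513, -0.121, 0.0299]
tcp_rot: [0.998, 0.058, -0.001, -0.001]
contact_force: [-2.3, 8.2, 3.0]
grip_width: 0.0511
```

```bash
python3 -c "
from h import *
o,R=st();print(w2s(o['ee_pos']))
save('top','t34.png');crop('t34.png',340,220,470,350,6,'t34c.png')"
```

```text
t 46.65 q [-0.332, 0.355, -0.387, 0.832, 0.002, 1.124] p [0.5513, -0.121, 0.0299] grip 0.0511 F [-2.3, 8.2, 3.0] M [1.52, 0.49, -0.13]
x [0.993, 0.115, -0.002] y [0.115, -0.993, -0.003] z [-0.002, 0.003, -1.0]
[np.float64(0.0006), np.float64(0.0815)]
```

View pics/t34c.png

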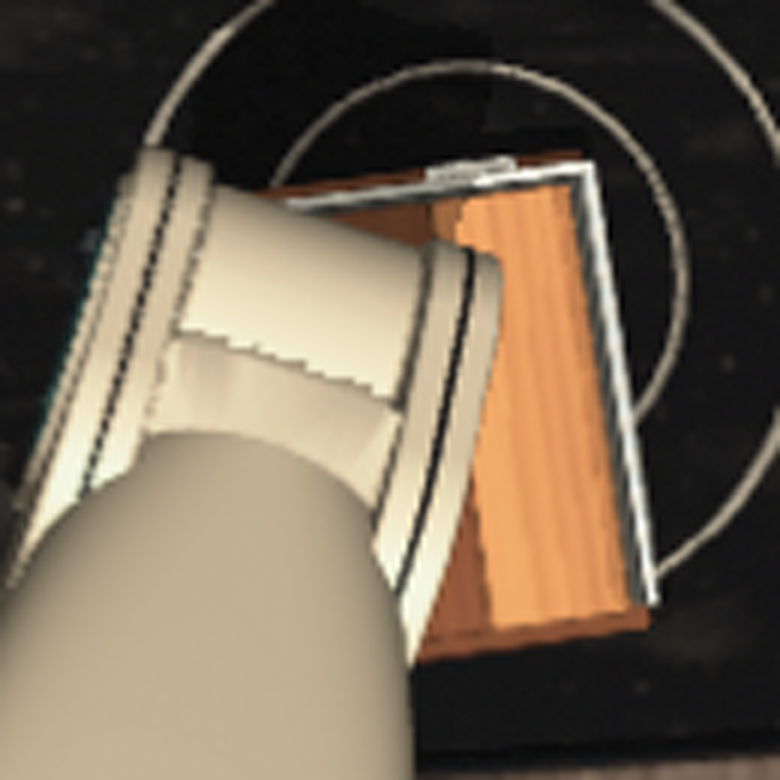

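drive_tool(
  commands=[
    {"ax":0,"ay":0,"az":0,"dx":0,"dy":0.04,"dz":0,"claw":0.2},
    {"ax":0,"ay":0,"az":0,"dx":0,"dy":0,"dz":0,"claw":0.2},
  ],
)

```text
time_s: 46.87
ee_pos: [0.5512, -0.121, 0.0299]
tcp_rot: [0.998, 0.058, -0.001, -0.002]
contact_force: [-1.3, 8.5, 3.6]
grip_width: 0.0513
```

drive_tool(
  commands=[
    {"ax":0,"ay":0,"az":0,"dx":0,"dy":-0.4,"dz":0,"claw":0.2},
    {"ax":0,"ay":0,"az":0,"dx":0,"dy":-1,"dz":0,"claw":0.2},
    {"ax":0,"ay":0,"az":0,"dx":0,"dy":-2,"dz":0,"claw":0.2},
    {"ax":0,"ay":0,"az":0,"dx":0,"dy":0,"dz":-3,"claw":0.2},
    {"ax":0,"ay":0,"az":0,"dx":0,"dy":0,"dz":-3.5,"claw":0.2},
    {"ax":0,"ay":0,"az":0,"dx":0,"dy":0,"dz":-3.5,"claw":0.2},
    {"ax":0,"ay":0,"az":0,"dx":-1,"dy":-3.8,"dz":0,"claw":0.2},
    {"ax":0,"ay":0,"az":0,"dx":-1,"dy":-3.8,"dz":0,"claw":0.2},
    {"ax":0,"ay":0,"az":0,"dx":-1,"dy":-3.8,"dz":-1,"claw":0.2},
    {"ax":0,"ay":0,"az":0,"dx":-1,"dy":-3.8,"dz":-1,"claw":0.2},
    {"ax":0,"ay":0,"az":0,"dx":0,"dy":0,"dz":0,"claw":0.2},
  ],
)

```text
time_s: 47.78
ee_pos: [0.4893, 0.0624, 0.1519]
tcp_rot: [0.998, 0.06, 0.0, -0.0]
contact_force: [0.8, 0.5, 0.1]
grip_width: 0.0512
```

```bash
python3 -c "
from h import *
st()
save('side','s35.png');crop('s35.png',330,180,450,280,6,'s35c.png')
save('top','t35.png');crop('t35.png',340,220,470,350,6,'t35c.png')"
```

```text
t 47.78 q [-0.005, 0.102, -0.416, 1.053, 0.001, 1.445] p [0.4893, 0.0624, 0.1519] grip 0.0512 F [0.8, 0.5, 0.1] M [-0.03, 0.07, -0.02]
x [0.993, 0.121, 0.001] y [0.121, -0.993, -0.001] z [0.001, 0.001, -1.0]
```

View pics/s35c.png

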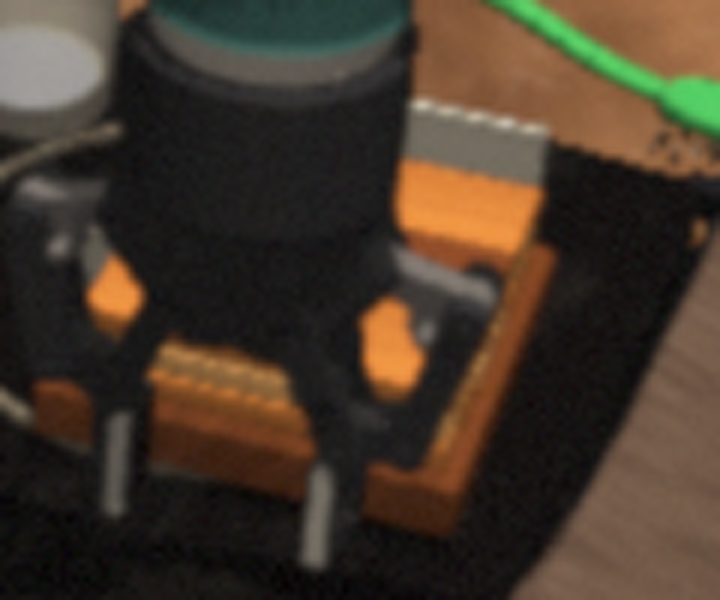

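View pics/t35c.png

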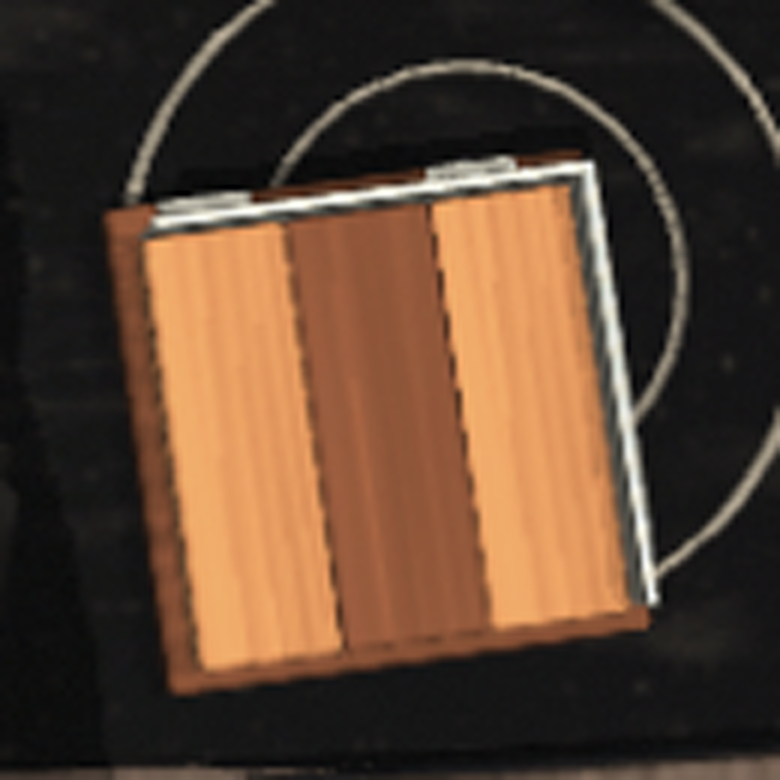

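drive_tool(
  commands=[
    {"ax":0,"ay":0,"az":0,"dx":0,"dy":0,"dz":-4,"claw":0.2},
    {"ax":0,"ay":0,"az":0,"dx":-2,"dy":2,"dz":-3,"claw":0.2},
    {"ax":0,"ay":0,"az":0,"dx":-2,"dy":2,"dz":-3,"claw":0.2},
    {"ax":0,"ay":0,"az":0,"dx":-2,"dy":2,"dz":-3,"claw":0.2},
    {"ax":0,"ay":0,"az":0,"dx":0,"dy":0,"dz":-3,"claw":0.2},
    {"ax":0,"ay":0,"az":0,"dx":0,"dy":0,"dz":0,"claw":0.2},
  ],
)

```text
time_s: 48.38
ee_pos: [0.4418, -0.0118, 0.3168]
tcp_rot: [0.998, 0.055, 0.005, 0.002]
contact_force: [0.7, 0.2, 0.9]
grip_width: 0.0512
```

```bash
python3 -c "
from h import *
st()
save('side','s36.png');crop('s36.png',330,180,450,280,6,'s36c.png')
save('top','t36.png')"
```

```text
t 48.38 q [-0.172, -0.097, -0.26, 1.396, -0.002, 1.288] p [0.4418, -0.0118, 0.3168] grip 0.0512 F [0.7, 0.2, 0.9] M [0.01, -0.06, 0.05]
x [0.994, 0.111, 0.011] y [0.111, -0.994, 0.005] z [0.011, -0.004, -1.0]
```

View pics/s36c.png

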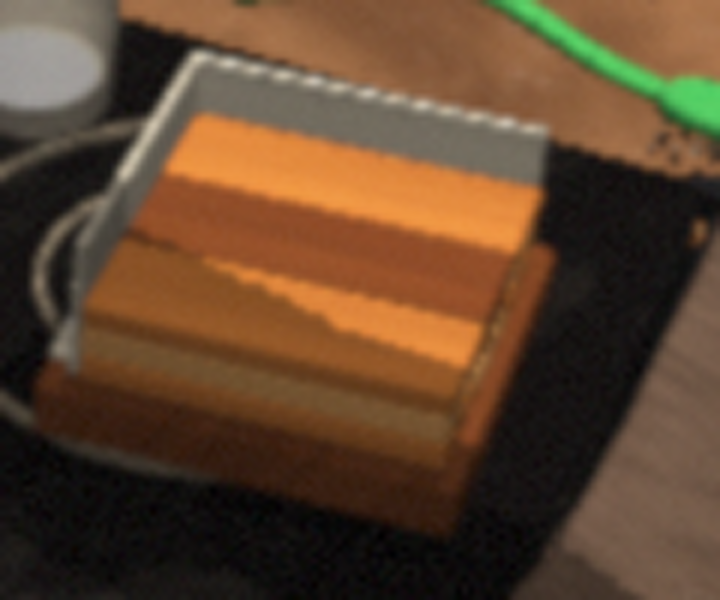

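View pics/t36.png

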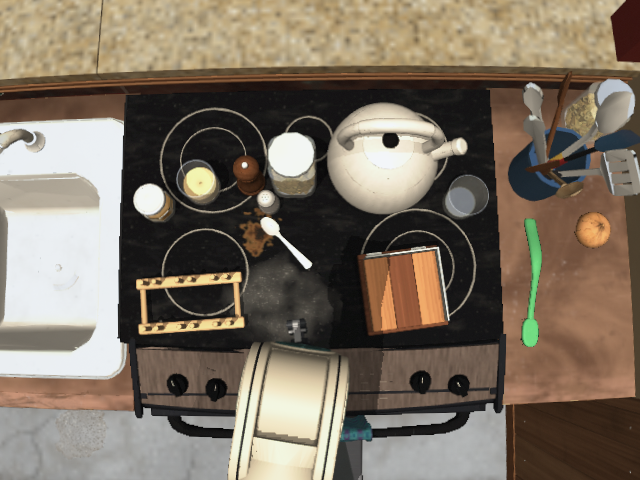

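```bash
python3 -c "
from h import *
from fit import fit
f=load('t35.png');h=.07
T=lambda u,v:(f,340+u/6-.42,220+v/6-.42)
p,r=fit([(*T(145,241),(h,h,.066)),(*T(570,184),(h,-h,.066)),(*T(630,610),(-h,-h,.066)),(*T(203,672),(-h,h,.066))],[.56,-.2,.1])
print('c',w2s(p),np.degrees(p[2]),r.round(1))
L=atz(*T(155,224),.09);C=atz(*T(588,172),.09);E=atz(*T(652,600),.09)
d=C-L;print('back fence',w2s(L),w2s(C),'yaw',np.degrees(np.arctan2(d[0],-d[1])))
d=C-E;print('side fence',w2s(E),'yaw',np.degrees(np.arctan2(d[1],d[0])))
b=cv2.imread('pics/t35.png');b0=cv2.imread('pics/t0.png') if 0 else cv2.imread('pics/top0.png')
# stand motion: phase-correlate fence corner patches
for n,(u0,v0,u1,v1) in {'backfence':(366,248,412,258),'sidefence':(436,246,454,324)}.items():
  best=min((np.abs(b[v0+dv:v1+dv,u0+du:u1+du].astype(int)-b0[v0:v1,u0:u1]).mean(),du,dv) for du in range(-3,4) for dv in range(-3,4)); print(n,best)
crop('t35.png',400,240,450,290,14,'tc.png');crop('t35.png',360,240,410,270,14,'tl.png')
"
```

```text
c [np.float64(-0.0013), np.float64(0.0009)] 6.525805786014938 [-0.3 -0.4 -0.1 -0.2  0.5  0.5 -0.1  0.1]
back fence [np.float64(0.0708), np.float64(0.0685)] [np.float64(0.0692), np.float64(-0.0707)] yaw 5.918864032298185
side fence [np.float64(-0.0674), np.float64(-0.0706)] yaw 6.557769578268524
backfence (np.float64(3.7782608695652176), 0, 0)
sidefence (np.float64(14.0), 0, 0)
```

View pics/tc.png

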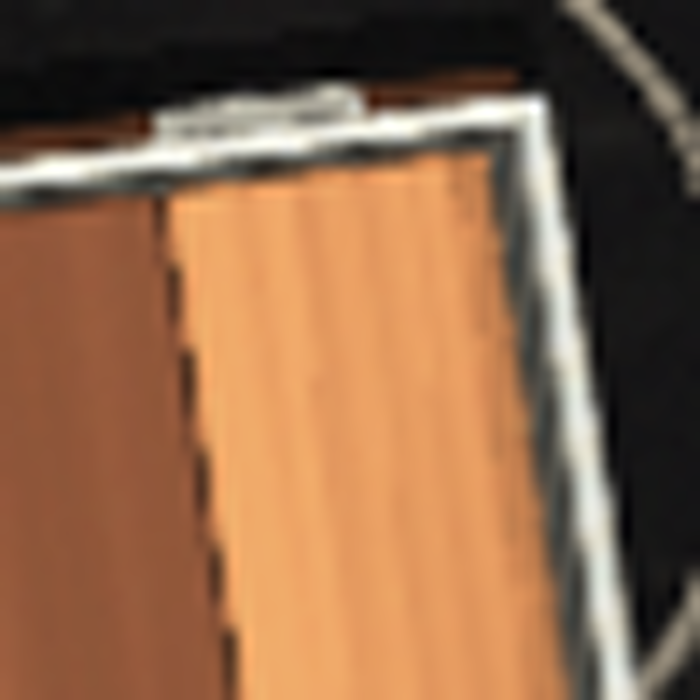

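View pics/tl.png

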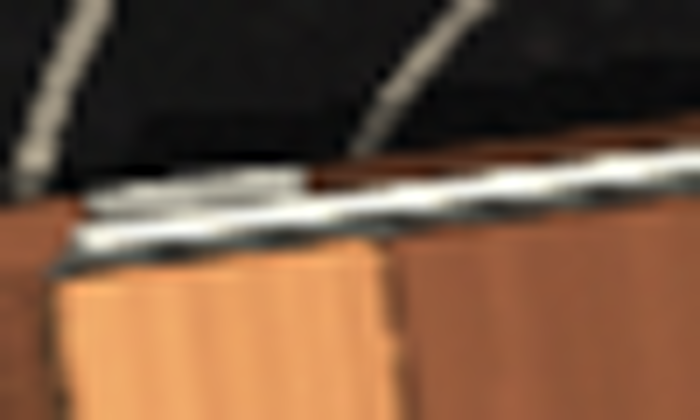

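```bash
python3 -c "
from h import *
f=load('s36.png')
for c in ((-.07,.07),(.07,.07),(-.07,-.07)): print(c,[((proj(f,s2w(*c,z))-[330,180])*14).round(0).tolist() for z in (.066,.054,.042,.03)])
crop('s36.png',378,230,428,270,14,'sc.png')
print('crop origin offset', (378-330)*14,(230-180)*14)"
```

```text
(-0.07, 0.07) [[1051.0, 907.0], [1041.0, 969.0], [1031.0, 1030.0], [1022.0, 1090.0]]
(0.07, 0.07) [[176.0, 693.0], [173.0, 754.0], [169.0, 814.0], [166.0, 873.0]]
(-0.07, -0.07) [[1256.0, 421.0], [1246.0, 480.0], [1236.0, 539.0], [1226.0, 597.0]]
crop origin offset 672 700
```

View pics/sc.png

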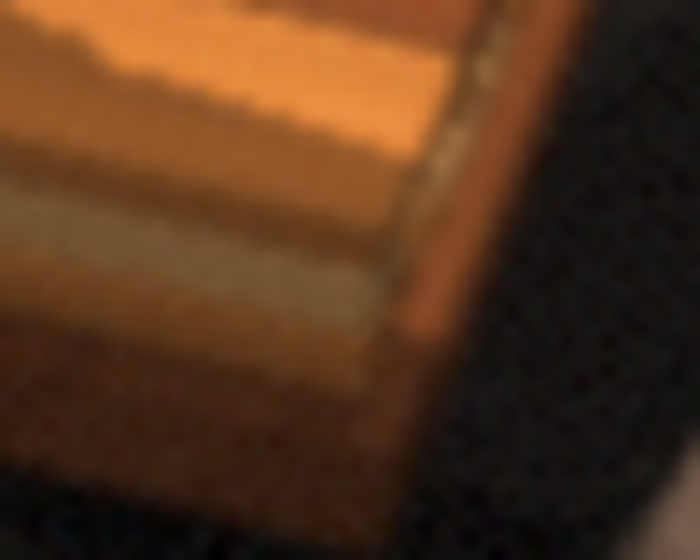

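```bash
python3 -c "
from h import *
st(); print(hand_in())"
```

```text
t 48.48 q [-0.17, -0.093, -0.267, 1.394, -0.001, 1.288] p [0.44, -0.0104, 0.3116] grip 0.0512 F [0.4, 0.3, -1.0] M [0.02, 0.09, -0.07]
x [0.994, 0.112, 0.003] y [0.112, -0.994, 0.002] z [0.003, -0.002, -1.0]
the job is handed in; nothing more can be done
None
```

The pile is done and handed in at about 48.5 s. All three boards lie in the stand, flush with both steel fences as far as the cameras can show.

I took board_b and then board_c from the rack by the top edge. Each was tilted until its far edge touched the pile, then let down slowly on the lower finger as the gripper opened. I then pushed the pile against the side fence, the back fence, and the side fence again, watching the force each time.

**Last checks**
- **Fit:** the top board (board_c) measures within about 1.5 mm and 0.1° of flush with both fences, which is within the calibration error. In the side picture the edges of all three boards line up with each other to within about 1 mm.
- **Stand:** in the top picture it has not shifted, to about 1 pixel.
- **Surroundings:** none of the other things looked moved. That was judged by eye from the last top picture.
- **Robot:** the arm was clear and touching nothing when I handed in.

**What disagreed**
- **First side push:** it stopped at about 8.6 N short of the side fence, and the pile drifted a few millimetres off that fence during the back-fence push. The second side push closed the gap and stopped firmly at 8.5 N.
- **Back-fence push:** it peaked at about 11.5 N, inside the 11–17 N range where the stand could slip, but the stand did not move.
- **Lower two boards:** I could not see the edges of board_a and board_b against the fences. Their fit there is inferred from the firm stops and the aligned outer edges.

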